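# Cap the meter post and rack the hammers

## Task

Finish off at the meter bench: tip the lying post up onto its base plate, keeping its foot on the tiles rather than lifting it clear, and set the cast iron cap fully down over its top. Put every hammer away by dropping it handle-first through a free ring of the rack until its head rests on the ring. Leave the dial faces and the small meter parts where they are.

Things in the scene. Friction and masses are not known exactly. Their poses are not given: they have to be found in the camera images.
- hammer0: A soft-faced bench hammer, one of up to three alike (absent ones read None). Wooden handle 19 mm in diameter with rounded end, cylindrical white-and-aluminium head 34 mm in diameter and 58 mm long set crosswise; 162 mm long over all, 0.2 to 0.4 kg, most of it in the head. It starts lying flat on the tiles. Origin on the handle's axis 60 mm below the head's axis and 85 mm above the handle's end; x runs along the handle from its end to the head, y along the head.
- hammer0_head (a point): Centre of that hammer's head, on the handle's axis (17 mm above the tiles when it lies).
- hammer0_tail (a point): The rounded free end of that hammer's handle, on its axis.
- hammer1: A soft-faced bench hammer, one of up to three alike (absent ones read None). Wooden handle 19 mm in diameter with rounded end, cylindrical white-and-aluminium head 34 mm in diameter and 58 mm long set crosswise; 162 mm long over all, 0.2 to 0.4 kg, most of it in the head. It starts lying flat on the tiles. Origin on the handle's axis 60 mm below the head's axis and 85 mm above the handle's end; x runs along the handle from its end to the head, y along the head.
- hammer1_head (a point): Centre of that hammer's head, on the handle's axis (17 mm above the tiles when it lies).
- hammer1_tail (a point): The rounded free end of that hammer's handle, on its axis.
- hammer2: A soft-faced bench hammer, one of up to three alike (absent ones read None). Wooden handle 19 mm in diameter with rounded end, cylindrical white-and-aluminium head 34 mm in diameter and 58 mm long set crosswise; 162 mm long over all, 0.2 to 0.4 kg, most of it in the head. It starts lying flat on the tiles. Origin on the handle's axis 60 mm below the head's axis and 85 mm above the handle's end; x runs along the handle from its end to the head, y along the head.
- hammer2_head (a point): Centre of that hammer's head, on the handle's axis (17 mm above the tiles when it lies).
- hammer2_tail (a point): The rounded free end of that hammer's handle, on its axis.
- rack: Steel ring rack fixed to the bench: foot plate 120 x 360 x 8 mm, two uprights and a cross bar 24 mm tall behind (its +x side, 28 to 46 mm from the origin), whose top is level with the rings' tops at 170 mm. Three welded rings stand out from the bar on stems toward its -x side, in a row along its y, 110 mm apart, their centres 45 mm in front of the origin. Origin: centre of its underside; z up.
- ring0 (a point): Centre of the top face of the ring at the rack's +y end, 170 mm above the tiles. Upright round ring, 36 mm inside, 48 mm outside, 14 mm tall, open below. A hammer's handle passes, its head does not: the head comes to rest crosswise with its centre 17 mm above this point. One hammer to a ring, any ring.
- ring1 (a point): Centre of the top face of the ring at the rack's middle, 170 mm above the tiles. Upright round ring, 36 mm inside, 48 mm outside, 14 mm tall, open below. A hammer's handle passes, its head does not: the head comes to rest crosswise with its centre 17 mm above this point. One hammer to a ring, any ring.
- ring2 (a point): Centre of the top face of the ring at the rack's -y end, 170 mm above the tiles. Upright round ring, 36 mm inside, 48 mm outside, 14 mm tall, open below. A hammer's handle passes, its head does not: the head comes to rest crosswise with its centre 17 mm above this point. One hammer to a ring, any ring.
- post: Short meter post, 0.65 to 0.9 kg: steel pipe 42 mm in diameter with a square base plate 70 x 70 x 8 mm welded to its foot, 170 mm long in all. It starts lying on the tiles, resting on a side edge of the plate and on its top end, its axis 5 degrees off level. Origin on the pipe's axis halfway along; x runs along the axis from foot to top, y and z are square to the sides of the plate.
- post_foot (a point): Centre of the underside of the post's base plate (on the tiles when it stands).
- post_top (a point): Centre of the post's top end, 170 mm above the foot.
- cap: Cast iron pedestal cap, 0.6 to 0.85 kg, standing rim down on the tiles: round skirt 68 mm outside, 53 mm inside, 22 mm deep inside, a domed roof over it, and on top a finial: a round grip 30 mm in diameter from 52 to 74 mm above the rim, on a 24 mm neck. 74 mm tall. Origin: centre of the rim's plane; z up. It fits loosely over the post's top, whose end then meets the inside of the roof.
- cap_seat (a point): Centre of the inside of the cap's roof, 22 mm above its rim; meets post_top when the cap is fully down.
- dial0: Bystander: chrome dial face, 69 mm in diameter, 4 mm thick, loose on edge in a slot of a fixed walnut stand (96 x 160 x 36 mm), its top 81 mm above the tiles. Origin: its centre.
- dial1: Bystander: chrome dial face, 69 mm in diameter, 4 mm thick, loose on edge in a slot of a fixed walnut stand (96 x 160 x 36 mm), its top 81 mm above the tiles. Origin: its centre.
- dial2: Bystander: chrome dial face, 69 mm in diameter, 4 mm thick, loose on edge in a slot of a fixed walnut stand (96 x 160 x 36 mm), its top 81 mm above the tiles. Origin: its centre.
- plate: Bystander: brass coin rejector plate, 70 x 45 x 4 mm with a 14 mm upturned edge, loose. Origin: centre of its underside.
- wheel: Bystander: steel balance wheel, 60 mm in diameter, 6 mm tall (hub 10 mm), loose. Origin: centre of its underside.
- flag: Bystander: ruby red plastic expiry flag, about 105 x 36 x 4 mm, loose. Origin: its underside, 27 mm behind the broad end's middle.
Mind the look-alikes: they are no part of the job. Of the things like the cap, leave any that is orange or red; of the rest the larger one is meant.

How it is judged (in metres and radians):
At the end, for the whole second after the job is handed in: Each hammer hangs in a ring: handle down within 0.3 rad, head centre within 18 mm of the ring's centre, 8 to 26 mm above its top. Post upright within 0.06 rad, foot under 6 mm up. Cap seat within 10 mm of the post's top, level within 0.08 rad. All at rest (((horizontal distance between hammer0_head and ring0 below 0.018 m and z of hammer0_head in the frame of ring0 between 0.008 and 0.026 m and angle between hammer0's own x axis and vertical below 0.3 rad) or (horizontal distance between hammer0_head and ring1 below 0.018 m and z of hammer0_head in the frame of ring1 between 0.008 and 0.026 m and angle between hammer0's own x axis and vertical below 0.3 rad) or (horizontal distance between hammer0_head and ring2 below 0.018 m and z of hammer0_head in the frame of ring2 between 0.008 and 0.026 m and angle between hammer0's own x axis and vertical below 0.3 rad)) and ((horizontal distance between hammer1_head and ring0 below 0.018 m and z of hammer1_head in the frame of ring0 between 0.008 and 0.026 m and angle between hammer1's own x axis and vertical below 0.3 rad) or (horizontal distance between hammer1_head and ring1 below 0.018 m and z of hammer1_head in the frame of ring1 between 0.008 and 0.026 m and angle between hammer1's own x axis and vertical below 0.3 rad) or (horizontal distance between hammer1_head and ring2 below 0.018 m and z of hammer1_head in the frame of ring2 between 0.008 and 0.026 m and angle between hammer1's own x axis and vertical below 0.3 rad)) and ((horizontal distance between hammer2_head and ring0 below 0.018 m and z of hammer2_head in the frame of ring0 between 0.008 and 0.026 m and angle between hammer2's own x axis and vertical below 0.3 rad) or (horizontal distance between hammer2_head and ring1 below 0.018 m and z of hammer2_head in the frame of ring1 between 0.008 and 0.026 m and angle between hammer2's own x axis and vertical below 0.3 rad) or (horizontal distance between hammer2_head and ring2 below 0.018 m and z of hammer2_head in the frame of ring2 between 0.008 and 0.026 m and angle between hammer2's own x axis and vertical below 0.3 rad)) and angle between post's own x axis and vertical below 0.06 rad and height (world z) of post_foot below 0.006 m and distance between cap_seat and post_top below 0.01 m and angle between cap's own z axis and vertical below 0.08 rad and linear speed of each of hammer0, hammer1, hammer2, post, cap below 0.03 m/s); the robot touches nothing.
It fails at once if the post is lifted clear of the tiles (its foot's centre more than 60 mm up) (height (world z) of post_foot above 0.06 m).
It fails at once if a dial face or another small meter part is moved more than 30 mm (distance of any of dial0, dial1, dial2, plate, wheel, flag from where it was at the start of the episode above 0.03 m).
Of hammer0, hammer1, hammer2 only 2 to 3 are there at a start; the rules pass over those that are not, and their reading is None.
At some moment in a run one of hammer0, hammer1, hammer2 may be knocked a few centimetres aside while the robot is not near it.
Once in a run the grip may slacken for a moment while it holds something.
It also fails if it takes over 210 s, if anything falls off the work surface, if the arm or the gripper's body presses on something with over 40 N, if the wrist force passes 120 N, or if a joint passes its speed limit or range.

## Robot

A 6-joint arm with a two-finger parallel gripper is mounted at the origin on the work surface. World frame = base frame: x ahead of the robot, y to its left, z up, the work surface at z = 0. Lengths are in mm, angles in degrees, forces in N, time in s.
With the tool pointing down it reaches from about 300 to 850 mm from the base axis. Payload 4.2 kg.
Tool frame: the origin (TCP) lies on the centre line of the jaws, within the pads' length; the fingertips stand 14 mm ahead of it and the grasp point (between the pads) lies 5 mm behind it; x points along the fingers, y is the direction in which the jaws open and shut, and the axes are right-handed (so a half turn about x gives the same grasp; the last joint's range is limited). The gripper opens to 91 mm and grips with 3 to 60 N. Pads are 32 mm wide; open, the fingers measure 118 mm over their backs; the gripper's body (76 mm by 178 mm) begins 60 mm behind the grasp point.
Start: joints at [70.13, 18.312, 89.639, -0, 72.044, -1.146], TCP at [184.585, 544.582, 227.976] pointing down, gripper open.
Joint ranges: [-177.97, 177.97], [-48.28, 115.42], [12.27, 149.76], [-77.06, 257.06], [2.81, 150.46], [-146.56, 146.56]. Speed limits (degrees/s): [147.25, 147.25, 180, 180, 180, 180].

## Interface

Orientations are given as [roll, pitch, yaw] about the fixed x, y, z axes, in that order (R = Rz(yaw) Ry(pitch) Rx(roll)).
In Python, from workcell import readout, optics, env gives the robot as it stands.
- The arm moves only by the shell command python3 -m creep 'ROWS' [OPENING] [FORCE]. ROWS is JSON, a list of rows, each an object with "translation": the shift along the world's x, y, z in cm, a list of three; "delta_rot": the turn, a rotation vector about the world's x, y, z in rad, a list of three. In form: [{"translation": [dx, dy, dz], "delta_rot": [rx, ry, rz]}, ...]. A call has 1 to 5 rows; each row shifts and turns the commanded pose from where the row before left it; what a row does not reach is not made up. A row lasts 1/12 s, in which the tool goes at most 41.7 mm and 7.16 degrees, less where a joint would pass 70% of its speed; a pose out of reach is approached as far as the arm can. A call with a gripper value outside its range is refused whole. OPENING is the gripper's target within -1 to 1 (fully open at 1, half-way at 0, shut at -1), set as the call begins (- or left out, the last holds). The fingers move at their own pace and stop on an object; FORCE is the grip in N (left out, the last holds). Time passes only in rows, so rows that do not move let the fingers close. It gives the time, the measured TCP pose, the force and the opening at its end, in the units of the state.
- readout.state(): the state, without advancing time (a new reading comes with each control period).
- optics.grab_frame(name): name is "scene" or "top" or "wrist"; returns (picture, depth): 420x560x3 uint8, red, green, blue; 420x560 float32, mm along the optical axis (not along the pixel's ray), 0 where there is no reading.
- optics.camera_params(name): a dict with "mtx" (3x3 intrinsics, pixels), "k1" (the pictures are not rectified: a ray, as slopes to the right and down, at radius r is drawn at 1 + k1 r^2 times it, then the intrinsics apply), "R" (3x3) and "t" (3): a world point X has camera coordinates R X + t. Camera axes: x right, y down, z forward; pixel columns grow to the right and rows downward; lengths in mm; the calibration is good to about 2 mm. A picture is of the moment at which its call begins: read the wrist's pose just before it. camera_params takes no time and is no camera call; for the wrist camera it gives the pose at the moment of the call.
- env.job_done(): hands the job in, once; it reports no verdict.
The state is a dict: "time_s": time; "qpos": joint angles; "qvel": joint speeds; "effort": joint torques, N m; "ee_pos": TCP position; "ee_rot": TCP orientation; "force": force on the tool from outside, world axes, zero at the start; "torque": the same for the moment, N m; "gripper_width": finger opening in mm.
Only numpy, scipy, OpenCV 4.12 (cv2) and the standard library are available. Lean on these libraries where they do the work, as an engineer would, in place of code of your own. Each camera call takes 0.05 s, during which the arm holds its last target.

## Working session

There is one attempt and no reset: what is moved stays moved. The work goes in short steps, Python scripts to look and compute and a shell command to move; the robot and the scene stay as the last step left them, time stands still between calls to the robot, and variables do not carry over. Pictures are saved under pics/ and viewed, and the job is handed in when it is done.

```bash
ls -la; mkdir -p pics; cat > h.py <<'E'
import numpy as np, cv2
from workcell import readout, optics, env
from scipy.spatial.transform import Rotation as Rot
def grab(n):
    p=optics.camera_params(n); im,d=optics.grab_frame(n); return im,d,p
def ray(p,u,v):
    K=np.array(p["mtx"]); xd=(u-K[0,2])/K[0,0]; yd=(v-K[1,2])/K[1,1]
    x,y=xd,yd
    for _ in range(20):
        f=1+p["k1"]*(x*x+y*y); x,y=xd/f,yd/f
    return np.array([x,y,1.0])
def toz(p,u,v,z):
    R=np.array(p["R"]);t=np.array(p["t"]); c=-R.T@t; d=R.T@ray(p,u,v)
    return c+d*(z-c[2])/d[2]
def dep(p,d,u,v):
    R=np.array(p["R"]);t=np.array(p["t"]); return R.T@(ray(p,u,v)*d[int(v),int(u)]-t)
def proj(p,X):
    c=np.array(p["R"])@np.array(X,float)+np.array(p["t"]); x,y=c[0]/c[2],c[1]/c[2]
    f=1+p["k1"]*(x*x+y*y); K=np.array(p["mtx"]); return K[0,0]*x*f+K[0,2],K[1,1]*y*f+K[1,2]
def cloud(p,d):
    K=np.array(p["mtx"]);R=np.array(p["R"]);t=np.array(p["t"])
    v,u=np.mgrid[0:d.shape[0],0:d.shape[1]]
    xd=(u-K[0,2])/K[0,0];yd=(v-K[1,2])/K[1,1];x,y=xd.copy(),yd.copy()
    for _ in range(20):
        f=1+p["k1"]*(x*x+y*y);x,y=xd/f,yd/f
    P=np.stack([x*d,y*d,d],-1)-t
    W=P@R; W[d<=0]=np.nan
    return W
def save(n,im): cv2.imwrite("pics/"+n+".png",im[:,:,::-1])
E
python3 - <<'E'
from h import *
for n in("scene","top"):
    im,d,p=grab(n); save(n+"0",im); np.savez(n+"0.npz",im=im,d=d,**{k:np.array(v) for k,v in p.items()})
    print(n,p)
print(readout.state())
E
```

```text
total 12
drwxr-xr-x  3 agent agent 4096 Dec  7 14:44 .
drwxr-xr-x 23 root  root  4096 Dec  7 14:44 ..
drwxr-xr-x  2 agent agent 4096 Dec  7 14:44 pics
scene {'mtx': array([[539.90431513,   0.        , 272.58775445],
       [  0.        , 539.90431513, 209.94632157],
       [  0.        ,   0.        ,   1.        ]]), 'k1': -0.02859360236859475, 'R': array([[-0.86040906,  0.5090514 ,  0.02372596],
       [ 0.25639754,  0.47266457, -0.84311832],
       [-0.44040498, -0.71934336, -0.53720441]]), 't': array([ 459.44645451,  -12.40347341, 1892.2605016 ])}
top {'mtx': array([[391.93025468,   0.        , 276.57427449],
       [  0.        , 391.93025468, 213.56218826],
       [  0.        ,   0.        ,   1.        ]]), 'k1': -0.10683808728025382, 'R': array([[ 0.02407627, -0.99968416, -0.00720444],
       [-0.99518188, -0.02328146, -0.09524176],
       [ 0.09504395,  0.0094628 , -0.9954281 ]]), 't': array([ -41.87365683,  538.41519406, 1062.1281623 ])}
{'time_s': 0.1, 'qpos': array([ 7.01313173e+01,  1.83479845e+01,  8.97001725e+01, -1.38936032e-03,
        7.20421246e+01, -1.14681974e+00]), 'qvel': array([ 0.07616496, -0.08125539, -0.2217677 , -0.05830379, -0.08833371,
       -0.00973883]), 'effort': array([ 3.23235681e-04, -4.13332450e+01, -2.32512599e+01,  7.29032233e-02,
        4.21290763e-02, -6.34322487e-05]), 'ee_pos': array([184.43039481, 544.16983143, 227.19913159]), 'ee_rot': array([ -90.30852923,   89.90970864, -109.02996278]), 'force': array([-0.01467247, -0.02098351,  0.0218561 ]), 'torque': array([ 0.03916049, -0.02252899, -0.03462061]), 'gripper_width': 91.11918652475246}
```

View pics/scene0.png

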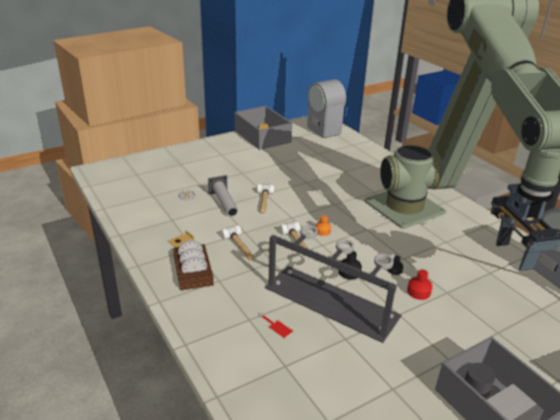

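View pics/top0.png

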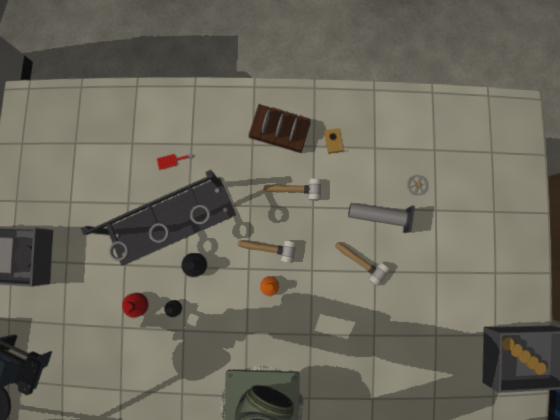

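The top view shows three hammers with heads at (314,188), (289,250) and (379,271). The post's plate is at (408,217) and its top end at (352,210). The rack rings are at (118,251), (158,233) and (200,214).

Things that could be taken for the cap: black large (194,264), black small (173,308), red (134,305) and orange (269,286). I choose (194,264).

```bash
python3 - <<'E'
from h import *
z=np.load("top0.npz");im=z["im"];d=z["d"];p={k:z[k] for k in("mtx","k1","R","t")}
W=cloud(p,d)
# black blobs
for n,(u,v) in dict(capL=(194,264),capS=(173,308),red=(134,305),orange=(269,286)).items():
    s=W[v-20:v+20,u-20:u+20].reshape(-1,3); s=s[(s[:,2]>12)]
    print(n,s.shape, np.round(s.min(0)),np.round(s.max(0)), 'top', np.round(s[s[:,2]>s[:,2].max()-8].mean(0)))
floor=W[150:330,240:260,2]; print('floor z',np.nanmedian(floor))
for n,(u,v) in dict(h1=(314,188),h1t=(268,187),h2=(289,250),h2t=(242,243),h3=(379,271),h3t=(340,246),pf=(410,217),pt=(350,210),wheel=(417,185),plate=(334,140),flag=(168,161)).items():
    print(n,np.round(dep(p,d,u,v)), np.round(toz(p,u,v,17)))
crop=cv2.resize(im[140:330,100:440],None,fx=2.3,fy=2.3,interpolation=cv2.INTER_CUBIC); save("crop0",crop)
c=cv2.resize(im[235:330,100:290],None,fx=4,fy=4,interpolation=cv2.INTER_CUBIC); save("crop1",c)
E
```

```text
capL (486, 3) [358. 166.  14.] [425. 232.  77.] top [392. 196.  73.]
capS (223, 3) [249. 231.  12.] [292. 277.  54.] top [269. 252.  50.]
red (499, 3) [242. 327.  12.] [308. 394.  78.] top [275. 361.  74.]
orange (293, 3) [315. -38.  20.] [364.  12.  62.] top [339. -13.  57.]
floor z -0.4713934557042933
h1 [ 612. -131.   34.] [ 615. -133.   17.]
h1t [614.  -3.  21.] [615.  -3.  17.]
h2 [439. -66.  30.] [439. -66.  17.]
h2t [456.  65.  16.] [456.  65.  17.]
h3 [ 387. -314.   32.] [ 386. -318.   17.]
h3t [ 454. -207.   20.] [ 454. -208.   17.]
pf [ 534. -388.   70.] [ 539. -406.   17.]
pt [ 552. -230.   42.] [ 555. -235.   17.]
wheel [ 633. -431.    7.] [ 631. -427.   17.]
plate [ 759. -190.    4.] [ 755. -188.   17.]
flag [688. 290.   2.] [684. 286.  17.]
```

View pics/crop0.png

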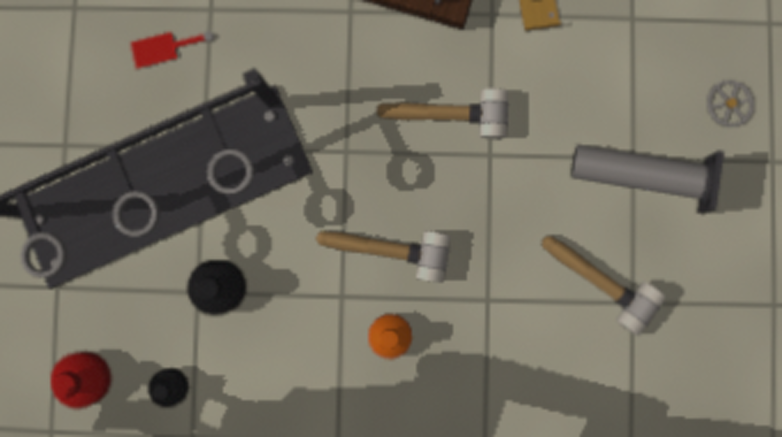

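View pics/crop1.png

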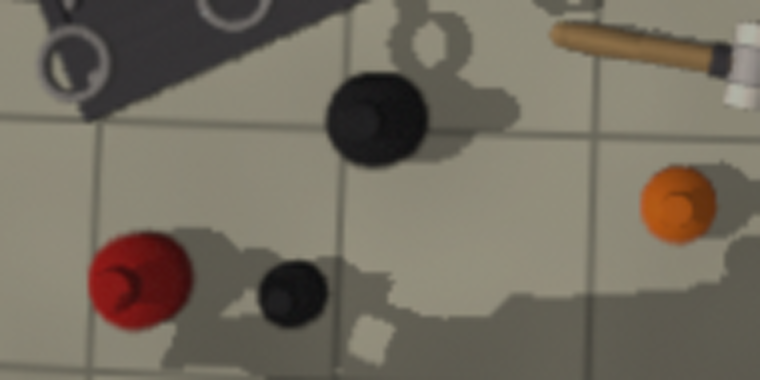

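The crop agrees with the choice: the cap at (194,264) is black, about 67 mm across and about 74 mm tall. The other black one is about 45 mm across and 50 mm tall. Next I measure everything more exactly from the top view.

```bash
cat > meas.py <<'E'
from h import *
def hammers(im,d,p,roi=(140,330,225,440)):
    """white heads + brown handles"""
    hsv=cv2.cvtColor(im,cv2.COLOR_RGB2HSV).astype(int)
    W=cloud(p,d)
    a,b,c,e=roi
    m=np.zeros(d.shape,bool); m[a:b,c:e]=True
    hi=m&(W[...,2]>7)&(W[...,2]<60)
    n,l,st,ce=cv2.connectedComponentsWithStats(hi.astype(np.uint8))
    out=[]
    for i in range(1,n):
        if st[i,4]<150: continue
        q=l==i; br=q&(hsv[...,0]<25)&(hsv[...,0]>8)&(hsv[...,1]>70)
        wh=q&(hsv[...,1]<60)&(hsv[...,2]>100)
        out.append((i,st[i],br.sum(),wh.sum(),q,br,wh))
    return out,W
E
python3 - <<'E'
from meas import *
z=np.load("top0.npz");im=z["im"];d=z["d"];p={k:z[k] for k in("mtx","k1","R","t")}
o,W=hammers(im,d,p)
for i,s,b,w,q,br,wh in o:
    P=W[q]; print(i,s,b,w,np.round(np.nanmean(P,0)),np.nanmax(P[:,2]).round())
    if b>50 and w>20 and s[4]<600:
        H=W[wh]; T=W[br]
        v=np.linalg.svd(T[:,:2]-T[:,:2].mean(0))[2][0]
        if (H[:,:2].mean(0)-T[:,:2].mean(0))@v<0:v=-v
        print('  hammer head',H.mean(0).round(1),'top',np.percentile(H[:,2],95).round(1),'axis deg',np.degrees(np.arctan2(v[1],v[0])).round(1),'len s',((P[:,:2]-H[:,:2].mean(0))@v).min().round(),((P[:,:2]-H[:,:2].mean(0))@v).max().round())
        n=np.array([-v[1],v[0]]);s_=((H[:,:2]-H[:,:2].mean(0))@n); print('  head width',s_.min().round(),s_.max().round(), 'handle lat off',((T[:,:2]-H[:,:2].mean(0))@n).mean().round(1))
# rings
rm=(W[...,2]>150)&(W[...,2]<185); rm[:, :90]=False; rm[:,240:]=False; rm[:150]=False;rm[280:]=False
print('ringpix',rm.sum())
for u,v in((118,251),(158,233),(200,214)):
    q=rm[v-12:v+13,u-12:u+13]; P=W[v-12:v+13,u-12:u+13][q]
    ys,xs=np.nonzero(q); 
    print(u,v,q.sum(), P[:,2].mean() if len(P) else 0, (P.min(0).round(),P.max(0).round()) if len(P) else 0, (xs.min()+u-12,xs.max()+u-12,ys.min()+v-12,ys.max()+v-12), toz(p,u,v,170).round(1))
c=cv2.resize(im[190:270,95:225],None,fx=6,fy=6,interpolation=cv2.INTER_CUBIC); save("rings",c)
c=cv2.resize(im[190:240,335:430],None,fx=8,fy=8,interpolation=cv2.INTER_CUBIC); save("post",c)
E
```

```text
1 [260 140  45  13 297] 287 0 [737. -56.  29.] 48.0
8 [264 178  57  22 566] 260 209 [611. -91.  24.] 40.0
  hammer head [ 611.3 -129.8   30.2] top 35.6 axis deg -90.6 len s -138.0 20.0
  head width -28.0 30.0 handle lat off -0.0
26 [348 203  63  30 949] 0 552 [ 541. -312.   43.] 60.0
29 [237 240  59  23 591] 280 212 [442. -20.  24.] 40.0
  hammer head [436.  -60.2  30.5] top 35.4 axis deg -98.0 len s -141.0 21.0
  head width -29.0 29.0 handle lat off 0.6
30 [336 242  53  44 586] 281 235 [ 404. -277.   24.] 40.0
  hammer head [ 379.9 -311.2   29.3] top 34.7 axis deg -125.1 len s -139.0 21.0
  head width -27.0 31.0 handle lat off -0.4
32 [260 277  19  19 293] 293 0 [341. -14.  34.] 60.0
ringpix 1355
118 251 191 166.94848741896996 (array([403., 329., 154.]), array([454., 377., 173.])) (np.int64(109), np.int64(129), np.int64(239), np.int64(260)) [424.8 353.6 170. ]
158 233 187 167.09162585858593 (array([449., 231., 154.]), array([501., 277., 173.])) (np.int64(150), np.int64(169), np.int64(221), np.int64(242)) [471.4 255.7 170. ]
200 214 168 167.37840582036137 (array([496., 133., 156.]), array([550., 178., 173.])) (np.int64(191), np.int64(209), np.int64(202), np.int64(224)) [520.1 154.6 170. ]
```

View pics/rings.png

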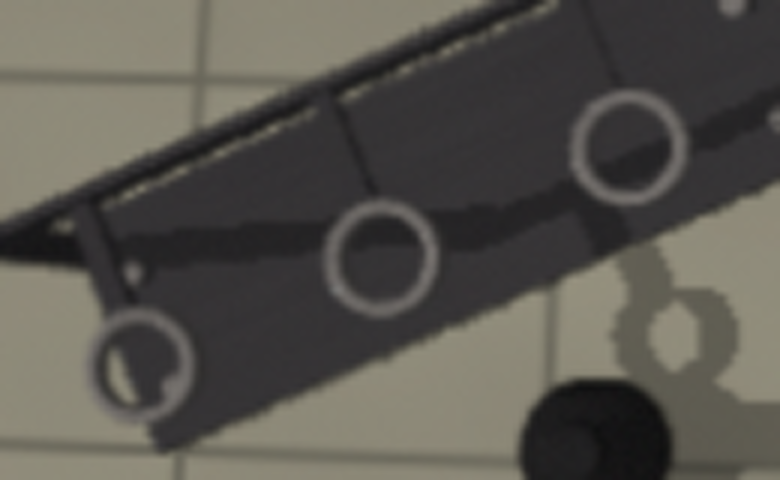

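View pics/post.png

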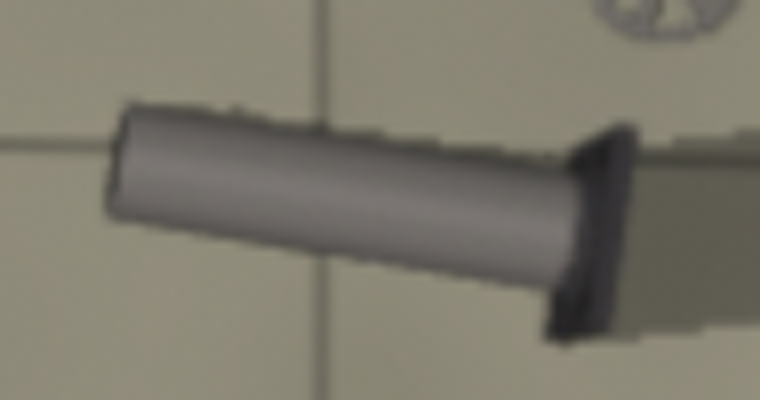

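```bash
cat > postm.py <<'E'
from meas import *
def post(im,d,p,box=(195,240,340,420)):
    W=cloud(p,d); a,b,c,e=box
    P=W[a:b,c:e].reshape(-1,3); P=P[(P[:,2]>15)&(P[:,2]<90)]
    xy=P[:,:2]; v=np.linalg.svd(xy-xy.mean(0),full_matrices=False)[2][0]
    s=(xy-xy.mean(0))@v
    if np.mean(P[s>s.max()-10,2])>np.mean(P[s<s.min()+10,2]): v=-v; s=-s
    n=np.array([-v[1],v[0]]); l=(xy-xy.mean(0))@n
    # pipe section
    for it in range(3):
        k=(s>-40)&(s<60)
    A=[]
    for s0 in range(-50,70,10):
        k=(s>s0)&(s<s0+10); 
        if k.sum()>5: A.append((s0+5,(l[k].min()+l[k].max())/2,l[k].max()-l[k].min(),P[k,2].max()))
    print(np.round(A,1)); A=np.array(A); k=np.abs(A[:,2]-41)<6
    f=np.polyfit(A[k,0],A[k,1],1); print('fit',f)
    v2=v+f[0]*n; v2/=np.linalg.norm(v2); o=xy.mean(0)+f[1]*n
    n2=np.array([-v2[1],v2[0]]); s2=(xy-o)@v2; print('s range',s2.min(),s2.max(),'axis',v2,np.degrees(np.arctan2(v2[1],v2[0])))
    print('top end',o+v2*s2.max(),'foot',o+v2*s2.min()); k=s2<s2.min()+8; l2=(xy-o)@n2; print('plate lateral',l2[k].min(),l2[k].max(),'z',P[k,2].max())
E
python3 - <<'E'
from postm import *
z=np.load("top0.npz");im=z["im"];d=z["d"];p={k:z[k] for k in("mtx","k1","R","t")}
post(im,d,p)
E
```

```text
[[-45.   -1.4  41.   56.3]
 [-35.   -0.7  40.6  55.7]
 [-25.   -1.4  41.5  53.7]
 [-15.   -1.7  41.6  54.2]
 [ -5.   -1.3  39.9  52.2]
 [  5.   -1.4  40.8  51.7]
 [ 15.   -1.2  40.3  53. ]
 [ 25.   -1.4  41.3  49.1]
 [ 35.   -1.8  41.1  49. ]
 [ 45.   -1.7  40.9  47.5]
 [ 55.   -1.6  40.4  46.7]
 [ 65.   -1.4  40.2  44.5]]
fit [-0.00387318 -1.37788363]
s range -77.14954768216948 92.10902546638948 axis [0.15153345 0.98845213] 81.28419758042735
top end [ 555.90025751 -229.48239035] foot [ 530.25192277 -396.78638764]
plate lateral -36.67080074056885 35.014330644180184 z 74.22215809048843
```

```bash
cat > plan.py <<'E'
from h import *
import sys
def cur():
    s=readout.state(); return s,np.array(s["ee_pos"]),Rot.from_euler("xyz",s["ee_rot"],degrees=True)
def frame(t,y):
    t=np.array(t,float);t/=np.linalg.norm(t);y=np.array(y,float);y-=t*(t@y);y/=np.linalg.norm(y)
    return Rot.from_matrix(np.stack([t,y,np.cross(t,y)],1))
def plan(pos=None,t=None,y=None):
    s,p,R=cur(); print('t',round(s["time_s"],2),'q',np.round(s["qpos"]),'F',np.round(s["force"],1),'w',round(s["gripper_width"],1))
    print('tcp',p.round(1),'x',R.as_matrix()[:,0].round(3),'y',R.as_matrix()[:,1].round(3))
    if pos is not None: print('d cm',((np.array(pos)-p)/10).round(2))
    if t is not None:
        for sg in (1,-1):
            rv=(frame(t,sg*np.array(y,float))*R.inv()).as_rotvec(); print('sg',sg,'rv',rv.round(3),'|',np.degrees(np.linalg.norm(rv)).round(1))
E
python3 - <<'E'
from plan import *
v=np.array([.1515,.9885,0]);n=np.array([-.9885,.1515,0]);z=np.array([0,0,1.])
plan([549.4,-272.3,128],-.707*v-.707*z,n)
plan([549.4,-272.3,128],-z,n)
E
```

```text
t 0.1 q [70. 18. 90. -0. 72. -1.] F [-0. -0.  0.] w 91.1
tcp [184.4 544.2 227.2] x [-0.001 -0.001 -1.   ] y [ 0.321  0.947 -0.002]
d cm [ 36.5  -81.65  -9.92]
sg 1 rv [-0.46   0.761  1.644] | 107.1
sg -1 rv [-0.725 -0.443 -1.318] | 89.9
t 0.1 q [70. 18. 90. -0. 72. -1.] F [-0. -0.  0.] w 91.1
tcp [184.4 544.2 227.2] x [-0.001 -0.001 -1.   ] y [ 0.321  0.947 -0.002]
d cm [ 36.5  -81.65  -9.92]
sg 1 rv [2.000e-03 1.000e-03 1.745e+00] | 100.0
sg -1 rv [ 1.000e-03 -1.000e-03 -1.396e+00] | 80.0
```

```bash
for i in 1 ; do python3 -m creep '[{"translation":[1.5,-3.4,1],"delta_rot":[0,0,-0.058]},{"translation":[1.5,-3.4,1],"delta_rot":[0,0,-0.058]},{"translation":[1.5,-3.4,1],"delta_rot":[0,0,-0.058]},{"translation":[1.5,-3.4,1],"delta_rot":[0,0,-0.058]},{"translation":[1.5,-3.4,1],"delta_rot":[0,0,-0.058]}]' 1 20
python3 -m creep '[{"translation":[1.5,-3.4,0.6],"delta_rot":[0,0,-0.058]},{"translation":[1.5,-3.4,0.6],"delta_rot":[0,0,-0.058]},{"translation":[1.5,-3.4,0.6],"delta_rot":[0,0,-0.058]},{"translation":[1.5,-3.4,0.6],"delta_rot":[0,0,-0.058]},{"translation":[1.5,-3.4,0.6],"delta_rot":[0,0,-0.058]}]'
python3 -m creep '[{"translation":[1.5,-3.4,0],"delta_rot":[0,0,-0.058]},{"translation":[1.5,-3.4,0],"delta_rot":[0,0,-0.058]},{"translation":[1.5,-3.4,0],"delta_rot":[0,0,-0.058]},{"translation":[1.5,-3.4,0],"delta_rot":[0,0,-0.058]},{"translation":[1.5,-3.4,0],"delta_rot":[0,0,-0.058]}]'
python3 -m creep '[{"translation":[1.5,-3.4,0],"delta_rot":[0,0,-0.058]},{"translation":[1.5,-3.4,0],"delta_rot":[0,0,-0.058]},{"translation":[1.5,-3.4,0],"delta_rot":[0,0,-0.058]},{"translation":[1.5,-3.4,0],"delta_rot":[0,0,-0.058]},{"translation":[1.5,-3.4,0],"delta_rot":[0,0,-0.058]}]'
done
python3 - <<'E'
from plan import *
v=np.array([.1515,.9885,0]);n=np.array([-.9885,.1515,0]);z=np.array([0,0,1.])
im,d,p=grab("wrist"); save("w1",im)
plan([549.4,-272.3,128],-.707*v-.707*z,n)
E
```

```text
time_s: 0.52
ee_pos: [259.7, 372.8, 277.9]
ee_rot: [-79.0, 89.9, -114.5]
force: [0.4, -0.0, 0.2]
gripper_width: 91.0
time_s: 0.93
ee_pos: [334.6, 202.8, 308.1]
ee_rot: [-53.1, 90.0, -105.2]
force: [0.4, 0.2, -0.4]
gripper_width: 91.3
time_s: 1.35
ee_pos: [409.6, 32.7, 307.8]
ee_rot: [174.9, 90.0, 106.2]
force: [0.4, 0.7, -0.6]
gripper_width: 91.3
time_s: 1.77
ee_pos: [484.7, -137.3, 307.6]
ee_rot: [-131.9, 90.0, 142.7]
force: [1.2, 0.3, -0.5]
gripper_width: 91.1
t 1.82 q [-17.  10.  90.  -0.  80. -22.] F [ 4.7 -5.1  0.5] w 91.5
tcp [ 487.6 -143.1  306.9] x [ 0.001 -0.006 -1.   ] y [0.997 0.075 0.001]
d cm [  6.18 -12.92 -17.89]
sg 1 rv [0.042 1.135 2.703] | 168.0
sg -1 rv [-0.781  0.031 -0.216] | 46.4
```

View pics/w1.png

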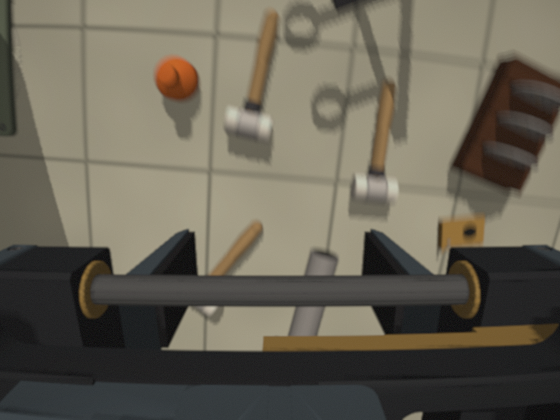

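```bash
python3 -m creep '[{"translation":[0.9,-1.8,-1.5],"delta_rot":[-0.1116,0.004,-0.031]},{"translation":[0.9,-1.8,-1.5],"delta_rot":[-0.1116,0.004,-0.031]},{"translation":[0.9,-1.8,-1.5],"delta_rot":[-0.1116,0.004,-0.031]},{"translation":[0.9,-1.8,-1.5],"delta_rot":[-0.1116,0.004,-0.031]},{"translation":[0.9,-1.8,-1.5],"delta_rot":[-0.1116,0.004,-0.031]}]'
python3 -m creep '[{"translation":[0.9,-1.8,-1.5],"delta_rot":[-0.1116,0.004,-0.031]},{"translation":[0.9,-1.8,-1.5],"delta_rot":[-0.1116,0.004,-0.031]},{"translation":[0,0,0],"delta_rot":[0,0,0]}]'
python3 - <<'E'
from plan import *
v=np.array([.1515,.9885,0]);n=np.array([-.9885,.1515,0]);z=np.array([0,0,1.])
im,d,p=grab("wrist"); save("w2",im)
im,d,p=grab("scene"); save("s2",im)
plan([549.4,-272.3,28],-.707*v-.707*z,n)
E
```

```text
time_s: 2.23
ee_pos: [530.1, -225.8, 233.1]
ee_rot: [-2.0, 57.8, -96.4]
force: [-0.2, -0.1, 0.6]
gripper_width: 91.0
time_s: 2.48
ee_pos: [547.0, -260.2, 195.7]
ee_rot: [-1.3, 45.2, -99.2]
force: [0.9, 0.3, -0.2]
gripper_width: 91.2
t 2.58 q [ -5.  25.  98. -48.  70.  26.] F [-0.   0.2 -0.2] w 91.1
tcp [ 547.2 -260.6  201.3] x [-0.108 -0.694 -0.712] y [ 0.989 -0.145 -0.009]
d cm [  0.22  -1.17 -17.33]
sg 1 rv [0.336 2.181 2.221] | 179.4
sg -1 rv [-0.008 -0.007 -0.007] | 0.7
```

View pics/w2.png

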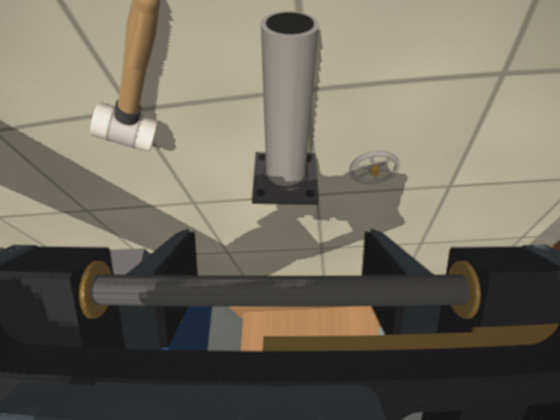

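View pics/s2.png

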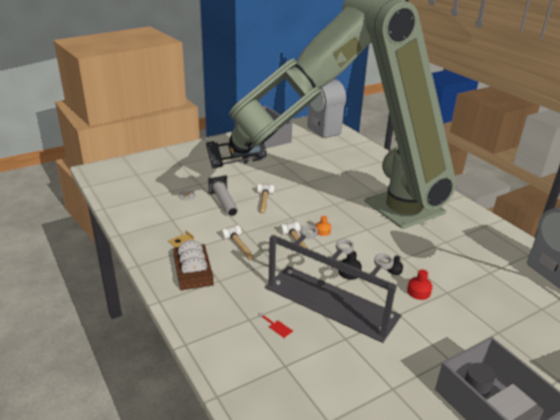

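```bash
python3 -m creep '[{"translation":[0.05,-0.25,-3.4],"delta_rot":[0,0,0]},{"translation":[0.05,-0.25,-3.4],"delta_rot":[0,0,0]},{"translation":[0.05,-0.25,-3.4],"delta_rot":[0,0,0]},{"translation":[0.05,-0.25,-3.4],"delta_rot":[0,0,0]},{"translation":[0,-0.2,-2.5],"delta_rot":[0,0,0]}]'
python3 -m creep '[{"translation":[0,0,-0.6],"delta_rot":[0,0,0]},{"translation":[0,0,0],"delta_rot":[0,0,0]},{"translation":[0,0,0],"delta_rot":[0,0,0]}]'
python3 - <<'E'
from plan import *
v=np.array([.1515,.9885,0]);n=np.array([-.9885,.1515,0]);z=np.array([0,0,1.])
im,d,p=grab("wrist"); save("w3",im)
plan([549.4,-272.3,28],-.707*v-.707*z,n)
E
```

```text
time_s: 3.0
ee_pos: [549.6, -273.6, 42.2]
ee_rot: [-0.1, 45.4, -98.5]
force: [-0.3, 0.2, 0.2]
gripper_width: 91.1
time_s: 3.25
ee_pos: [550.6, -273.8, 38.4]
ee_rot: [-0.0, 45.3, -98.4]
force: [0.2, 0.1, 0.5]
gripper_width: 91.1
t 3.3 q [ -6.  37. 106. -57.  57.  44.] F [1.1 0.8 0.6] w 91.4
tcp [ 550.9 -273.8   38.8] x [-0.102 -0.696 -0.711] y [ 0.989 -0.146  0.001]
d cm [-0.15  0.15 -1.08]
sg 1 rv [0.328 2.189 2.225] | 179.8
sg -1 rv [-0.005  0.001 -0.006] | 0.4
```

View pics/w3.png

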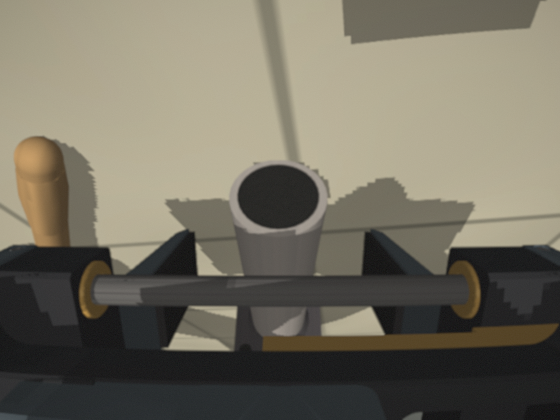

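```bash
python3 -m creep '[{"translation":[-0.1,0.1,-1.0],"delta_rot":[0,0,0]},{"translation":[0,0,0],"delta_rot":[0,0,0]},{"translation":[0,0,0],"delta_rot":[0,0,0]}]'
python3 -m creep '[{"translation":[0,0,0],"delta_rot":[0,0,0]},{"translation":[0,0,0],"delta_rot":[0,0,0]},{"translation":[0,0,0],"delta_rot":[0,0,0]},{"translation":[0,0,0],"delta_rot":[0,0,0]},{"translation":[0,0,0],"delta_rot":[0,0,0]}]' -1 45
python3 -m creep '[{"translation":[0,0,0],"delta_rot":[0,0,0]},{"translation":[0,0,0],"delta_rot":[0,0,0]},{"translation":[0,0,0],"delta_rot":[0,0,0]},{"translation":[0,0,0],"delta_rot":[0,0,0]},{"translation":[0,0,0],"delta_rot":[0,0,0]}]'
python3 - <<'E'
from plan import *
plan()
E
```

```text
time_s: 3.55
ee_pos: [548.6, -272.2, 26.5]
ee_rot: [-0.3, 45.3, -98.6]
force: [0.3, 0.7, 0.9]
gripper_width: 91.0
time_s: 3.97
ee_pos: [548.6, -272.4, 26.0]
ee_rot: [-0.3, 45.3, -98.6]
force: [-0.1, -0.2, -0.4]
gripper_width: 60.7
time_s: 4.38
ee_pos: [549.2, -272.4, 26.0]
ee_rot: [-0.3, 45.3, -98.5]
force: [1.6, -0.5, -1.1]
gripper_width: 40.8
t 4.38 q [ -6.  38. 107. -58.  56.  45.] F [ 1.6 -0.5 -1.1] w 40.8
tcp [ 549.2 -272.4   26. ] x [-0.104 -0.695 -0.711] y [ 0.989 -0.145 -0.003]
```

```bash
python3 - <<'E'
import numpy as np
v=np.array([.1515,.9885,0]);r=131.5
G=np.array([529.8,-399.8,.7])
a=np.radians(11.2+95*np.arange(15)/14)
P=r*np.cos(a)[:,None]*v+r*np.sin(a)[:,None]*np.array([0,0,1])
for k,x in enumerate(np.diff(P,axis=0)/10): print(k,x.round(2), (G+P[k+1]).round(0))
print(np.radians(95/14)*np.array([.9885,-.1515]))
E
```

```text
0 [-0.06 -0.39  1.51] [ 549. -276.   41.]
1 [-0.09 -0.56  1.45] [ 548. -282.   56.]
2 [-0.11 -0.73  1.37] [ 547. -289.   70.]
3 [-0.14 -0.88  1.28] [ 545. -298.   82.]
4 [-0.16 -1.02  1.16] [ 544. -308.   94.]
5 [-0.18 -1.15  1.03] [ 542. -320.  104.]
6 [-0.19 -1.27  0.89] [ 540. -332.  113.]
7 [-0.21 -1.36  0.73] [ 538. -346.  120.]
8 [-0.22 -1.44  0.56] [ 536. -360.  126.]
9 [-0.23 -1.49  0.39] [ 534. -375.  130.]
10 [-0.23 -1.53  0.2 ] [ 531. -390.  132.]
11 [-0.24 -1.54  0.02] [ 529. -406.  132.]
12 [-0.23 -1.53 -0.16] [ 527. -421.  130.]
13 [-0.23 -1.5  -0.35] [ 524. -436.  127.]
[ 0.11707108 -0.01794261]
```

```bash
python3 -m creep '[{"translation":[-0.03,-0.2,0.76],"delta_rot":[0.0585,-0.009,0]},{"translation":[-0.03,-0.2,0.75],"delta_rot":[0.0585,-0.009,0]},{"translation":[-0.045,-0.28,0.73],"delta_rot":[0.0585,-0.009,0]},{"translation":[-0.045,-0.28,0.72],"delta_rot":[0.0585,-0.009,0]},{"translation":[-0.11,-0.73,1.37],"delta_rot":[0.117,-0.018,0]}]'
python3 -m creep '[{"translation":[-0.14,-0.88,1.28],"delta_rot":[0.117,-0.018,0]},{"translation":[-0.16,-1.02,1.16],"delta_rot":[0.117,-0.018,0]},{"translation":[0,0,0],"delta_rot":[0,0,0]}]'
python3 - <<'E'
from plan import *
plan()
im,d,p=grab("wrist"); save("w4",im)
im,d,p=grab("scene"); save("s4",cv2.resize(im[120:280,140:340],None,fx=3,fy=3))
E
```

```text
time_s: 4.8
ee_pos: [545.9, -286.5, 66.3]
ee_rot: [-0.7, 65.3, -98.8]
force: [-1.3, -2.2, -3.2]
gripper_width: 41.3
time_s: 5.05
ee_pos: [542.9, -311.4, 93.2]
ee_rot: [0.8, 77.6, -98.0]
force: [1.2, -2.2, -7.3]
gripper_width: 41.3
t 5.05 q [-25.  28.  97. -15.  53.  -7.] F [ 1.2 -2.2 -7.3] w 41.3
tcp [ 542.9 -311.4   93.2] x [-0.03  -0.213 -0.977] y [ 0.988 -0.152  0.003]
```

View pics/w4.png

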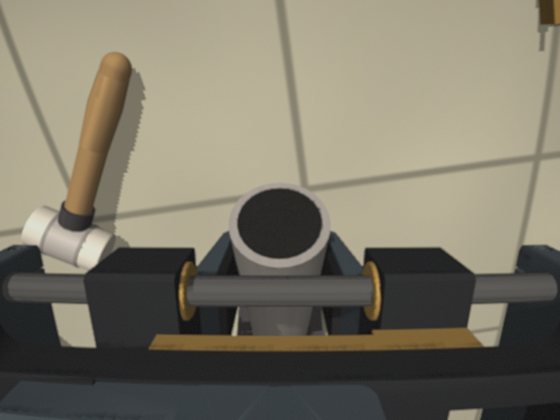

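View pics/s4.png

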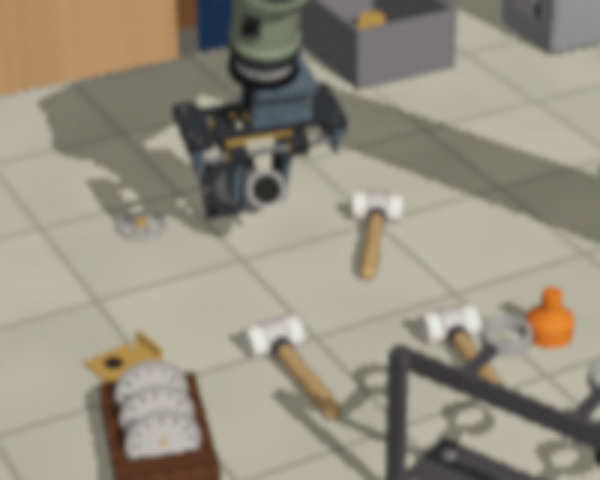

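The wrist view shows the post held centrally between the pads, with its top end at (280,222). The scene crop shows its foot still on the tiles. I carry on with the tipping.

```bash
python3 -m creep '[{"translation":[-0.18,-1.15,1.03],"delta_rot":[0.117,-0.018,0]},{"translation":[-0.19,-1.27,0.89],"delta_rot":[0.117,-0.018,0]},{"translation":[-0.21,-1.36,0.73],"delta_rot":[0.117,-0.018,0]},{"translation":[-0.22,-1.44,0.56],"delta_rot":[0.117,-0.018,0]},{"translation":[0,0,0],"delta_rot":[0,0,0]}]'
python3 - <<'E'
from plan import *
plan()
im,d,p=grab("scene"); save("s5",cv2.resize(im[120:280,140:340],None,fx=3,fy=3))
E
```

```text
time_s: 5.57
ee_pos: [534.6, -359.3, 124.1]
ee_rot: [-179.9, 74.7, 81.5]
force: [1.4, 7.7, 11.7]
gripper_width: 41.3
t 5.57 q [-41.  33.  83.  13.  73. -37.] F [ 1.4  7.7 11.7] w 41.3
tcp [ 534.6 -359.3  124.1] x [ 0.039  0.26  -0.965] y [ 0.989 -0.151 -0.001]
```

View pics/s5.png

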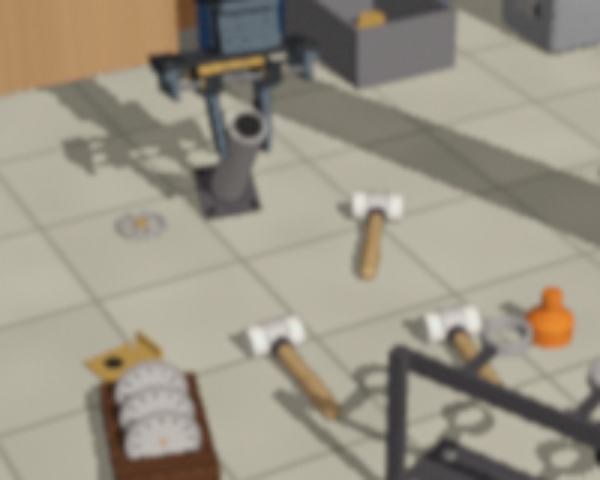

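```bash
python3 -m creep '[{"translation":[-0.23,-1.49,0.45],"delta_rot":[0.117,-0.018,0]},{"translation":[-0.23,-1.53,0.25],"delta_rot":[0.117,-0.018,0]},{"translation":[-0.24,-1.54,0.05],"delta_rot":[0.117,-0.018,0]},{"translation":[0,0,0],"delta_rot":[0,0,0]}]'
python3 -m creep '[{"translation":[-0.12,-0.77,-0.06],"delta_rot":[0.0585,-0.009,0]},{"translation":[-0.12,-0.77,-0.08],"delta_rot":[0.0585,-0.009,0]},{"translation":[-0.12,-0.75,-0.15],"delta_rot":[0.0585,-0.009,0]},{"translation":[0,0,0],"delta_rot":[0,0,0]}]'
python3 - <<'E'
from plan import *
plan()
im,d,p=grab("scene"); save("s6",cv2.resize(im[120:280,140:340],None,fx=3,fy=3))
im,d,p=grab("wrist"); save("w6",im)
E
```

```text
time_s: 5.95
ee_pos: [527.1, -405.0, 130.5]
ee_rot: [-180.0, 54.2, 81.5]
force: [-0.2, 2.9, 13.9]
gripper_width: 41.1
time_s: 6.28
ee_pos: [524.4, -426.8, 127.5]
ee_rot: [179.8, 44.4, 81.4]
force: [2.3, -1.0, 10.2]
gripper_width: 41.2
t 6.28 q [-54.  48.  64.  31. 102. -49.] F [ 2.3 -1.  10.2] w 41.2
tcp [ 524.4 -426.8  127.5] x [ 0.106  0.707 -0.699] y [ 0.989 -0.147  0.002]
```

View pics/s6.png

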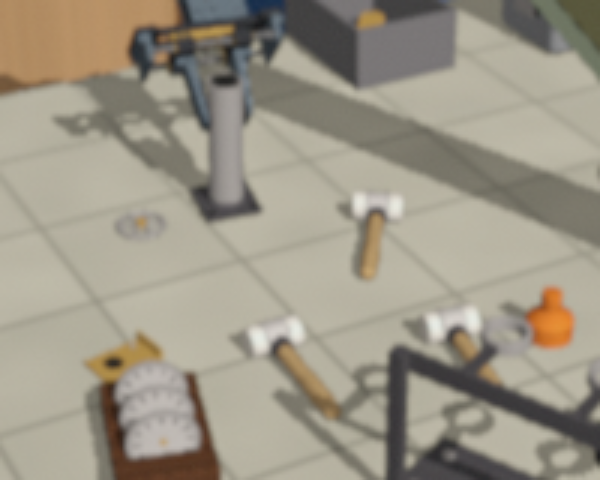

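View pics/w6.png

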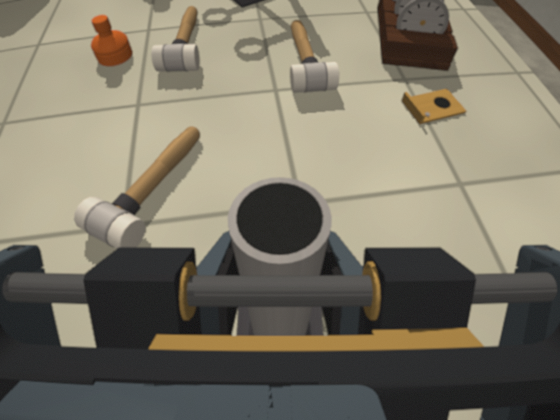

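```bash
python3 -m creep '[{"translation":[-0.08,-0.5,-0.07],"delta_rot":[0.041,-0.0063,0]},{"translation":[-0.08,-0.5,-0.08],"delta_rot":[0.041,-0.0063,0]},{"translation":[0,0,0],"delta_rot":[0,0,0]},{"translation":[0,0,0],"delta_rot":[0,0,0]}]'
python3 -m creep '[{"translation":[0,0,0],"delta_rot":[0,0,0]},{"translation":[0,0,0],"delta_rot":[0,0,0]}]' - 8
python3 -m creep '[{"translation":[0,0,0],"delta_rot":[0,0,0]},{"translation":[0,0,0],"delta_rot":[0,0,0]},{"translation":[0,0,0],"delta_rot":[0,0,0]},{"translation":[0,0,0],"delta_rot":[0,0,0]}]' 0.3
python3 - <<'E'
from plan import *
plan()
im,d,p=grab("scene"); save("s7",cv2.resize(im[120:280,140:340],None,fx=3,fy=3))
im,d,p=grab("wrist"); save("w7",im)
E
```

```text
time_s: 6.72
ee_pos: [523.6, -435.2, 125.4]
ee_rot: [179.9, 39.9, 81.6]
force: [2.7, -1.3, 5.7]
gripper_width: 41.1
time_s: 6.88
ee_pos: [523.6, -435.2, 125.4]
ee_rot: [179.8, 40.0, 81.6]
force: [3.8, 0.4, 4.7]
gripper_width: 41.8
time_s: 7.22
ee_pos: [522.0, -436.6, 124.4]
ee_rot: [179.9, 40.0, 81.6]
force: [-0.2, 0.1, 0.4]
gripper_width: 59.4
t 7.22 q [-55.  51.  61.  33. 106. -49.] F [-0.2  0.1  0.4] w 59.4
tcp [ 522.  -436.6  124.4] x [ 0.112  0.757 -0.643] y [ 0.989 -0.146  0.001]
```

View pics/s7.png

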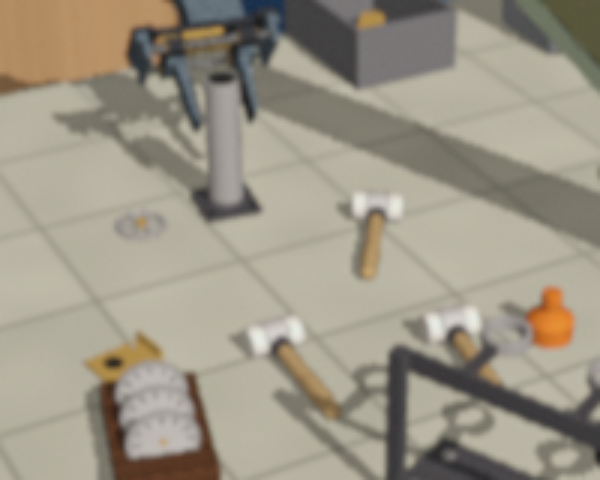

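View pics/w7.png

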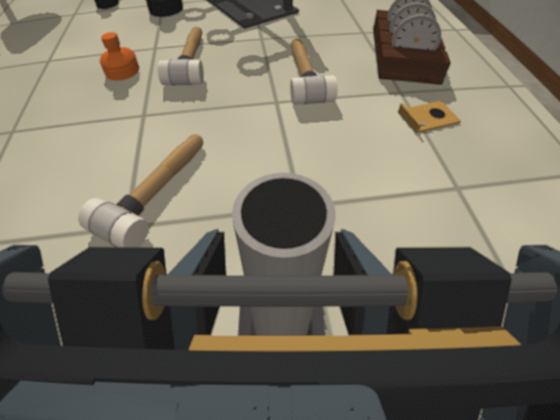

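```bash
python3 -m creep '[{"translation":[0,0,0],"delta_rot":[0,0,0]},{"translation":[0,0,0],"delta_rot":[0,0,0]},{"translation":[-0.22,-1.5,1.3],"delta_rot":[0,0,0]},{"translation":[-0.22,-1.5,1.3],"delta_rot":[0,0,0]},{"translation":[-0.22,-1.5,1.3],"delta_rot":[0,0,0]}]' 1 20
python3 -m creep '[{"translation":[-0.22,-1.0,2],"delta_rot":[-0.06,0.009,0]},{"translation":[0,0,3],"delta_rot":[-0.117,0.018,0]},{"translation":[0,0,3],"delta_rot":[-0.117,0.018,0]},{"translation":[0,0,3],"delta_rot":[-0.117,0.018,0]},{"translation":[0,0,3],"delta_rot":[-0.117,0.018,0]}]'
python3 - <<'E'
from plan import *
im,d,p=grab("top"); save("t8",im)
W=cloud(p,d); P=W[...].reshape(-1,3); P=P[(P[:,2]>140)&(P[:,2]<185)&(abs(P[:,0]-525)<60)&(abs(P[:,1]+431)<60)]
print(len(P),P.min(0).round(),P.max(0).round(),P.mean(0).round(1))
# cap
P=W.reshape(-1,3); P=P[(abs(P[:,0]-392)<45)&(abs(P[:,1]-198)<45)]
for lo,hi in((55,80),(15,45)):
    Q=P[(P[:,2]>lo)&(P[:,2]<hi)]; print('cap',len(Q),Q.min(0).round(),Q.max(0).round(),((Q.min(0)+Q.max(0))/2).round(1))
plan([392,198,160],[0,0,-1],[.9063,.4226,0])
E
```

```text
time_s: 7.73
ee_pos: [515.5, -482.3, 164.7]
ee_rot: [179.8, 40.0, 81.5]
force: [0.1, -0.5, 0.7]
gripper_width: 89.4
time_s: 8.15
ee_pos: [513.0, -492.8, 306.5]
ee_rot: [179.7, 71.0, 81.3]
force: [0.0, -0.0, -0.4]
gripper_width: 91.0
301 [ 502. -451.  141.] [ 544. -409.  174.] [ 523.  -427.5  166.3]
cap 109 [379. 182.  58.] [406. 210.  78.] [392.6 196.1  67.9]
cap 371 [358. 166.  16.] [425. 231.  44.] [391.4 198.4  30.1]
t 8.2 q [-51.  37.  49.  15. 106. -40.] F [2.9 2.  8.1] w 91.3
tcp [ 515.9 -489.8  317.9] x [ 0.059  0.309 -0.949] y [ 0.99  -0.141  0.015]
d cm [-12.39  68.78 -15.79]
sg 1 rv [-0.322 -0.032  0.57 ] | 37.6
sg -1 rv [-0.043  0.424 -2.538] | 147.5
```

View pics/t8.png

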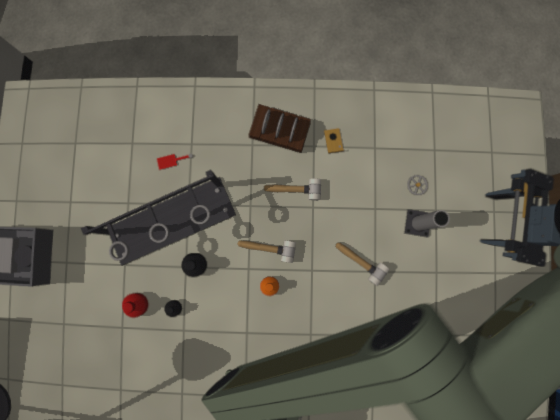

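```bash
python3 - <<'E'
from plan import *
plan([392,197,200],[0,0,-1],[.4226,-.9063,0])
E
```

```text
t 8.2 q [-51.  37.  49.  15. 106. -40.] F [2.9 2.  8.1] w 91.3
tcp [ 515.9 -489.8  317.9] x [ 0.059  0.309 -0.949] y [ 0.99  -0.141  0.015]
d cm [-12.39  68.68 -11.79]
sg 1 rv [-0.258  0.211 -0.987] | 59.7
sg -1 rv [-0.247 -0.302  2.125] | 123.8
```

```bash
python3 -m creep '[{"translation":[-0.69,3.82,0],"delta_rot":[-0.0143,0.0117,-0.0548]},{"translation":[-0.69,3.82,0],"delta_rot":[-0.0143,0.0117,-0.0548]},{"translation":[-0.69,3.82,0],"delta_rot":[-0.0143,0.0117,-0.0548]},{"translation":[-0.69,3.82,0],"delta_rot":[-0.0143,0.0117,-0.0548]},{"translation":[-0.69,3.82,0],"delta_rot":[-0.0143,0.0117,-0.0548]}]'
python3 -m creep '[{"translation":[-0.69,3.82,0],"delta_rot":[-0.0143,0.0117,-0.0548]},{"translation":[-0.69,3.82,0],"delta_rot":[-0.0143,0.0117,-0.0548]},{"translation":[-0.69,3.82,0],"delta_rot":[-0.0143,0.0117,-0.0548]},{"translation":[-0.69,3.82,0],"delta_rot":[-0.0143,0.0117,-0.0548]},{"translation":[-0.69,3.82,0],"delta_rot":[-0.0143,0.0117,-0.0548]}]'
python3 -m creep '[{"translation":[-0.69,3.82,-0.5],"delta_rot":[-0.0143,0.0117,-0.0548]},{"translation":[-0.69,3.82,-0.5],"delta_rot":[-0.0143,0.0117,-0.0548]},{"translation":[-0.69,3.82,-1],"delta_rot":[-0.0143,0.0117,-0.0548]},{"translation":[-0.69,3.82,-1],"delta_rot":[-0.0143,0.0117,-0.0548]},{"translation":[-0.69,3.82,-1],"delta_rot":[-0.0143,0.0117,-0.0548]}]'
python3 -m creep '[{"translation":[-0.69,3.82,-1],"delta_rot":[-0.0143,0.0117,-0.0548]},{"translation":[-0.69,3.82,-1],"delta_rot":[-0.0143,0.0117,-0.0548]},{"translation":[-0.69,3.82,-1],"delta_rot":[-0.0143,0.0117,-0.0548]},{"translation":[0,0,0],"delta_rot":[0,0,0]},{"translation":[0,0,0],"delta_rot":[0,0,0]}]'
python3 - <<'E'
from plan import *
plan([392,197,200],[0,0,-1],[.4226,-.9063,0])
im,d,p=grab("wrist"); save("w9",im)
W=cloud(p,d);P=W.reshape(-1,3);P=P[(abs(P[:,0]-392)<45)&(abs(P[:,1]-198)<45)]
for lo,hi in((55,80),(15,45)):
    Q=P[(P[:,2]>lo)&(P[:,2]<hi)]; print('cap',len(Q),Q.min(0).round(),Q.max(0).round(),((Q.min(0)+Q.max(0))/2).round(1))
E
```

```text
time_s: 8.62
ee_pos: [478.0, -299.1, 303.8]
ee_rot: [-171.6, 75.3, 73.8]
force: [1.0, -0.0, 0.3]
gripper_width: 91.2
time_s: 9.03
ee_pos: [443.4, -108.3, 304.0]
ee_rot: [-163.3, 80.4, 66.2]
force: [1.1, 1.0, 0.3]
gripper_width: 91.0
time_s: 9.45
ee_pos: [408.8, 82.6, 263.9]
ee_rot: [-154.5, 85.5, 59.3]
force: [0.8, 0.1, -0.1]
gripper_width: 91.0
time_s: 9.87
ee_pos: [388.2, 197.3, 233.3]
ee_rot: [-139.9, 88.8, 65.0]
force: [1.0, -0.2, 0.5]
gripper_width: 91.1
t 9.87 q [ 25.   5. 106.   1.  68.  90.] F [ 1.  -0.2  0.5] w 91.1
tcp [388.2 197.3 233.3] x [ 0.009  0.019 -1.   ] y [ 0.42  -0.908 -0.014]
d cm [ 0.38 -0.03 -3.33]
sg 1 rv [-0.019  0.009  0.003] | 1.2
sg -1 rv [ 0.014  0.03  -3.138] | 179.8
cap 740 [380. 182.  57.] [408. 212.  77.] [393.9 196.9  66.9]
cap 2170 [360. 163.  15.] [427. 230.  45.] [393.6 196.6  30.2]
```

View pics/w9.png

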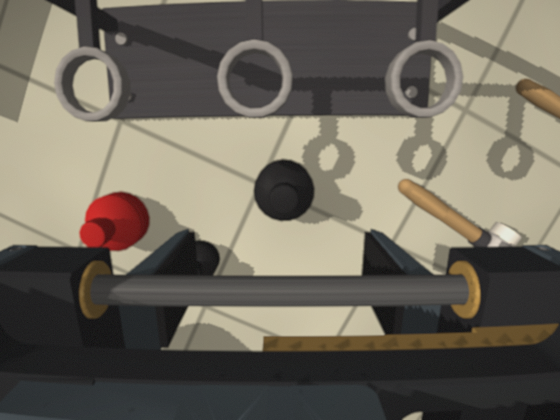

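```bash
python3 - <<'E'
from plan import *
im,d,p=grab("wrist")
g=cv2.cvtColor(im,cv2.COLOR_RGB2GRAY)
W=cloud(p,d); m=((W[...,2]>150)&(W[...,2]<185)).astype(np.uint8); m[150:]=0
for u,v in((90,84),(255,77),(425,78)):
    q=m[max(0,v-45):v+45,max(0,u-45):u+45]; cs,h=cv2.findContours(q,cv2.RETR_CCOMP,cv2.CHAIN_APPROX_NONE)
    for c,hh in zip(cs,h[0]):
        if hh[3]>=0 and len(c)>60: # hole
            (x,y),(a,b),_=cv2.fitEllipse(c); x+=max(0,u-45);y+=max(0,v-45); X=toz(p,x,y,170); 
            print('hole',round(x),round(y),a.round(),b.round(),X.round(1))
E
python3 -m creep '[{"translation":[0.1,0,-3.4],"delta_rot":[-0.004,0.002,0]},{"translation":[0.1,0,-3.4],"delta_rot":[-0.004,0.002,0]},{"translation":[0.1,0,-3.4],"delta_rot":[-0.004,0.002,0]},{"translation":[0.1,0,-3.2],"delta_rot":[-0.004,0.002,0]},{"translation":[0.1,0,-2],"delta_rot":[-0.003,0.001,0]}]'
python3 -m creep '[{"translation":[0,0,0],"delta_rot":[0,0,0]},{"translation":[0,0,0],"delta_rot":[0,0,0]}]'
python3 - <<'E'
from plan import *
plan([393.3,196.7,62],[0,0,-1],[.4226,-.9063,0])
im,d,p=grab("wrist"); save("w10",im)
E
```

```text
time_s: 10.38
ee_pos: [393.6, 192.9, 78.0]
ee_rot: [40.4, 90.0, -115.3]
force: [0.8, -1.6, 0.1]
gripper_width: 91.4
time_s: 10.55
ee_pos: [394.7, 194.0, 80.2]
ee_rot: [163.5, 89.9, 7.8]
force: [-0.8, 1.0, 0.3]
gripper_width: 91.1
t 10.55 q [ 25.  15. 119.  -0.  46.  90.] F [-0.8  1.   0.3] w 91.1
tcp [394.7 194.   80.2] x [ 0.001  0.    -1.   ] y [ 0.412 -0.911  0.   ]
d cm [-0.14  0.27 -1.82]
sg 1 rv [-0.     0.001  0.011] | 0.7
sg -1 rv [ 2.00e-03  0.00e+00 -3.13e+00] | 179.3Traceback (most recent call last):
  File "<stdin>", line 10, in <module>
AttributeError: 'float' object has no attribute 'round'
```

View pics/w10.png

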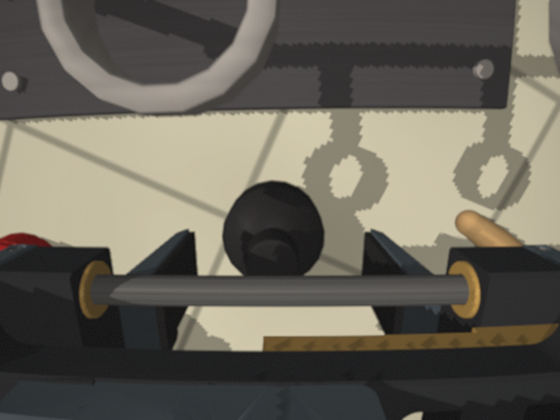

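```bash
python3 -m creep '[{"translation":[-0.1,0.2,-1],"delta_rot":[0,0,0]},{"translation":[0,0,-0.8],"delta_rot":[0,0,0]},{"translation":[0,0,0],"delta_rot":[0,0,0]},{"translation":[0,0,0],"delta_rot":[0,0,0]}]'
python3 -m creep '[{"translation":[0,0,0],"delta_rot":[0,0,0]},{"translation":[0,0,0],"delta_rot":[0,0,0]},{"translation":[0,0,0],"delta_rot":[0,0,0]},{"translation":[0,0,0],"delta_rot":[0,0,0]},{"translation":[0,0,0],"delta_rot":[0,0,0]}]' -1 40
python3 -m creep '[{"translation":[0,0,0],"delta_rot":[0,0,0]},{"translation":[0,0,0],"delta_rot":[0,0,0]},{"translation":[0,0,0],"delta_rot":[0,0,0]},{"translation":[0,0,0],"delta_rot":[0,0,0]},{"translation":[0,0,0],"delta_rot":[0,0,0]}]'
python3 -m creep '[{"translation":[0,0,1],"delta_rot":[0,0,0]},{"translation":[0,0,2],"delta_rot":[0,0,0]},{"translation":[0,0,3],"delta_rot":[0,0,0]},{"translation":[0,0,3],"delta_rot":[0,0,0]},{"translation":[0,0,3],"delta_rot":[0,0,0]}]'
```

```text
time_s: 10.93
ee_pos: [393.8, 197.5, 62.9]
ee_rot: [173.7, 89.8, 18.2]
force: [0.1, -0.1, -0.3]
gripper_width: 91.0
time_s: 11.35
ee_pos: [393.4, 197.6, 62.3]
ee_rot: [171.8, 89.8, 16.3]
force: [-0.3, 0.2, 0.3]
gripper_width: 60.4
time_s: 11.77
ee_pos: [393.2, 197.7, 62.1]
ee_rot: [-178.5, 89.9, 26.0]
force: [-0.6, 1.1, -0.6]
gripper_width: 28.9
time_s: 12.18
ee_pos: [391.9, 196.9, 182.0]
ee_rot: [22.8, 89.9, -132.7]
force: [-0.1, 1.0, -6.0]
gripper_width: 29.0
```

```bash
python3 -m creep '[{"translation":[0.77,-3.69,1.2],"delta_rot":[0,0,0]},{"translation":[0.77,-3.69,1.2],"delta_rot":[0,0,0]},{"translation":[0.77,-3.69,1.2],"delta_rot":[0,0,0]},{"translation":[0.77,-3.69,1.2],"delta_rot":[0,0,0]},{"translation":[0.77,-3.69,1.2],"delta_rot":[0,0,0]}]'
python3 -m creep '[{"translation":[0.77,-3.69,1.2],"delta_rot":[0,0,0]},{"translation":[0.77,-3.69,1.2],"delta_rot":[0,0,0]},{"translation":[0.77,-3.69,1.2],"delta_rot":[0,0,0]},{"translation":[0.77,-3.69,1.2],"delta_rot":[0,0,0]},{"translation":[0.77,-3.69,0],"delta_rot":[0,0,0]}]'
python3 -m creep '[{"translation":[0.77,-3.69,0],"delta_rot":[0,0,0]},{"translation":[0.77,-3.69,0],"delta_rot":[0,0,0]},{"translation":[0.77,-3.69,0],"delta_rot":[0,0,0]},{"translation":[0.6,-2.9,0],"delta_rot":[0,0,0]},{"translation":[0,0,0],"delta_rot":[0,0,0]}]'
python3 - <<'E'
from plan import *
plan([523,-430,280],[0,0,-1],[.4226,-.9063,0])
im,d,p=grab("wrist"); save("w11",im)
W=cloud(p,d);P=W.reshape(-1,3);P=P[(abs(P[:,0]-523)<50)&(abs(P[:,1]+430)<50)&(P[:,2]>150)&(P[:,2]<180)]
print(len(P),P.min(0).round(),P.max(0).round())
im,d,p=grab("top"); save("t11",im)
W=cloud(p,d);P=W.reshape(-1,3);P=P[(abs(P[:,0]-523)<50)&(abs(P[:,1]+430)<50)&(P[:,2]>150)&(P[:,2]<180)]
print(len(P),P.min(0).round(),P.max(0).round())
E
```

```text
time_s: 12.6
ee_pos: [430.5, 11.4, 241.4]
ee_rot: [-71.4, 89.9, 133.2]
force: [1.5, -1.0, -6.5]
gripper_width: 28.9
time_s: 13.02
ee_pos: [470.6, -173.5, 291.1]
ee_rot: [159.2, 89.8, 3.7]
force: [1.4, 0.1, -5.4]
gripper_width: 29.0
time_s: 13.43
ee_pos: [499.5, -317.0, 287.1]
ee_rot: [54.8, 89.9, -101.0]
force: [-0.3, 1.0, -6.8]
gripper_width: 29.3
t 13.43 q [-33.  18.  81.  -0.  80.  32.] F [-0.3  1.  -6.8] w 29.3
tcp [ 499.5 -317.   287.1] x [-0.    -0.002 -1.   ] y [ 0.411 -0.912  0.002]
d cm [  2.35 -11.3   -0.71]
sg 1 rv [ 0.002 -0.     0.013] | 0.8
sg -1 rv [-1.000e-03 -3.000e-03 -3.129e+00] | 179.3
1630 [ 507. -454.  150.] [ 546. -412.  174.]Traceback (most recent call last):
  File "<stdin>", line 8, in <module>
    return umr_minimum(a, axis, None, out, keepdims, initial, where)
ValueError: zero-size array to reduction operation minimum which has no identity
```

View pics/w11.png

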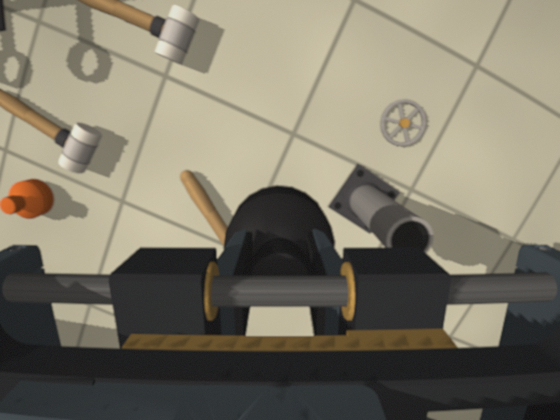

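View pics/t11.png

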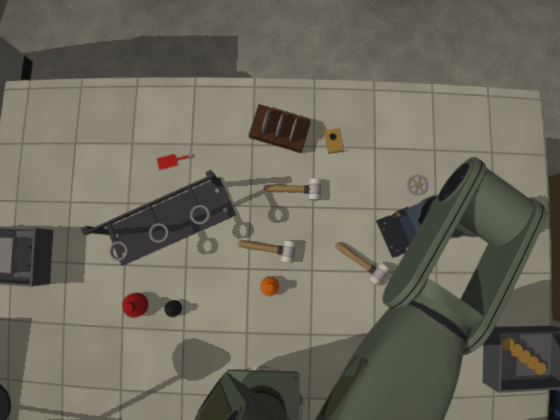

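```bash
python3 - <<'E'
from plan import *
im,d,p=grab("wrist")
W=cloud(p,d); m=(abs(W[...,0]-523)<50)&(abs(W[...,1]+430)<50)&(W[...,2]>165)&(W[...,2]<178)
P=W[m]; print(len(P),P.min(0).round(1),P.max(0).round(1))
from scipy.optimize import least_squares
r=least_squares(lambda q:np.hypot(P[:,0]-q[0],P[:,1]-q[1])-q[2],[525,-430,19],loss='soft_l1'); print(r.x.round(1))
print('ray', [toz(p,u,v,170).round(1) for u,v in((409,236),(410,238))])
c=cv2.resize(im[180:270,330:450],None,fx=6,fy=6,interpolation=cv2.INTER_CUBIC); save("w12",c)
m2=(abs(W[...,0]-393-106)<60)&(abs(W[...,1]+317)<60)&(W[...,2]>180)
P=W[m2]; print('cap', P.min(0).round(),P.max(0).round())
E
```

```text
1315 [ 511.2 -455.1  165. ] [ 545.7 -412.6  173.7]
[ 528.7 -431.4   13.7]
ray [array([ 525.8, -424.8,  170. ]), array([ 524.6, -426.5,  170. ])]
cap [ 478. -377.  227.] [ 559. -257.  406.]
```

View pics/w12.png

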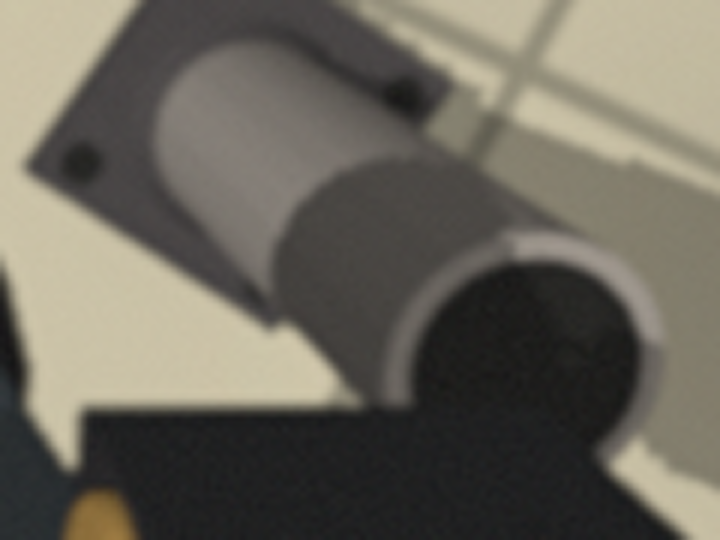

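```bash
python3 - <<'E'
from plan import *
p=optics.camera_params("wrist")
print([toz(p,u,v,170).round(1) for u,v in((417.5,241.8),(417.8,243.3))])
z=toz(p,417.5-23.3,241.8,170),toz(p,417.5+23.3,241.8,170);print(np.linalg.norm(z[0]-z[1]))
plan()
E
```

```text
[array([ 524.5, -433.8,  170. ]), array([ 523.4, -434.8,  170. ])]
42.4188496292705
t 13.58 q [-33.  18.  82.   0.  81.  32.] F [ 1.5 -0.2 -7.3] w 29.0
tcp [ 498.5 -310.6  288. ] x [-0.001  0.004 -1.   ] y [ 0.414 -0.91  -0.004]
```

```bash
python3 -m creep '[{"translation":[0.6,-3,0],"delta_rot":[0,0,0]},{"translation":[0.6,-3,0],"delta_rot":[0,0,0]},{"translation":[0.7,-3,0],"delta_rot":[0,0,0]},{"translation":[0.5,-2.5,0],"delta_rot":[0,0,0]},{"translation":[0,0,-1],"delta_rot":[0,0,0]}]'
python3 -m creep '[{"translation":[0,0,-1],"delta_rot":[0,0,0]},{"translation":[0,0,0],"delta_rot":[0,0,0]},{"translation":[0,0,0],"delta_rot":[0,0,0]},{"translation":[0,0,0],"delta_rot":[0,0,0]},{"translation":[0,0,0],"delta_rot":[0,0,0]}]'
python3 - <<'E'
from plan import *
plan([523.5,-431,260],[0,0,-1],[.4226,-.9063,0])
im,d,p=grab("scene"); save("s12",cv2.resize(im[120:220,150:290],None,fx=5,fy=5,interpolation=cv2.INTER_CUBIC))
im,d,p=grab("wrist"); save("w13",im)
plan()
E
```

```text
time_s: 14.0
ee_pos: [524.6, -430.3, 280.5]
ee_rot: [110.0, 89.6, -45.6]
force: [0.2, -0.5, -6.3]
gripper_width: 29.3
time_s: 14.42
ee_pos: [523.7, -425.3, 271.1]
ee_rot: [155.0, 89.8, -0.4]
force: [0.9, 0.1, -6.8]
gripper_width: 29.4
t 14.42 q [-40.  26.  71.   0.  83.  25.] F [ 0.9  0.1 -6.8] w 29.4
tcp [ 523.7 -425.3  271.1] x [ 0.004 -0.    -1.   ] y [ 0.416 -0.909  0.002]
d cm [-0.02 -0.57 -1.11]
sg 1 rv [0.    0.004 0.007] | 0.5
sg -1 rv [ 0.006 -0.    -3.134] | 179.6
t 14.52 q [-40.  26.  71.   0.  83.  25.] F [-0.1 -0.5 -6.2] w 29.2
tcp [ 523.7 -425.6  271.1] x [ 0.004 -0.    -1.   ] y [ 0.416 -0.91   0.002]
```

View pics/s12.png

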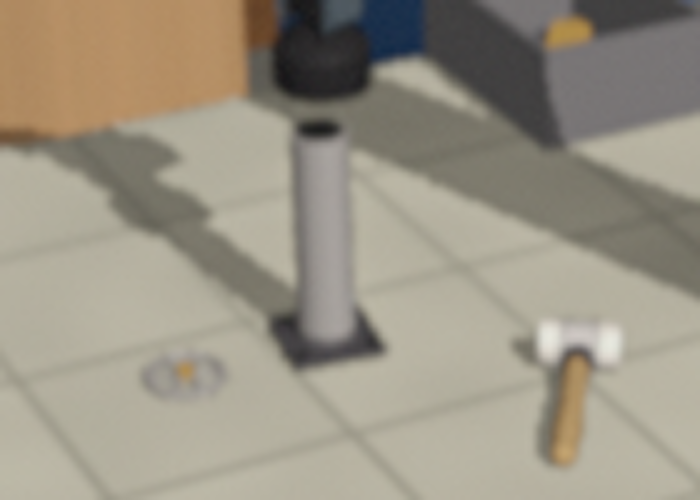

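View pics/w13.png

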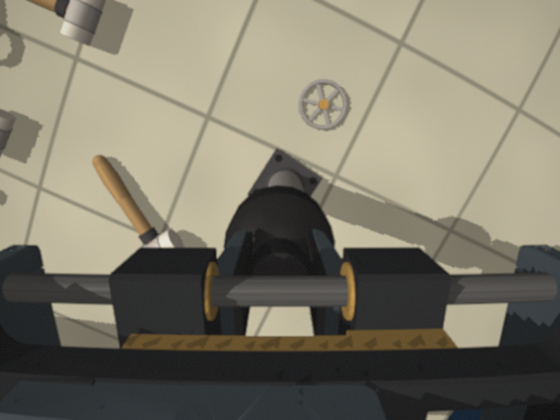

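```bash
python3 - <<'E'
from plan import *
p=optics.camera_params("scene")
for u,v in((320,129),(323,129)): print('scene top',toz(p,150+u/5-.4,120+v/5-.4,170).round(1))
p=optics.camera_params("top"); print('top',toz(p,441,218,170).round(1))
im=cv2.imread("pics/t8.png"); cv2.imwrite("pics/t8c.png",cv2.resize(im[200:245,395:455],None,fx=10,fy=10,interpolation=cv2.INTER_CUBIC))
E
```

```text
scene top [ 523.1 -430.1  170. ]
scene top [ 521.3 -429.2  170. ]
top [ 524.  -432.3  170. ]
```

View pics/t8c.png

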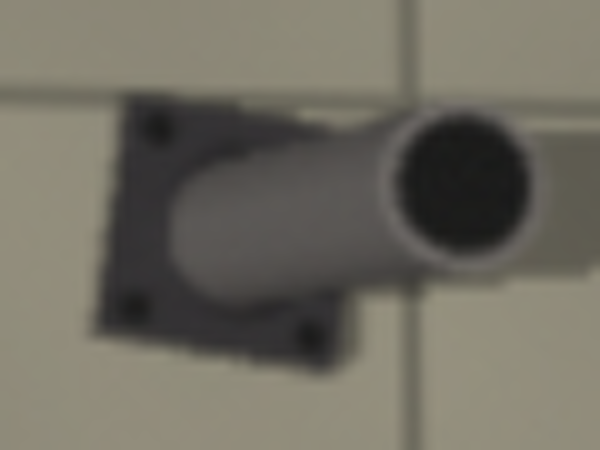

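```bash
python3 -m creep '[{"translation":[-0.05,-0.5,-1],"delta_rot":[0,0,0]},{"translation":[0,0,-1],"delta_rot":[0,0,0]},{"translation":[0,0,-1],"delta_rot":[0,0,0]},{"translation":[0,0,0],"delta_rot":[0,0,0]},{"translation":[0,0,0],"delta_rot":[0,0,0]}]'
python3 -m creep '[{"translation":[0,0,-0.8],"delta_rot":[0,0,0]},{"translation":[0,0,-0.8],"delta_rot":[0,0,0]},{"translation":[0,0,0],"delta_rot":[0,0,0]}]'
python3 - <<'E'
from plan import *
plan([523.5,-431,210],[0,0,-1],[.4226,-.9063,0])
im,d,p=grab("scene"); save("s13",cv2.resize(im[100:220,150:290],None,fx=5,fy=5,interpolation=cv2.INTER_CUBIC))
E
```

```text
time_s: 14.93
ee_pos: [522.3, -430.7, 238.3]
ee_rot: [-113.0, 89.8, 91.5]
force: [1.1, 0.6, -6.3]
gripper_width: 29.1
time_s: 15.18
ee_pos: [522.2, -430.5, 221.9]
ee_rot: [-109.9, 89.8, 94.6]
force: [-0.3, 0.5, -7.4]
gripper_width: 28.8
t 15.18 q [-41.  28.  75.   0.  77.  25.] F [-0.3  0.5 -7.4] w 28.8
tcp [ 522.2 -430.5  221.9] x [-0.     0.003 -1.   ] y [ 0.415 -0.91  -0.003]
d cm [ 0.13 -0.05 -1.19]
sg 1 rv [-0.003 -0.     0.008] | 0.5
sg -1 rv [-0.     0.005 -3.133] | 179.5
```

View pics/s13.png

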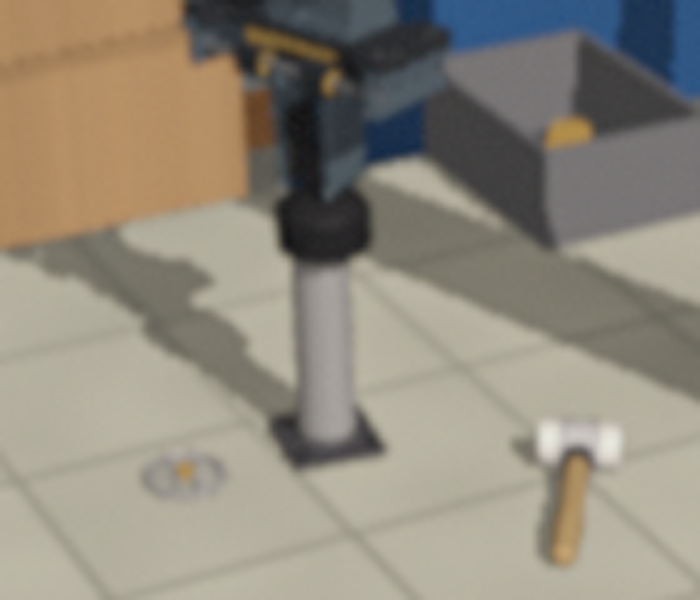

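```bash
python3 -m creep '[{"translation":[0,0,-0.5],"delta_rot":[0,0,0]},{"translation":[0,0,-0.4],"delta_rot":[0,0,0]},{"translation":[0,0,-0.2],"delta_rot":[0,0,0]},{"translation":[0,0,0],"delta_rot":[0,0,0]}]'
python3 -m creep '[{"translation":[0,0,-0.1],"delta_rot":[0,0,0]},{"translation":[0,0,-0.1],"delta_rot":[0,0,0]},{"translation":[0,0,0],"delta_rot":[0,0,0]}]'
```

```text
time_s: 15.57
ee_pos: [522.7, -430.9, 212.4]
ee_rot: [-159.8, 89.9, 44.7]
force: [-0.6, 0.0, -6.3]
gripper_width: 28.8
time_s: 15.82
ee_pos: [522.9, -431.1, 211.1]
ee_rot: [170.1, 89.8, 14.6]
force: [0.2, -0.2, -7.2]
gripper_width: 28.7
```

```bash
python3 -m creep '[{"translation":[0,0,-0.1],"delta_rot":[0,0,0]},{"translation":[0,0,-0.1],"delta_rot":[0,0,0]},{"translation":[0,0,0],"delta_rot":[0,0,0]}]'
python3 -m creep '[{"translation":[0,0,-0.1],"delta_rot":[0,0,0]},{"translation":[0,0,0],"delta_rot":[0,0,0]}]'
```

```text
time_s: 16.07
ee_pos: [523.1, -431.2, 210.3]
ee_rot: [152.1, 89.8, -3.4]
force: [-1.3, 1.2, -1.8]
gripper_width: 28.6
time_s: 16.23
ee_pos: [523.1, -431.3, 210.2]
ee_rot: [144.1, 89.7, -11.4]
force: [-1.3, 1.9, 6.0]
gripper_width: 29.4
```

Contact came at TCP z = 210, which is where I expected the cap to seat. I release it, back off upward and check.

```bash
python3 -m creep '[{"translation":[0,0,0],"delta_rot":[0,0,0]},{"translation":[0,0,0],"delta_rot":[0,0,0]},{"translation":[0,0,0],"delta_rot":[0,0,0]},{"translation":[0,0,0],"delta_rot":[0,0,0]},{"translation":[0,0,0],"delta_rot":[0,0,0]}]' 0 15
python3 -m creep '[{"translation":[0,0,1],"delta_rot":[0,0,0]},{"translation":[0,0,2],"delta_rot":[0,0,0]},{"translation":[0,0,3],"delta_rot":[0,0,0]},{"translation":[0,0,3],"delta_rot":[0,0,0]},{"translation":[-1,2,3],"delta_rot":[0,0,0]}]' 1
python3 -m creep '[{"translation":[-2,3,0],"delta_rot":[0,0,0]},{"translation":[-2,3,0],"delta_rot":[0,0,0]},{"translation":[-2,3,0],"delta_rot":[0,0,0]},{"translation":[-2,3,0],"delta_rot":[0,0,0]},{"translation":[0,0,0],"delta_rot":[0,0,0]}]'
python3 - <<'E'
from plan import *
plan()
im,d,p=grab("scene"); save("s14",cv2.resize(im[100:220,150:290],None,fx=5,fy=5,interpolation=cv2.INTER_CUBIC))
W=cloud(p,d)
im,d,p=grab("top"); save("t14",im); W2=cloud(p,d)
for w in (W,W2):
    P=w.reshape(-1,3);P=P[(abs(P[:,0]-523)<50)&(abs(P[:,1]+431)<50)&(P[:,2]>140)&(P[:,2]<240)]
    if len(P):print(len(P),P.min(0).round(),P.max(0).round())
E
```

```text
time_s: 16.65
ee_pos: [523.0, -431.2, 207.9]
ee_rot: [170.1, 89.8, 14.6]
force: [-0.4, 0.1, 0.2]
gripper_width: 45.4
time_s: 17.07
ee_pos: [513.7, -413.4, 328.8]
ee_rot: [137.4, 89.8, -18.1]
force: [0.1, 0.2, -0.4]
gripper_width: 76.1
time_s: 17.48
ee_pos: [429.1, -286.3, 329.7]
ee_rot: [-134.6, 89.8, 70.0]
force: [-0.3, 0.7, -0.1]
gripper_width: 91.7
t 17.48 q [-35.  10.  86.   0.  84.  30.] F [-0.3  0.7 -0.1] w 91.7
tcp [ 429.1 -286.3  329.7] x [ 0.001  0.003 -1.   ] y [ 0.417 -0.909 -0.002]
336 [ 492. -450.  141.] [ 558. -387.  222.]
461 [ 495. -460.  147.] [ 555. -397.  224.]
```

View pics/s14.png

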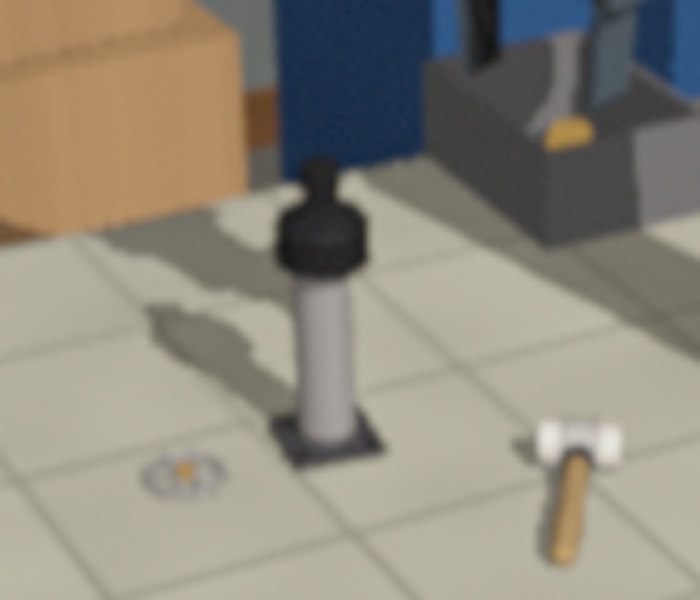

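View pics/t14.png

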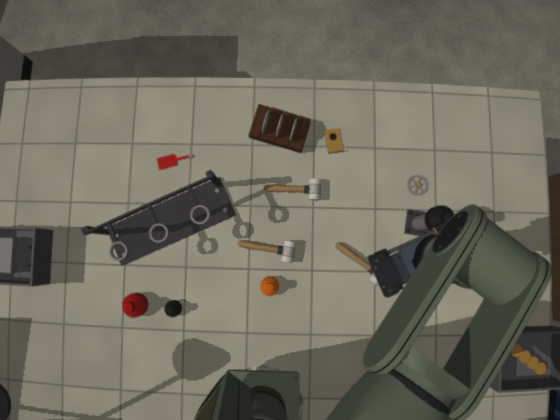

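The cap sits on the post, its top about 222 mm up against 222 expected. I start the hammers with the one at (380,-311), and first tilt the tool over it.

```bash
cat > ham.py <<'E'
from plan import *
def grasp(head,eaz,a=35,back=8.5,up=0):
    e=np.array([np.cos(np.radians(eaz)),np.sin(np.radians(eaz)),0]);y=np.array([-e[1],e[0],0])
    a=np.radians(a); t=-np.sin(a)*e-np.cos(a)*np.array([0,0,1])
    P=np.array([head[0],head[1],17.])-back*t; P[2]+=up
    return P,t,y
def go(head,eaz,a=35,back=8.5,up=0):
    P,t,y=grasp(head,eaz,a,back,up); print('target',P.round(1)); plan(P,t,y)
E
python3 - <<'E'
from ham import *
go((379,-311),-125,up=120)
E
```

```text
target [ 376.2 -315.   144. ]
t 17.58 q [-35.  10.  86.   0.  83.  30.] F [0.8 1.  0.8] w 91.5
tcp [ 432.7 -290.6  329.7] x [ 0.005 -0.001 -1.   ] y [ 0.416 -0.909  0.003]
d cm [ -5.65  -2.44 -18.58]
sg 1 rv [ 0.395 -0.47   0.516] | 45.9
sg -1 rv [ 0.636  0.524 -2.505] | 151.1
```

```bash
python3 -m creep '[{"translation":[-0.8,-0.35,-2.65],"delta_rot":[0.0565,-0.067,0.0737]},{"translation":[-0.8,-0.35,-2.65],"delta_rot":[0.0565,-0.067,0.0737]},{"translation":[-0.8,-0.35,-2.65],"delta_rot":[0.0565,-0.067,0.0737]},{"translation":[-0.8,-0.35,-2.65],"delta_rot":[0.0565,-0.067,0.0737]},{"translation":[-0.8,-0.35,-2.65],"delta_rot":[0.0565,-0.067,0.0737]}]'
python3 -m creep '[{"translation":[-0.8,-0.35,-2.65],"delta_rot":[0.0565,-0.067,0.0737]},{"translation":[-0.8,-0.35,-2.65],"delta_rot":[0.0565,-0.067,0.0737]},{"translation":[0,0,0],"delta_rot":[0,0,0]},{"translation":[0,0,0],"delta_rot":[0,0,0]},{"translation":[0,0,0],"delta_rot":[0,0,0]}]'
cat >> ham.py <<'E'
def wham(name,near,lim=200):
    """hammer from wrist view: white head blob & brown handle, depth cloud"""
    im,d,p=grab("wrist"); save(name,im); W=cloud(p,d); hsv=cv2.cvtColor(im,cv2.COLOR_RGB2HSV).astype(int)
    ok=(W[...,2]>6)&(W[...,2]<45)&(np.hypot(W[...,0]-near[0],W[...,1]-near[1])<lim); ok[240:]=False
    br=ok&(hsv[...,0]<25)&(hsv[...,0]>8)&(hsv[...,1]>90); wh=ok&(hsv[...,1]<70)&(hsv[...,2]>90)&(np.hypot(W[...,0]-near[0],W[...,1]-near[1])<45)
    T=W[br];H=W[wh]; print('n',len(T),len(H))
    if len(T)>50:
        v=np.linalg.svd(T[:,:2]-T[:,:2].mean(0),full_matrices=False)[2][0]
        if (np.array(near)-T[:,:2].mean(0))@v<0: v=-v
        n=np.array([-v[1],v[0]]); print('axis',np.degrees(np.arctan2(v[1],v[0])).round(1))
        # tail end
        s=(T[:,:2]-T[:,:2].mean(0))@v; tail=T[:,:2].mean(0)+v*s.min(); print('tail',tail.round(1),'-> head',(tail+145*v).round(1))
        if len(H)>50:
            q=(H[:,:2]-tail); ss=q@v; ll=q@n; print('head s',np.percentile(ss,[1,99]).round(1),'lat',np.percentile(ll,[1,99]).round(1),'z',np.percentile(H[:,2],[5,99]).round(1))
            c=(ss.min()+ss.max())/2; print('head est',(tail+v*np.percentile(ss,[1,99]).mean()+n*np.percentile(ll,[1,99]).mean()).round(1))
E
python3 - <<'E'
from ham import *
go((379,-311),-125)
wham("w15",(379,-311))
E
```

```text
time_s: 18.0
ee_pos: [394.0, -310.3, 197.8]
ee_rot: [-175.5, 65.2, 50.2]
force: [-0.4, -0.2, -0.0]
gripper_width: 91.2
time_s: 18.42
ee_pos: [378.8, -316.5, 146.3]
ee_rot: [-179.4, 55.7, 55.0]
force: [0.4, 0.8, -0.3]
gripper_width: 91.3
target [ 376.2 -315.    24. ]
t 18.42 q [-61.  22. 105.  32.  72. -41.] F [ 0.4  0.8 -0.3] w 91.3
tcp [ 378.8 -316.5  146.3] x [ 0.323  0.461 -0.826] y [ 0.815 -0.58  -0.005]
d cm [ -0.26   0.15 -12.24]
sg 1 rv [ 0.007 -0.012  0.008] | 0.9
sg -1 rv [ 1.021  1.458 -2.577] | 179.5
n 1572 0
axis -124.5
tail [ 459.  -200.6] -> head [ 376.8 -320. ]
```

View pics/w15.png

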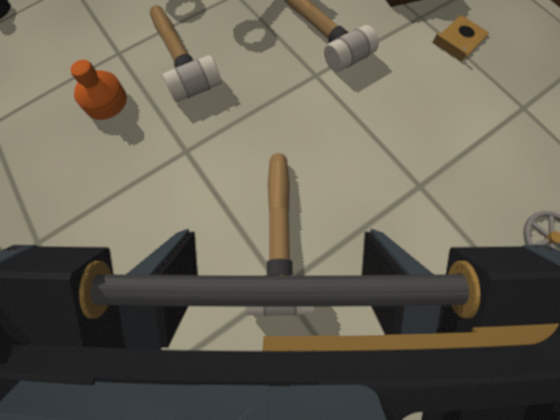

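```bash
python3 -m creep '[{"translation":[-0.1,0,-3],"delta_rot":[0,0,0]},{"translation":[-0.1,0,-3],"delta_rot":[0,0,0]},{"translation":[0,0,-3],"delta_rot":[0,0,0]},{"translation":[0,0,-2],"delta_rot":[0,0,0]},{"translation":[0,0,0],"delta_rot":[0,0,0]}]'
python3 -m creep '[{"translation":[0,0,0],"delta_rot":[0,0,0]},{"translation":[0,0,0],"delta_rot":[0,0,0]}]'
python3 - <<'E'
from ham import *
go((379,-313),-125)
im,d,p=grab("wrist"); save("w16",im)
im,d,p=grab("scene"); save("s16",cv2.resize(im[150:250,200:340],None,fx=5,fy=5,interpolation=cv2.INTER_CUBIC))
E
```

```text
time_s: 18.88
ee_pos: [376.2, -313.9, 34.6]
ee_rot: [-179.1, 55.7, 55.5]
force: [-0.5, 0.3, -0.1]
gripper_width: 91.5
time_s: 19.05
ee_pos: [377.2, -316.0, 37.6]
ee_rot: [-179.7, 55.7, 54.9]
force: [0.3, 0.0, 0.2]
gripper_width: 91.2
target [ 376.2 -317.    24. ]
t 19.05 q [-61.  31. 111.  36.  60. -50.] F [0.3 0.  0.2] w 91.2
tcp [ 377.2 -316.    37.6] x [ 0.324  0.461 -0.827] y [ 0.816 -0.578 -0.003]
d cm [-0.1  -0.1  -1.37]
sg 1 rv [ 0.009 -0.01   0.005] | 0.8
sg -1 rv [ 1.023  1.459 -2.58 ] | 179.7
```

View pics/w16.png

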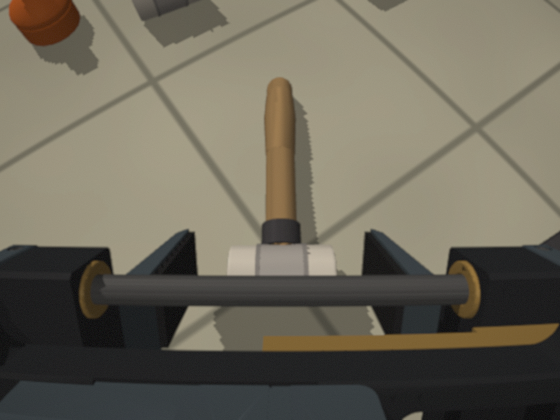

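View pics/s16.png

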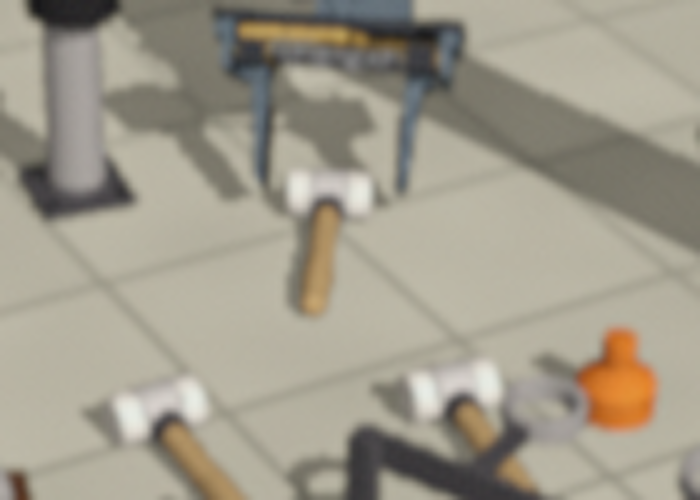

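```bash
python3 -m creep '[{"translation":[-0.1,-0.1,-0.7],"delta_rot":[0,0,0]},{"translation":[0,0,-0.6],"delta_rot":[0,0,0]},{"translation":[0,0,0],"delta_rot":[0,0,0]},{"translation":[0,0,0],"delta_rot":[0,0,0]}]'
python3 -m creep '[{"translation":[0,0,0],"delta_rot":[0,0,0]},{"translation":[0,0,0],"delta_rot":[0,0,0]},{"translation":[0,0,0],"delta_rot":[0,0,0]},{"translation":[0,0,0],"delta_rot":[0,0,0]},{"translation":[0,0,0],"delta_rot":[0,0,0]}]' -1 45
python3 -m creep '[{"translation":[0,0,0],"delta_rot":[0,0,0]},{"translation":[0,0,0],"delta_rot":[0,0,0]},{"translation":[0,0,0],"delta_rot":[0,0,0]}]'
python3 -m creep '[{"translation":[0,0,1],"delta_rot":[0,0,0]},{"translation":[0,0,2],"delta_rot":[0,0,0]},{"translation":[0,0,3],"delta_rot":[0,0,0]},{"translation":[0,0,3],"delta_rot":[0,0,0]},{"translation":[0,0,0],"delta_rot":[0,0,0]}]'
python3 - <<'E'
from ham import *
plan()
im,d,p=grab("wrist"); save("w17",im)
E
```

```text
time_s: 19.48
ee_pos: [374.6, -316.1, 22.1]
ee_rot: [-179.2, 55.6, 55.3]
force: [-0.1, -0.9, 0.2]
gripper_width: 90.9
time_s: 19.9
ee_pos: [375.0, -316.6, 22.4]
ee_rot: [-179.4, 55.7, 55.1]
force: [0.7, -1.2, -1.2]
gripper_width: 61.1
time_s: 20.15
ee_pos: [375.1, -316.7, 22.4]
ee_rot: [-179.4, 55.7, 55.1]
force: [0.8, -0.8, 0.3]
gripper_width: 57.5
time_s: 20.57
ee_pos: [376.0, -317.8, 117.2]
ee_rot: [179.9, 55.8, 54.6]
force: [0.1, -0.2, -3.9]
gripper_width: 57.3
t 20.57 q [-61.  24. 107.  33.  68. -44.] F [ 0.1 -0.2 -3.9] w 57.3
tcp [ 376.  -317.8  117.2] x [ 0.326  0.458 -0.827] y [ 0.816 -0.578  0.001]
```

View pics/w17.png

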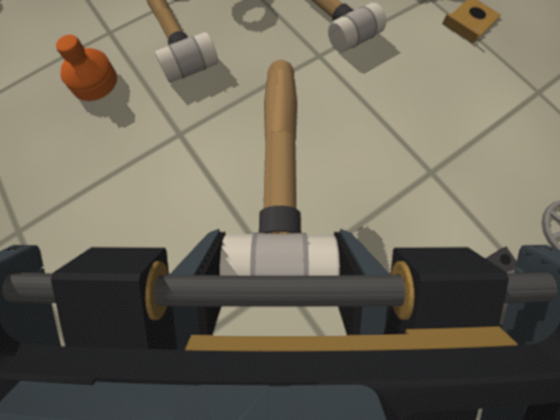

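```bash
python3 -m creep '[{"translation":[0.6,2.4,3],"delta_rot":[-0.1,0.07,0]},{"translation":[0.6,2.4,3],"delta_rot":[-0.1,0.07,0]},{"translation":[0.6,2.4,3],"delta_rot":[-0.1,0.07,0]},{"translation":[0.6,2.4,3],"delta_rot":[-0.1,0.07,0]},{"translation":[0.6,2.4,3],"delta_rot":[-0.1,0.07,0]}]'
python3 - <<'E'
from ham import *
plan([400,200,340],[0,0,-1],[-.4226,.9063,0])
im,d,p=grab("wrist"); save("w18",im)
E
```

```text
time_s: 21.03
ee_pos: [402.3, -198.8, 257.9]
ee_rot: [-111.5, 89.6, 122.9]
force: [0.6, 0.7, -3.9]
gripper_width: 57.8
t 21.03 q [-28.   6. 102.   0.  73.   8.] F [ 0.6  0.7 -3.9] w 57.8
tcp [ 402.3 -198.8  257.9] x [-0.004  0.006 -1.   ] y [ 0.813 -0.582 -0.006]
d cm [-0.23 39.88  8.21]
sg 1 rv [ 0.003 -0.009  2.628] | 150.6
sg -1 rv [-0.006 -0.002 -0.513] | 29.4
```

View pics/w18.png

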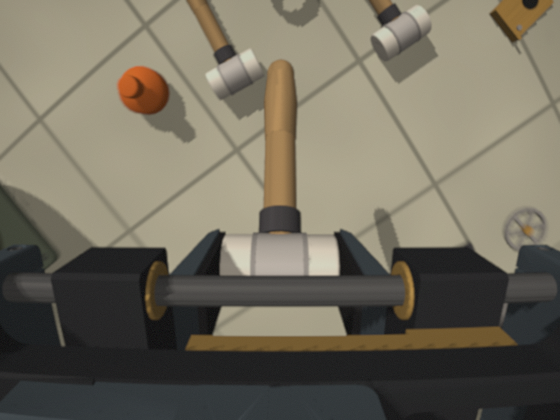

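```bash
python3 -m creep '[{"translation":[0,1.8,0.8],"delta_rot":[0,0,0.119]},{"translation":[0,1.8,0.8],"delta_rot":[0,0,0.119]},{"translation":[0,1.8,0.8],"delta_rot":[0,0,0.119]},{"translation":[0,1.8,0.8],"delta_rot":[0,0,0.119]},{"translation":[0,1.8,0.8],"delta_rot":[0,0,0.119]}]'
python3 -m creep '[{"translation":[0,1.8,0.8],"delta_rot":[0,0,0.119]},{"translation":[0,1.8,0.8],"delta_rot":[0,0,0.119]},{"translation":[0,1.8,0.8],"delta_rot":[0,0,0.119]},{"translation":[0,1.8,0.8],"delta_rot":[0,0,0.119]},{"translation":[0,1.8,0.8],"delta_rot":[0,0,0.119]}]'
python3 -m creep '[{"translation":[0,1.8,0],"delta_rot":[0,0,0.119]},{"translation":[0,1.8,0],"delta_rot":[0,0,0.119]},{"translation":[0,1.8,0],"delta_rot":[0,0,0.119]},{"translation":[0,1.8,0],"delta_rot":[0,0,0.119]},{"translation":[0,1.8,0],"delta_rot":[0,0,0.119]}]'
python3 -m creep '[{"translation":[0,1.8,0],"delta_rot":[0,0,0.119]},{"translation":[0,1.8,0],"delta_rot":[0,0,0.119]},{"translation":[0,1.8,0],"delta_rot":[0,0,0.119]},{"translation":[0,1.8,0],"delta_rot":[0,0,0.119]},{"translation":[0,1.8,0],"delta_rot":[0,0,0.119]}]'
python3 - <<'E'
from ham import *
plan([360,250,340],[0,0,-1],[-.4226,.9063,0])
E
```

```text
time_s: 21.5
ee_pos: [402.5, -108.3, 295.8]
ee_rot: [-137.7, 89.2, 131.4]
force: [0.2, 0.5, -2.6]
gripper_width: 58.1
time_s: 21.92
ee_pos: [402.6, -18.8, 335.8]
ee_rot: [-144.8, 89.1, 158.3]
force: [0.2, 0.3, -3.1]
gripper_width: 57.6
time_s: 22.33
ee_pos: [402.6, 70.9, 335.4]
ee_rot: [-151.6, 89.1, -174.4]
force: [-0.4, 0.1, -2.6]
gripper_width: 57.7
time_s: 22.75
ee_pos: [402.7, 160.7, 335.3]
ee_rot: [-158.9, 89.2, -147.6]
force: [0.0, -0.8, -3.3]
gripper_width: 57.7
t 22.75 q [ 20.   3.  94.  -0.  84. -81.] F [ 0.  -0.8 -3.3] w 57.7
tcp [402.7 160.7 335.3] x [-0.012 -0.008 -1.   ] y [-0.196  0.981 -0.005]
d cm [-4.27  8.93  0.47]
sg 1 rv [ 0.009 -0.011  0.239] | 13.7
sg -1 rv [-0.017 -0.014 -2.902] | 166.3
```

```bash
python3 - <<'E'
from ham import *
s,P,R=cur(); p=optics.camera_params("wrist")
Rc=np.array(p["R"]);tc=np.array(p["t"]); cw=-Rc.T@tc
Rt=R.as_matrix(); rel=Rt.T@Rc.T; off=Rt.T@(cw-P); print('cam offset in tool',off.round(1),'cam axis in tool',rel[:,2].round(3))
np.savez("he.npz",rel=rel,off=off)
# w9 pose
x=np.array([.009,.019,-1]);y=np.array([.42,-.908,-.014]); R9=frame(x,y).as_matrix(); P9=np.array([388.2,197.3,233.3])
RcT=R9@rel; c=P9+R9@off; p9=dict(p); p9["R"]=RcT.T; p9["t"]=-RcT.T@c
im=cv2.imread("pics/w9.png"); g=cv2.cvtColor(im,cv2.COLOR_BGR2GRAY)
cv2.imwrite("pics/w9c.png",cv2.resize(im[20:140,30:480],None,fx=1.77,fy=1.77,interpolation=cv2.INTER_CUBIC))
for u,v in((90,84),(255,77),(425,78)): print(toz(p9,u,v,170).round(1))
print('cap chk',toz(p9,284,198,74).round(1))
E
```

```text
cam offset in tool [-157.8   -0.7  -70.9] cam axis in tool [ 0.968 -0.     0.252]
[426.5 353.5 170. ]
[474.  255.8 170. ]
[519.9 157.8 170. ]
cap chk [393.9 198.1  74. ]
```

View pics/w9c.png

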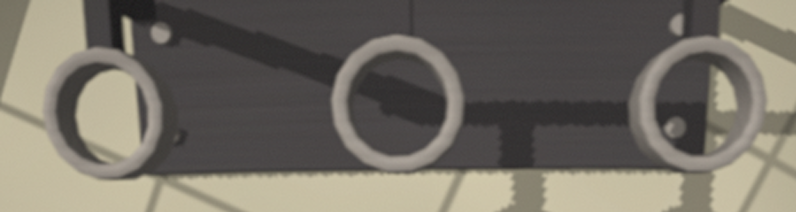

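```bash
cat >> ham.py <<'E'
def held(name):
    """held hammer in tool frame: handle axis line from depth of brown pixels"""
    s,P,R=cur(); im,d,p=grab("wrist"); save(name,im)
    z=np.load("he.npz"); W=cloud(dict(p,R=np.eye(3),t=np.zeros(3)),d)  # camera frame
    T=W@z["rel"].T+z["off"]
    hsv=cv2.cvtColor(im,cv2.COLOR_RGB2HSV).astype(int)
    br=(hsv[...,0]<25)&(hsv[...,0]>8)&(hsv[...,1]>90)&(d>0)&(d<260); br[225:]=False; br[:, :200]=False; br[:,360:]=False
    print('brown',br.sum()); Q=T[br]
    # surface facing the camera: fit plane x = a + b*z along ridge (y within 4 mm of axis)
    y0=np.median(Q[:,1]); fy=np.polyfit(Q[:,2],Q[:,1],1); k=abs(Q[:,1]-np.polyval(fy,Q[:,2]))<2.5; q=Q[k]
    f=np.polyfit(q[:,2],q[:,0],1); print('z range',Q[:,2].min().round(1),Q[:,2].max().round(1),'ridge x at z=0',f[1].round(1),'slope',f[0].round(3),'y at 0',fy[1].round(1),'y slope',fy[0].round(3))
    return Q
E
python3 - <<'E'
from ham import *
Q=held("w19")
for a in range(-150,-20,10):
    k=(Q[:,2]>a)&(Q[:,2]<a+10)
    if k.sum()>20: print(a,Q[k].mean(0).round(1),np.percentile(Q[k,1],[1,99]).round(1),Q[k,0].min().round(1))
E
```

```text
brown 4247
z range -115.1 -27.3 ridge x at z=0 -5.8 slope -0.757 y at 0 -0.4 y slope -0.005
-120 [  81.1    0.3 -112. ] [-6.5  7.1] 77.6
-110 [ 7.560e+01  1.000e-01 -1.048e+02] [-8.4  8.4] 68.5
-100 [ 67.1   0.  -94.8] [-9.3  9.4] 60.7
-90 [ 60.   -0.1 -84.8] [-10.1  10. ] 53.9
-80 [ 53.   -0.1 -75. ] [-9.3  9.1] 47.1
-70 [ 45.8  -0.2 -65. ] [-9.   8.9] 39.0
-60 [ 37.7  -0.3 -54.9] [-8.7  8.5] 31.2
-50 [ 30.2  -0.2 -44.9] [-8.5  8.4] 24.1
-40 [ 22.4  -0.3 -34.9] [-8.8  8.2] 14.1
-30 [ 19.7   0.5 -29.1] [-9.3  8.6] 14.6
```

View pics/w19.png

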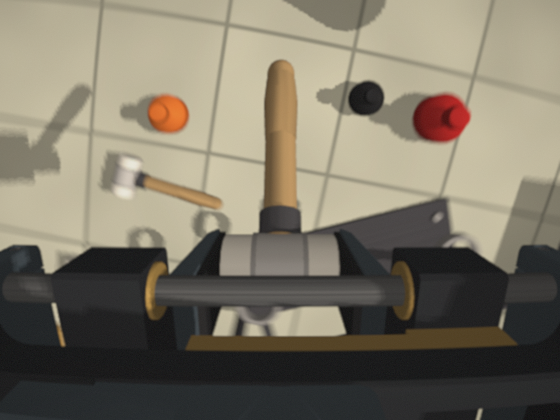

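```bash
python3 - <<'E'
from ham import *
e=np.array([.905,.426,0])
plan([422,352,335],.797*e-np.array([0,0,.603]),[-.426,.905,0])
E
```

```text
t 22.8 q [ 21.   3.  94.   0.  84. -81.] F [ 1.   2.6 -3.2] w 57.7
tcp [403.  163.6 335.2] x [-0.013 -0.004 -1.   ] y [-0.201  0.98  -0.002]
d cm [ 1.9  18.84 -0.02]
sg 1 rv [ 0.298 -0.89   0.22 ] | 55.2
sg -1 rv [ 1.229  0.407 -2.628] | 167.8
```

```bash
python3 -m creep '[{"translation":[-0.3,2.1,0.3],"delta_rot":[0.0331,-0.0989,0.0244]},{"translation":[-0.3,2.1,0.3],"delta_rot":[0.0331,-0.0989,0.0244]},{"translation":[-0.3,2.1,0.3],"delta_rot":[0.0331,-0.0989,0.0244]},{"translation":[-0.3,2.1,0.3],"delta_rot":[0.0331,-0.0989,0.0244]},{"translation":[-0.3,2.1,0.3],"delta_rot":[0.0331,-0.0989,0.0244]}]'
python3 -m creep '[{"translation":[0.8,2.1,-0.2],"delta_rot":[0.0331,-0.0989,0.0244]},{"translation":[0.8,2.1,-0.2],"delta_rot":[0.0331,-0.0989,0.0244]},{"translation":[0.8,2.1,-0.2],"delta_rot":[0.0331,-0.0989,0.0244]},{"translation":[0.8,2,-0.2],"delta_rot":[0.0331,-0.0989,0.0244]},{"translation":[0,0,0],"delta_rot":[0,0,0]}]'
python3 -m creep '[{"translation":[0,0,0],"delta_rot":[0,0,0]},{"translation":[0,0,0],"delta_rot":[0,0,0]}]'
python3 - <<'E'
from ham import *
e=np.array([.905,.426,0])
plan([422,352,335],.797*e-np.array([0,0,.603]),[-.426,.905,0])
held("w20")
im,d,p=grab("scene"); save("s20",cv2.resize(im[140:320,240:480],None,fx=3.2,fy=3.2,interpolation=cv2.INTER_CUBIC))
im,d,p=grab("top"); save("t20",cv2.resize(im[180:300,60:240],None,fx=4.4,fy=4.4,interpolation=cv2.INTER_CUBIC))
E
```

```text
time_s: 23.22
ee_pos: [387.7, 264.9, 350.7]
ee_rot: [3.5, 60.6, 21.5]
force: [1.2, -0.8, -3.2]
gripper_width: 58.0
time_s: 23.63
ee_pos: [417.7, 334.8, 339.5]
ee_rot: [0.2, 40.0, 23.6]
force: [-0.5, -0.9, -3.8]
gripper_width: 57.8
time_s: 23.8
ee_pos: [419.8, 335.1, 344.7]
ee_rot: [0.6, 39.7, 23.6]
force: [1.0, 0.4, -3.1]
gripper_width: 57.8
t 23.8 q [ 49.  -7. 119. -44.  28. -32.] F [ 1.   0.4 -3.1] w 57.8
tcp [419.8 335.1 344.7] x [ 0.705  0.308 -0.639] y [-0.394  0.919  0.008]
d cm [ 0.22  1.69 -0.97]
sg 1 rv [ 0.012 -0.045  0.034] | 3.3
sg -1 rv [ 2.223  1.008 -1.934] | 178.4
brown 4333
z range -115.2 -24.8 ridge x at z=0 -5.8 slope -0.755 y at 0 -0.6 y slope -0.007
```

View pics/w20.png

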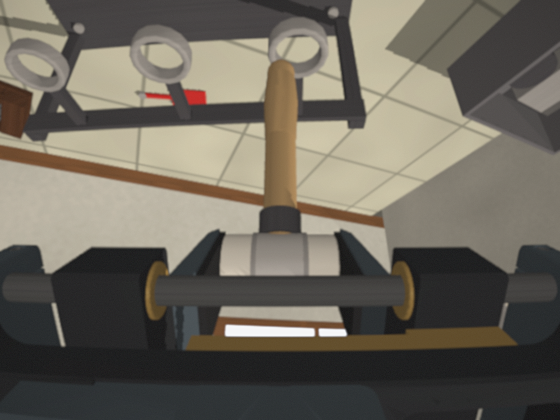

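View pics/s20.png

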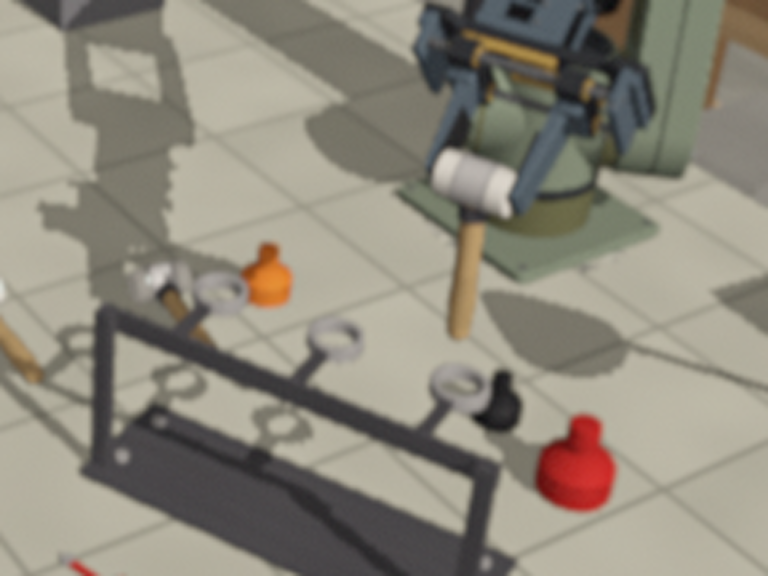

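View pics/t20.png

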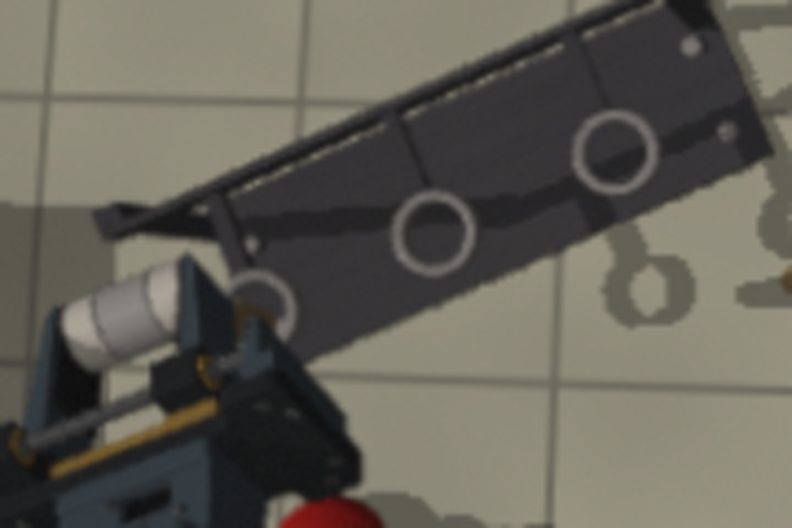

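```bash
cat >> ham.py <<'E'
def ringgo(ring,az,z,sx,x0,a=None,yoff=0):
    """sx=slope of ridge (dx/dz), x0 ridge x at z=0; handle radius 9"""
    dr=np.array([-sx,-1.])/np.hypot(sx,1)  # (x,z) head->tail
    if dr[0]<0: dr=-dr
    n=np.array([-dr[1],dr[0]])   # deeper
    q=np.array([x0,0])+9*n
    e=np.array([np.cos(np.radians(az)),np.sin(np.radians(az)),0]);up=np.array([0,0,1.]);y=np.array([-e[1],e[0],0])
    t=dr[0]*-up+n[0]*e; zt=dr[1]*-up+n[1]*e
    P=np.array([ring[0],ring[1],0])-(q@n)*e-yoff*y; P[2]=z
    print('q',q.round(1),'dr',dr.round(3),'n off',(q@n).round(1)); plan(P,t,y)
E
python3 - <<'E'
from ham import *
ringgo((426,354),40,330,-.756,-5.8)
E
```

```text
q [1.4 5.4] dr [ 0.603 -0.798] n off 4.4
t 23.95 q [ 49.  -7. 119. -44.  28. -32.] F [ 0.4  0.2 -3.8] w 57.3
tcp [420.3 335.5 346.2] x [ 0.707  0.309 -0.636] y [-0.394  0.919  0.009]
d cm [ 0.23  1.57 -1.62]
sg 1 rv [ 0.015 -0.041  0.292] | 16.9
sg -1 rv [ 1.978  1.227 -1.818] | 169.2
```

```bash
python3 -m creep '[{"translation":[0.08,0.52,-0.3],"delta_rot":[0.005,-0.014,0.0975]},{"translation":[0.08,0.52,-0.3],"delta_rot":[0.005,-0.014,0.0975]},{"translation":[0.08,0.52,-0.3],"delta_rot":[0.005,-0.013,0.0975]},{"translation":[0,0,0],"delta_rot":[0,0,0]},{"translation":[0,0,0],"delta_rot":[0,0,0]}]'
python3 - <<'E'
from ham import *
ringgo((426,354),40,330,-.756,-5.8)
im,d,p=grab("wrist"); save("w21",im)
E
```

```text
time_s: 24.37
ee_pos: [418.2, 345.3, 336.0]
ee_rot: [0.6, 39.1, 33.9]
force: [-0.1, -0.3, -2.8]
gripper_width: 57.8
q [1.4 5.4] dr [ 0.603 -0.798] n off 4.4
t 24.37 q [ 42.  -8. 121. -22.  17. -63.] F [-0.1 -0.3 -2.8] w 57.8
tcp [418.2 345.3 336. ] x [ 0.644  0.433 -0.631] y [-0.552  0.833  0.008]
d cm [ 0.44  0.59 -0.6 ]
sg 1 rv [ 0.015 -0.033  0.113] | 6.8
sg -1 rv [ 1.929  1.451 -1.89 ] | 175.6
```

View pics/w21.png

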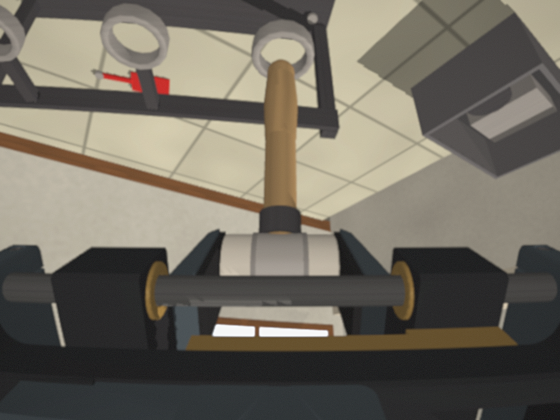

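```bash
python3 - <<'E'
from ham import *
ringgo((426,354),34,320,-.756,-5.8)
E
python3 -m creep '[{"translation":[0.2,0.3,-0.3],"delta_rot":[0.005,-0.011,0]},{"translation":[0.2,0.3,-0.3],"delta_rot":[0.005,-0.011,0]},{"translation":[0,0,0],"delta_rot":[0.005,-0.011,0]},{"translation":[0,0,0],"delta_rot":[0,0,0]},{"translation":[0,0,0],"delta_rot":[0,0,0]}]'
python3 - <<'E'
from ham import *
ringgo((426,354),34,320,-.756,-5.8)
im,d,p=grab("wrist"); save("w22",im[0:240,150:420].repeat(2,0).repeat(2,1))
E
```

```text
q [1.4 5.4] dr [ 0.603 -0.798] n off 4.4
t 24.42 q [ 42.  -8. 121. -22.  17. -63.] F [-0.4  0.9 -3.5] w 57.6
tcp [418.1 345.8 336.2] x [ 0.644  0.434 -0.631] y [-0.553  0.833  0.008]
d cm [ 0.43  0.58 -1.62]
sg 1 rv [ 0.013 -0.033  0.007] | 2.1
sg -1 rv [ 2.044  1.377 -1.932] | 179.4
time_s: 24.83
ee_pos: [421.4, 352.6, 329.9]
ee_rot: [0.1, 37.1, 33.8]
force: [-0.4, 0.3, -2.2]
gripper_width: 57.8
q [1.4 5.4] dr [ 0.603 -0.798] n off 4.4
t 24.83 q [ 43.  -7. 123. -32.  14. -53.] F [-0.4  0.3 -2.2] w 57.8
tcp [421.4 352.6 329.9] x [ 0.663  0.444 -0.603] y [-0.556  0.831  0.002]
d cm [ 0.09 -0.11 -0.99]
sg 1 rv [-0.002 -0.     0.004] | 0.2
sg -1 rv [ 2.078  1.397 -1.892] | 179.8
```

View pics/w22.png

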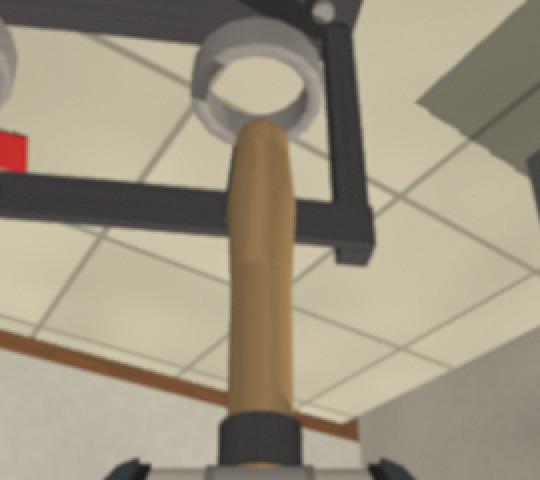

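```bash
python3 -m creep '[{"translation":[0,0,2],"delta_rot":[0,0,0.02]},{"translation":[0,0,2],"delta_rot":[0,0,0.03]},{"translation":[0,0,2],"delta_rot":[0,0,0.04]},{"translation":[0,0,0],"delta_rot":[0,0,0.06]},{"translation":[0,0,0],"delta_rot":[0,0,0.06]}]'
python3 -m creep '[{"translation":[0,0,0],"delta_rot":[0,0,0.07]},{"translation":[0,0,0],"delta_rot":[0,0,0.07]},{"translation":[0,0,0],"delta_rot":[0,0,0.07]},{"translation":[0,0,0],"delta_rot":[0,0,0.07]},{"translation":[0,0,0],"delta_rot":[0,0,0.07]}]'
python3 - <<'E'
from ham import *
ringgo((426,354),70,330,-.756,-5.8)
E
```

```text
time_s: 25.3
ee_pos: [422.0, 350.9, 376.5]
ee_rot: [-0.0, 37.4, 41.5]
force: [-0.4, 0.3, -3.8]
gripper_width: 57.9
time_s: 25.72
ee_pos: [414.8, 357.6, 379.1]
ee_rot: [0.2, 39.5, 56.1]
force: [-0.4, -0.0, -3.9]
gripper_width: 58.2
q [1.4 5.4] dr [ 0.603 -0.798] n off 4.4
t 25.72 q [  27.   -8.  114.   42.   34. -146.] F [-0.4 -0.  -3.9] w 58.2
tcp [414.8 357.6 379.1] x [ 0.43   0.64  -0.637] y [-0.829  0.56   0.003]
d cm [ 0.97 -0.77 -4.91]
sg 1 rv [ 0.037 -0.022  0.245] | 14.2
sg -1 rv [ 1.065  2.096 -1.843] | 171.2
```

```bash
cat > kin.py <<'E'
import numpy as np
from scipy.optimize import least_squares
def rz(a):c,s=np.cos(a),np.sin(a);return np.array([[c,-s,0],[s,c,0],[0,0,1]])
def ry(a):c,s=np.cos(a),np.sin(a);return np.array([[c,0,s],[0,1,0],[-s,0,c]])
def fk(q,L):
    h,a1,L2,a3,L3,L6=L; q=np.radians(q); A=rz(q[0]); B=A@ry(q[1]); C=B@ry(q[2])
    p=np.array([0,0,h])+A@[a1,0,0]+B@[0,0,L2]+C@[a3,0,L3]
    R=C@rz(q[3])@ry(q[4])@rz(q[5]); return p+R@[0,0,L6], np.stack([R[:,2],-R[:,0],np.cross(R[:,2],-R[:,0])],1)
D=[([70.131,18.348,89.700,0,72.042,-1.147],[184.43,544.17,227.2]),
([-17,10,90,0,80,-22],[487.6,-143.1,306.9]),([-5,25,98,-48,70,26],[547.2,-260.6,201.3]),([-6,37,106,-57,57,44],[550.9,-273.8,38.8]),
([-25,28,97,-15,53,-7],[542.9,-311.4,93.2]),([-41,33,83,13,73,-37],[534.6,-359.3,124.1]),([-54,48,64,31,102,-49],[524.4,-426.8,127.5]),
([-55,51,61,33,106,-49],[522,-436.6,124.4]),([25,15,119,0,46,90],[394.7,194,80.2]),([-33,18,82,0,81,32],[498.5,-310.6,288]),([-41,28,75,0,77,25],[522.2,-430.5,221.9]),
([-61,22,105,32,72,-41],[378.8,-316.5,146.3]),([-61,31,111,36,60,-50],[377.2,-316,37.6]),([20,3,94,0,84,-81],[402.7,160.7,335.3]),([49,-7,119,-44,28,-32],[419.8,335.1,344.7]),([43,-7,123,-32,14,-53],[421.4,352.6,329.9]),([27,-8,114,42,34,-146],[414.8,357.6,379.1])]
E
python3 - <<'E'
from kin import *
f=lambda L:np.concatenate([fk(q,L)[0]-p for q,p in D])
r=least_squares(f,[300,50,400,0,400,200],loss='soft_l1',f_scale=5); print(r.x.round(1)); print(r.fun.reshape(-1,3).round(0).tolist())
from plan import *
s,P,R=cur(); p,RR=fk(s["qpos"],r.x); print(P,p.round(1)); print(R.as_matrix().round(2),RR.round(2)); print(s["qpos"])
np.save("L.npy",r.x)
E
```

```text
[140.   -5.  603.3  25.5 419.1 331.3]
[[11.0, -3.0, 0.0], [-2.0, -5.0, -2.0], [-0.0, -19.0, -1.0], [-1.0, -18.0, -2.0], [-7.0, -14.0, -6.0], [-4.0, -7.0, -5.0], [-5.0, -5.0, 4.0], [-2.0, -3.0, 1.0], [-1.0, -10.0, 2.0], [-9.0, -7.0, -3.0], [-8.0, -16.0, 0.0], [-9.0, -6.0, 5.0], [-5.0, -7.0, 0.0], [5.0, -12.0, -0.0], [9.0, -6.0, 0.0], [7.0, -11.0, 0.0], [4.0, -5.0, 10.0]]
[414.75690012 357.60470745 379.1262758 ] [420.  351.4 383.2]
[[ 0.43 -0.83  0.36]
 [ 0.64  0.56  0.53]
 [-0.64  0.    0.77]] [[ 0.43 -0.83  0.36]
 [ 0.64  0.56  0.53]
 [-0.64  0.    0.77]]
[  26.66664506   -7.51106522  114.08359127   42.15332709   34.38837863
 -146.30159891]
```

```bash
cat >> kin.py <<'E'
def fk(q,L):
    h,a1,L2,a3,L3,L6,dy=L; q=np.radians(q); A=rz(q[0]); B=A@ry(q[1]); C=B@ry(q[2])
    p=np.array([0,0,h])+A@[a1,dy,0]+B@[0,0,L2]+C@[a3,0,L3]
    R=C@rz(q[3])@ry(q[4])@rz(q[5]); return p+R@[0,0,L6], np.stack([R[:,2],-R[:,0],np.cross(R[:,2],-R[:,0])],1)
lo=np.array([-177.97,-48.28,12.27,-77.06,2.81,-146.56]);hi=np.array([177.97,115.42,149.76,257.06,150.46,146.56])
def ik(P,R,L,seeds=30,rng=np.random.default_rng(0)):
    """all in-range solutions: closed wrist via numeric"""
    out=[]
    az=np.degrees(np.arctan2(P[1],P[0]))
    for k in range(seeds):
        q0=np.array([az+rng.uniform(-25,25),rng.uniform(-20,50),rng.uniform(70,130),rng.uniform(-77,257),rng.uniform(5,110),rng.uniform(-140,140)])
        def f(q):
            p,r=fk(q,L); return np.concatenate([(p-P)/100,(r-R).ravel()])
        s=least_squares(f,q0,bounds=(lo-1,hi+1))
        if s.cost<1e-6 and not any(np.abs(s.x-o).max()<1.5 for o in out): out.append(s.x)
    return out
E
python3 - <<'E'
from kin import *
f=lambda L:np.concatenate([fk(q,L)[0]-p for q,p in D])
r=least_squares(f,[140,0,600,25,420,330,10],loss='soft_l1',f_scale=5); L=r.x; print(L.round(1)); print(np.abs(r.fun).reshape(-1,3).max(1).round(0)); np.save("L.npy",L)
from plan import frame
# ring targets, upright hammer with dr angle: tool x = .603 down + .797 e
for nm,ring in(("r0",(426,354)),("r1",(473,256)),("r2",(520,156))):
  for sg in(1,-1):
    for az in(-20,0,20,40,60,70):
      row=[]
      for z in(335,280,230,185):
        a=np.radians(az); e=np.array([np.cos(a),np.sin(a),0]); y=np.array([-e[1],e[0],0])*sg
        R=frame(.797*e-np.array([0,0,.603]),y).as_matrix(); P=np.array([*ring,0])-4.4*e; P[2]=z
        S=ik(P,R,L,12); row.append([tuple(s[3:].round().astype(int).tolist()) for s in S])
      if sum(bool(x) for x in row)>=3: print(nm,sg,az,row)
E
```

```text
[141.4  -0.9 591.6  23.9 417.9 322.9  11.4]
[1. 5. 2. 2. 4. 3. 5. 3. 4. 3. 6. 5. 4. 3. 3. 3. 7.]
r0 1 -20 [[(-56, 73, 18)], [(-59, 69, 25)], [(-61, 65, 32)], [(-64, 62, 38)]]
r0 1 0 [[(-61, 54, 7)], [(-67, 51, 17)], [(-74, 48, 27)], []]
r0 1 20 [[(-60, 31, -12)], [(-75, 27, 5)], [], [(250, 28, 44)]]
r0 1 40 [[(10, 12, -102)], [(41, 3, -133)], [(163, 7, 106)], [(172, 16, 96)]]
r0 -1 40 [[(10, 12, 78)], [(41, 3, 47)], [(163, 7, -74)], [(172, 16, -84)]]
r0 -1 60 [[(61, 35, 8)], [(74, 31, -8)], [(90, 30, -25)], [(104, 31, -43)]]
r0 -1 70 [[(62, 47, -2)], [(70, 43, -14)], [(80, 41, -26)], [(89, 40, -39)]]
r1 1 -20 [[(-59, 64, 13)], [(-63, 60, 21)], [(-68, 56, 30)], [(-73, 54, 38)]]
r1 1 20 [[(-41, 17, -42)], [(-73, 12, -9)], [(241, 13, 38)], [(216, 19, 64)]]
r1 -1 20 [[(-41, 17, 138)], [], [(241, 13, -142)], [(216, 19, -116)]]
r1 -1 40 [[(54, 24, 23)], [(76, 20, 0)], [(102, 20, -29)], [(124, 24, -52)]]
r1 -1 60 [[(62, 49, -4)], [(70, 46, -15)], [(78, 43, -27)], [(87, 42, -39)]]
r1 -1 70 [[(60, 60, -11)], [(65, 56, -20)], [(71, 53, -29)], [(77, 50, -39)]]
r2 1 -20 [[(-62, 52, 6)], [(-69, 48, 16)], [(-76, 45, 27)], []]
r2 1 0 [[(-57, 27, -17)], [(-76, 24, 3)], [], [(243, 26, 48)]]
r2 1 20 [[(29, 14, -123)], [], [(134, 10, 130)], [(157, 18, 107)]]
r2 -1 20 [[(29, 14, 57)], [(67, 8, 18)], [(134, 10, -50)], [(157, 18, -73)]]
r2 -1 40 [[(62, 39, 4)], [(73, 36, -10)], [(86, 34, -26)], [(99, 34, -41)]]
r2 -1 60 [[(60, 61, -12)], [(65, 57, -21)], [(70, 54, -30)], [(75, 52, -39)]]
r2 -1 70 [[(57, 70, -17)], [(60, 66, -24)], [(63, 62, -32)], [(67, 59, -39)]]
```

```bash
python3 -m creep '[{"translation":[0,0,1],"delta_rot":[0,0,-0.07]},{"translation":[0,0,1],"delta_rot":[0,0,-0.07]},{"translation":[0,0,0],"delta_rot":[0,0,-0.07]},{"translation":[0,0,0],"delta_rot":[0,0,-0.06]},{"translation":[0,0,0],"delta_rot":[0,0,-0.06]}]'
python3 -m creep '[{"translation":[0,0,0],"delta_rot":[0,0,-0.06]},{"translation":[0,0,0],"delta_rot":[0,0,-0.06]},{"translation":[0,0,0],"delta_rot":[0,0,-0.06]},{"translation":[0,0,0],"delta_rot":[0,0,-0.07]},{"translation":[0,0,0],"delta_rot":[0,0,-0.08]}]'
python3 - <<'E'
from ham import *
ringgo((426,354),-20,350,-.756,-5.8)
E
```

```text
time_s: 26.13
ee_pos: [414.2, 358.0, 396.7]
ee_rot: [-0.4, 39.8, 40.4]
force: [0.1, 0.0, -3.7]
gripper_width: 57.5
time_s: 26.55
ee_pos: [413.5, 357.5, 394.9]
ee_rot: [-0.3, 40.2, 24.5]
force: [-1.2, -0.4, -3.1]
gripper_width: 57.7
q [1.4 5.4] dr [ 0.603 -0.798] n off 4.4
t 26.55 q [ 51.  -8. 112. -37.  35. -41.] F [-1.2 -0.4 -3.1] w 57.7
tcp [413.5 357.5 394.9] x [ 0.695  0.317 -0.645] y [-0.418  0.909 -0.004]
d cm [ 0.84 -0.2  -4.49]
sg 1 rv [ 0.006 -0.055 -0.78 ] | 44.8
sg -1 rv [-2.138 -0.084  1.58 ] | 152.4
```

```bash
python3 -m creep '[{"translation":[0.1,0,-0.5],"delta_rot":[0.001,-0.007,-0.097]},{"translation":[0.1,0,-0.5],"delta_rot":[0.001,-0.007,-0.097]},{"translation":[0.1,0,-0.5],"delta_rot":[0.001,-0.007,-0.097]},{"translation":[0.1,0,-0.5],"delta_rot":[0.001,-0.007,-0.097]},{"translation":[0.1,0,-0.5],"delta_rot":[0.001,-0.007,-0.097]}]'
python3 -m creep '[{"translation":[0.1,0,-0.5],"delta_rot":[0.001,-0.007,-0.097]},{"translation":[0.1,0,-0.5],"delta_rot":[0.001,-0.007,-0.097]},{"translation":[0.1,-0.1,-0.5],"delta_rot":[0.001,-0.007,-0.1]},{"translation":[0,0,0],"delta_rot":[0,0,0]},{"translation":[0,0,0],"delta_rot":[0,0,0]}]'
python3 - <<'E'
from ham import *
ringgo((426,354),-20,330,-.756,-5.8)
held("w23")
E
```

```text
time_s: 26.97
ee_pos: [417.4, 358.6, 369.8]
ee_rot: [-0.3, 38.5, -2.1]
force: [0.7, -0.1, -3.3]
gripper_width: 57.7
time_s: 27.38
ee_pos: [421.1, 358.2, 353.7]
ee_rot: [-0.1, 37.5, -18.5]
force: [-0.4, 0.3, -2.8]
gripper_width: 57.8
q [1.4 5.4] dr [ 0.603 -0.798] n off 4.4
t 27.38 q [ 66.   9. 102. -56.  73.  14.] F [-0.4  0.3 -2.8] w 57.8
tcp [421.1 358.2 353.7] x [ 0.753 -0.251 -0.608] y [ 0.316  0.949 -0.001]
d cm [ 0.08 -0.27 -2.37]
sg 1 rv [-0.001 -0.006 -0.027] | 1.6
sg -1 rv [-2.348  0.819  1.892] | 179.0
brown 4313
z range -115.0 -28.1 ridge x at z=0 -5.8 slope -0.756 y at 0 -0.6 y slope -0.006
```

View pics/w23.png

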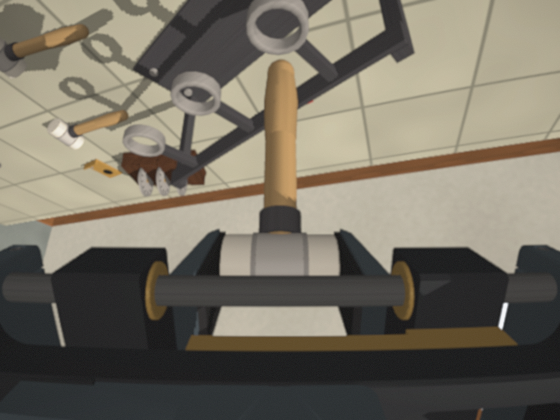

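```bash
python3 -m creep '[{"translation":[0.05,-0.15,-0.8],"delta_rot":[0,0,0]},{"translation":[0.05,-0.15,-0.8],"delta_rot":[0,0,-0.02]},{"translation":[0,0,0],"delta_rot":[0,0,0]},{"translation":[0,0,0],"delta_rot":[0,0,0]}]'
python3 - <<'E'
from ham import *
ringgo((426,354),-20,325,-.756,-5.8)
im,d,p=grab("wrist"); 
pts=[proj(p,(426,354,170)),proj(p,(426,354,156))]; print(np.round(pts,1))
v=im.copy()
for k in range(40):
    a=2*np.pi*k/40
    for r,c in((24,(255,0,0)),(18,(0,255,0))):
        u=proj(p,(426+r*np.cos(a),354+r*np.sin(a),170)); cv2.circle(v,(int(round(u[0])),int(round(u[1]))),0,c,-1)
save("w24",cv2.resize(v[0:130,200:360],None,fx=4.5,fy=4.5,interpolation=cv2.INTER_NEAREST))
E
```

```text
time_s: 27.77
ee_pos: [422.0, 352.8, 338.4]
ee_rot: [-0.1, 37.4, -19.8]
force: [0.6, 1.5, -2.4]
gripper_width: 57.6
q [1.4 5.4] dr [ 0.603 -0.798] n off 4.4
t 27.77 q [ 66.  10. 104. -56.  73.  17.] F [ 0.6  1.5 -2.4] w 57.6
tcp [422.  352.8 338.4] x [ 0.748 -0.269 -0.607] y [ 0.337  0.941 -0.001]
d cm [-0.01  0.27 -1.34]
sg 1 rv [-0.001 -0.005 -0.005] | 0.4
sg -1 rv [-2.35   0.849  1.899] | 179.8
[[283.5  39.8]
 [283.4  27. ]]
```

View pics/w24.png

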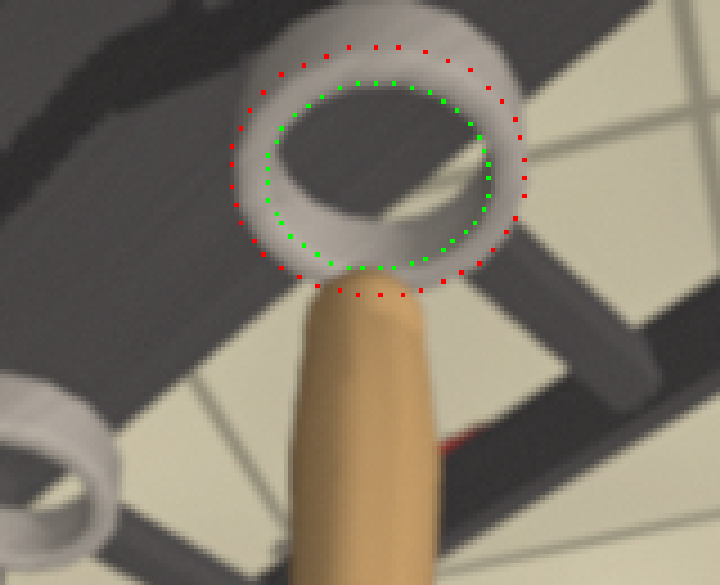

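```bash
python3 -m creep '[{"translation":[0,0.2,-1],"delta_rot":[0,0,0]},{"translation":[0,0,-1],"delta_rot":[0,0,0]},{"translation":[0,0,-1],"delta_rot":[0,0,0]},{"translation":[0,0,0],"delta_rot":[0,0,0]},{"translation":[0,0,0],"delta_rot":[0,0,0]}]'
python3 - <<'E'
from ham import *
ringgo((426,354),-20,300,-.756,-5.8)
im,d,p=grab("wrist"); save("w25",cv2.resize(im[0:180,180:380],None,fx=3.5,fy=3.5))
E
```

```text
time_s: 28.23
ee_pos: [421.9, 355.4, 307.2]
ee_rot: [-0.2, 37.4, -19.9]
force: [-0.3, 0.0, -4.0]
gripper_width: 57.7
q [1.4 5.4] dr [ 0.603 -0.798] n off 4.4
t 28.23 q [ 66.  12. 106. -57.  71.  21.] F [-0.3  0.  -4. ] w 57.7
tcp [421.9 355.4 307.2] x [ 0.747 -0.27  -0.607] y [ 0.338  0.941 -0.003]
d cm [-0.    0.01 -0.72]
sg 1 rv [ 0.002 -0.006 -0.005] | 0.4
sg -1 rv [-2.347  0.852  1.897] | 179.7
```

View pics/w25.png

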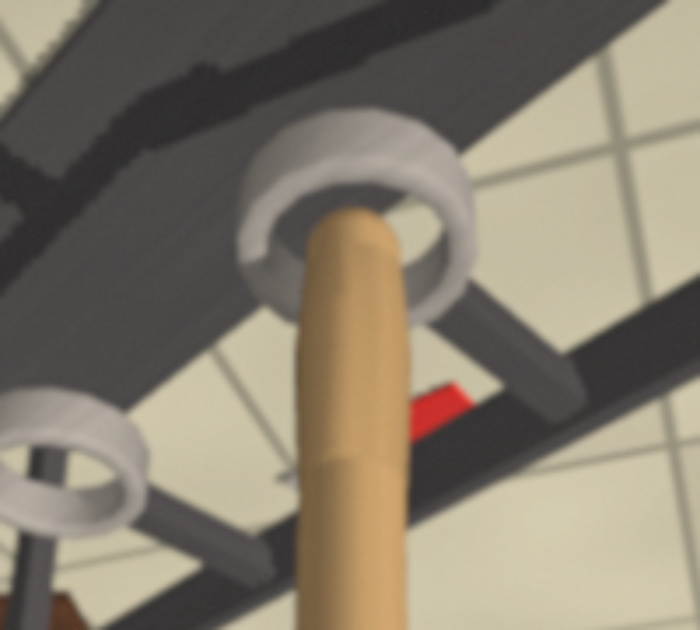

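The handle end is centred over the ring and starting to enter it (ring at (355,225), handle at (352,235) in the crop). I lower it in steps.

```bash
python3 -m creep '[{"translation":[0,0,-1.2],"delta_rot":[0,0,0]},{"translation":[0,0,-1.2],"delta_rot":[0,0,0]},{"translation":[0,0,-1.2],"delta_rot":[0,0,0]},{"translation":[0,0,0],"delta_rot":[0,0,0]}]'
python3 -m creep '[{"translation":[0,0,-1.5],"delta_rot":[0,0,0]},{"translation":[0,0,-1.5],"delta_rot":[0,0,0]},{"translation":[0,0,-1.5],"delta_rot":[0,0,0]},{"translation":[0,0,0],"delta_rot":[0,0,0]}]'
python3 - <<'E'
from ham import *
ringgo((426,354),-20,200,-.756,-5.8)
im,d,p=grab("wrist"); save("w26",cv2.resize(im[0:250,150:420],None,fx=2.5,fy=2.2))
E
```

```text
time_s: 28.62
ee_pos: [421.6, 355.1, 270.4]
ee_rot: [-0.3, 37.4, -19.9]
force: [-0.4, -1.0, -3.8]
gripper_width: 58.2
time_s: 28.95
ee_pos: [421.7, 355.2, 225.5]
ee_rot: [-0.3, 37.4, -19.9]
force: [0.4, -0.2, -4.0]
gripper_width: 58.0
q [1.4 5.4] dr [ 0.603 -0.798] n off 4.4
t 28.95 q [ 66.  17. 113. -61.  65.  31.] F [ 0.4 -0.2 -4. ] w 58.0
tcp [421.7 355.2 225.5] x [ 0.747 -0.271 -0.608] y [ 0.338  0.941 -0.004]
d cm [ 0.02  0.03 -2.55]
sg 1 rv [ 0.002 -0.007 -0.005] | 0.5
sg -1 rv [-2.346  0.852  1.898] | 179.6
```

View pics/w26.png

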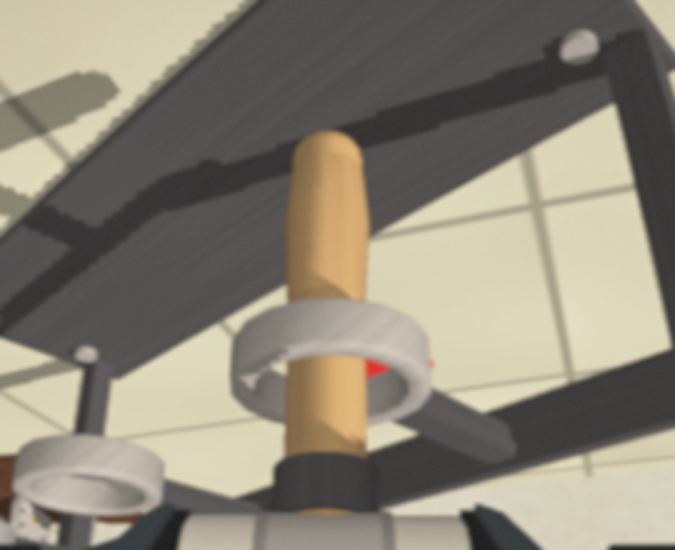

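```bash
python3 -m creep '[{"translation":[0,0,-1],"delta_rot":[0,0,0]},{"translation":[0,0,-1],"delta_rot":[0,0,0]},{"translation":[0,0,-0.6],"delta_rot":[0,0,0]},{"translation":[0,0,0],"delta_rot":[0,0,0]}]'
python3 -m creep '[{"translation":[0,0,-0.3],"delta_rot":[0,0,0]},{"translation":[0,0,-0.3],"delta_rot":[0,0,0]},{"translation":[0,0,0],"delta_rot":[0,0,0]}]'
python3 -m creep '[{"translation":[0,0,-0.2],"delta_rot":[0,0,0]},{"translation":[0,0,-0.2],"delta_rot":[0,0,0]},{"translation":[0,0,0],"delta_rot":[0,0,0]}]'
```

```text
time_s: 29.33
ee_pos: [422.0, 355.5, 200.7]
ee_rot: [-0.1, 37.4, -19.8]
force: [-0.7, 1.0, -3.3]
gripper_width: 57.6
time_s: 29.58
ee_pos: [422.1, 355.7, 195.2]
ee_rot: [-0.1, 37.4, -19.8]
force: [-0.3, -0.5, -2.7]
gripper_width: 58.0
time_s: 29.83
ee_pos: [422.0, 355.5, 191.0]
ee_rot: [-0.1, 37.4, -19.8]
force: [-0.1, 0.0, -3.6]
gripper_width: 57.9
```

```bash
python3 -m creep '[{"translation":[0,0,-0.2],"delta_rot":[0,0,0]},{"translation":[0,0,-0.2],"delta_rot":[0,0,0]},{"translation":[0,0,0],"delta_rot":[0,0,0]}]'
python3 - <<'E'
from ham import *
im,d,p=grab("wrist"); save("w27",im)
im,d,p=grab("scene"); save("s27",cv2.resize(im[180:320,280:460],None,fx=4,fy=4,interpolation=cv2.INTER_CUBIC))
plan()
E
```

```text
time_s: 30.08
ee_pos: [422.8, 355.6, 190.2]
ee_rot: [0.0, 37.0, -19.8]
force: [-5.2, -1.0, 9.8]
gripper_width: 57.9
t 30.18 q [ 66.  20. 115. -64.  62.  37.] F [-5.2  0.6  8.6] w 57.6
tcp [422.8 355.6 190.1] x [ 0.751 -0.27  -0.603] y [0.338 0.941 0.   ]
```

View pics/w27.png

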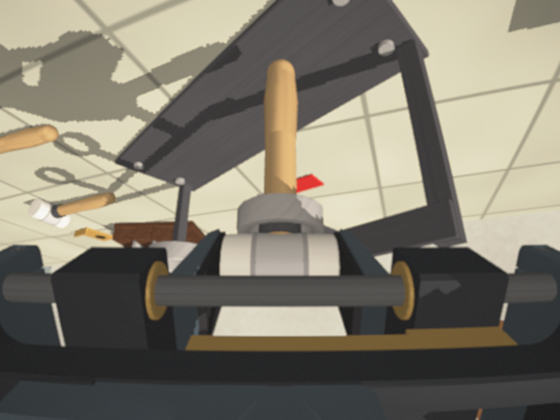

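View pics/s27.png

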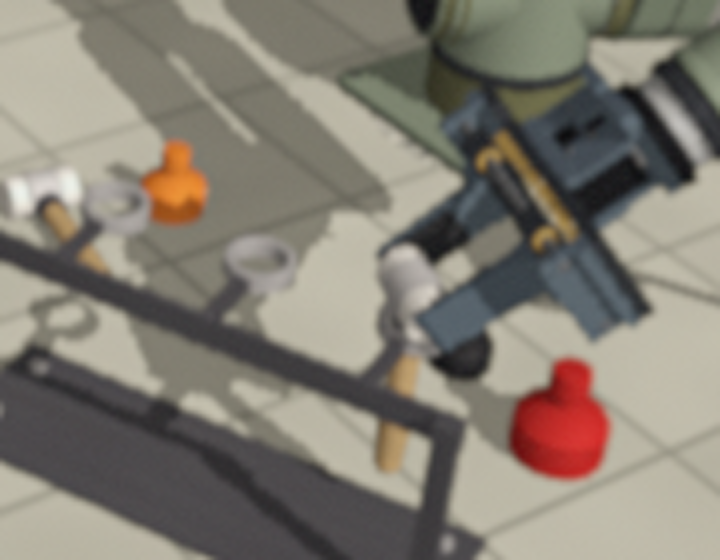

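```bash
python3 -m creep '[{"translation":[0,0,0.1],"delta_rot":[0,0,0]},{"translation":[0,0,0],"delta_rot":[0,0,0]},{"translation":[0,0,0],"delta_rot":[0,0,0]},{"translation":[0,0,0],"delta_rot":[0,0,0]},{"translation":[0,0,0],"delta_rot":[0,0,0]}]' 0.75 10
python3 -m creep '[{"translation":[-0.75,0.27,0.8],"delta_rot":[0,0,0]},{"translation":[-1.5,0.54,1.5],"delta_rot":[0,0,0]},{"translation":[-2,0.7,2],"delta_rot":[0,0,0]},{"translation":[-2,0.7,2],"delta_rot":[0,0,0]},{"translation":[0,0,3],"delta_rot":[0,0,0]}]'
python3 - <<'E'
from ham import *
plan()
im,d,p=grab("wrist"); save("w28",im)
im,d,p=grab("scene"); save("s28",cv2.resize(im[180:320,280:460],None,fx=4,fy=4,interpolation=cv2.INTER_CUBIC))
im,d,p=grab("top"); save("t28",im)
E
```

```text
time_s: 30.6
ee_pos: [422.2, 355.6, 188.2]
ee_rot: [-0.1, 37.4, -19.8]
force: [0.6, 0.0, 0.3]
gripper_width: 79.9
time_s: 31.02
ee_pos: [356.7, 378.6, 280.7]
ee_rot: [-0.3, 37.5, -19.8]
force: [1.0, 0.1, 0.2]
gripper_width: 79.8
t 31.02 q [ 75.  13. 108. -55.  74.  28.] F [1.  0.1 0.2] w 79.8
tcp [356.7 378.6 280.7] x [ 0.747 -0.268 -0.609] y [ 0.335  0.942 -0.004]
```

View pics/w28.png

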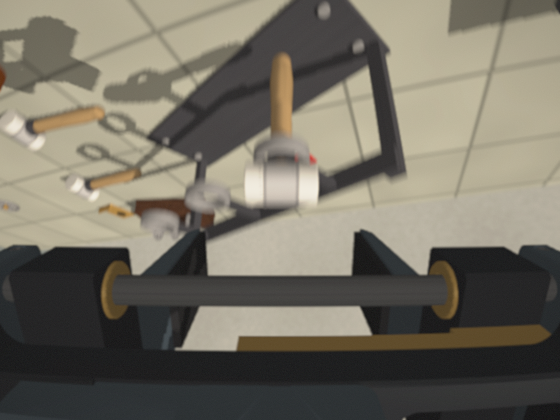

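View pics/s28.png

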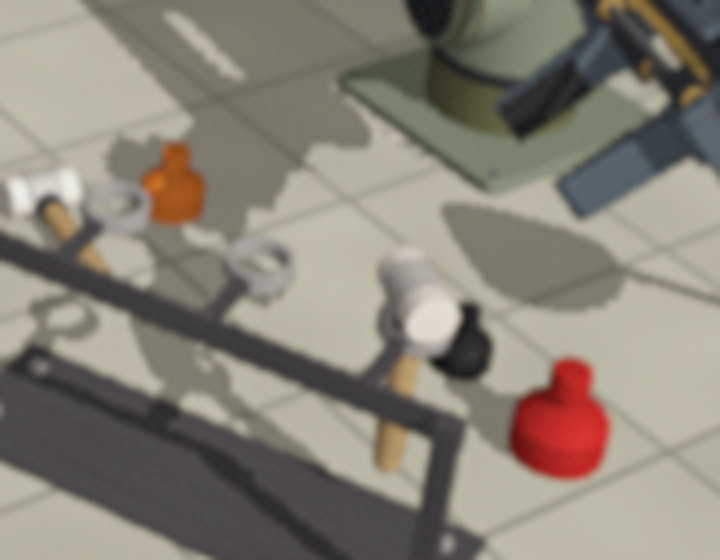

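View pics/t28.png

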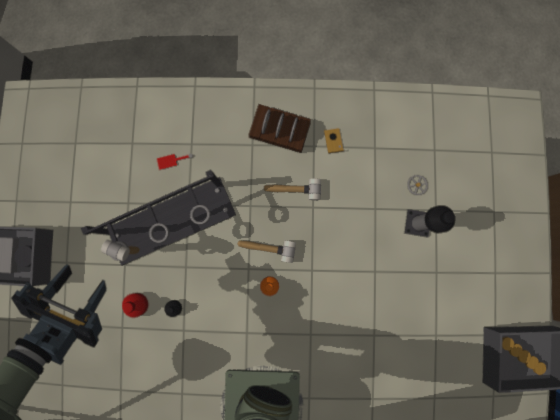

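```bash
cat >> kin.py <<'E'
L0=np.load("L.npy")
def aik(P,R,L=L0):
    h,a1,L2,a3,L3,L6,dy=L; t=R[:,0]; w=np.array(P,float)-L6*t
    rr=np.hypot(w[0],w[1]); q1=np.arctan2(w[1],w[0])-np.arcsin(dy/rr); r=np.sqrt(rr**2-dy**2)-a1; z=w[2]-h
    F=np.hypot(L3,a3); g=np.arctan2(a3,L3); d=np.hypot(r,z)
    c=(d*d-L2**2-F**2)/(2*L2*F)
    if abs(c)>1: return []
    b=np.arccos(c); # angle between upper arm dir and fore vector
    q2=np.arctan2(r,z)-np.arctan2(F*np.sin(b),L2+F*np.cos(b)); q3=b-g
    C=rz(q1)@ry(q2+q3); Rl=np.stack([-R[:,1],-np.cross(R[:,0],-R[:,1])*-1,R[:,0]],1)
    # local: z=t, x=-y_tool, y = z cross x
    Rl[:,1]=np.cross(Rl[:,2],Rl[:,0]); M=C.T@Rl
    out=[]
    q5=np.arccos(np.clip(M[2,2],-1,1))
    q4=np.degrees(np.arctan2(M[1,2],M[0,2])); q6=np.degrees(np.arctan2(M[2,1],-M[2,0]))
    for k4 in(-360,0,360):
        for k6 in(-360,0,360):
            q=np.array([*np.degrees([q1,q2,q3]),q4+k4,np.degrees(q5),q6+k6])
            if np.all(q>lo) and np.all(q<hi): out.append(q)
    return out
def hpose(psi,phi,a,sg):
    """hammer e azimuth psi, pitch phi (0 lying, 90 handle down); tool tilted a at grasp"""
    e=np.array([np.cos(np.radians(psi)),np.sin(np.radians(psi)),0]);up=np.array([0,0,1.]);y=np.array([-e[1],e[0],0])
    th=np.radians(phi-a); t=np.sin(th)*e-np.cos(th)*up
    y=y*sg; return np.stack([t,y,np.cross(t,y)],1)
E
python3 - <<'E'
from kin import *
q=[27,-8,114,42,34,-140]; p,R=fk(q,L0); print(aik(p,R))
q=[66,20,115,-64,62,37.]; p,R=fk(q,L0); print(aik(p,R))
for nm,hd,ps in(("B",(436,-61),-98),("A",(611,-130),-90.6)):
  for a in(35,45,25,10):
    for sg in(1,-1):
        R=hpose(ps,0,a,sg); print(nm,a,sg,[s.round() .tolist()for z in(24,124) for s in aik(np.array([*hd,17])-6*R[:,0]+[0,0,z-24],R)])
for pos in((420,0,380),(400,150,380)):
  print(pos)
  for phi in(0,15,30,45,60,75,90):
    print(phi,[(ps,)+tuple(s[3:].round().astype(int).tolist()) for ps in range(-300,75,20) for s in aik(pos,hpose(ps,phi,37,-1))])
E
```

```text
[array([  27.,   -8.,  114.,   42.,   34., -140.])]
[array([ 66.,  20., 115., -64.,  62.,  37.])]
B 35 1 [[-33.0, 29.0, 120.0, 40.0, 54.0, -55.0], [-33.0, 20.0, 115.0, 35.0, 66.0, -45.0]]
B 35 -1 [[-33.0, 29.0, 120.0, 40.0, 54.0, 125.0], [-33.0, 20.0, 115.0, 35.0, 66.0, 135.0]]
B 45 1 [[-37.0, 34.0, 119.0, 45.0, 62.0, -63.0], [-37.0, 24.0, 115.0, 40.0, 72.0, -53.0]]
B 45 -1 [[-37.0, 34.0, 119.0, 45.0, 62.0, 117.0], [-37.0, 24.0, 115.0, 40.0, 72.0, 127.0]]
B 25 1 [[-27.0, 25.0, 121.0, 33.0, 47.0, -45.0], [-27.0, 16.0, 115.0, 27.0, 60.0, -35.0]]
B 25 -1 [[-27.0, 25.0, 121.0, 33.0, 47.0, 135.0], [-27.0, 16.0, 115.0, 27.0, 60.0, 145.0]]
B 10 1 [[-17.0, 21.0, 122.0, 16.0, 39.0, -21.0], [-17.0, 13.0, 115.0, 12.0, 54.0, -16.0]]
B 10 -1 []
A 35 1 [[-29.0, 42.0, 90.0, 33.0, 70.0, -46.0], [-29.0, 35.0, 86.0, 31.0, 79.0, -40.0]]
A 35 -1 [[-29.0, 42.0, 90.0, 33.0, 70.0, 134.0], [-29.0, 35.0, 86.0, 31.0, 79.0, 140.0]]
A 45 1 [[-32.0, 46.0, 88.0, 38.0, 77.0, -50.0], [-32.0, 39.0, 84.0, 37.0, 85.0, -44.0]]
A 45 -1 [[-32.0, 46.0, 88.0, 38.0, 77.0, 130.0], [-32.0, 39.0, 84.0, 37.0, 85.0, 136.0]]
A 25
[... 4067 characters left out ...]
 119), (20, 1, 64, 88), (40, 12, 67, 58), (60, 20, 74, 32)]
75 [(-300, 37, 68, 13), (-280, 39, 81, -5), (-260, 36, 92, -20), (-240, 32, 102, -33), (-220, 26, 111, -46), (-200, 18, 117, -60), (-180, 9, 122, -75), (-160, 0, 123, -91), (-140, -10, 121, -107), (-120, -19, 117, -122), (-100, -26, 110, -136), (0, -26, 53, 134), (20, 2, 46, 87), (40, 27, 54, 42), (60, 37, 68, 13)]
90 [(-300, 56, 70, -7), (-280, 53, 85, -20), (-260, 47, 97, -30), (-240, 41, 108, -38), (-220, 33, 118, -48), (-200, 24, 126, -60), (-180, 13, 132, -74), (-160, -1, 134, -91), (-140, -14, 132, -107), (-120, -25, 126, -122), (-100, -34, 117, -133), (-80, -42, 107, -143), (20, 5, 25, 84), (40, 53, 48, 15), (60, 56, 70, -7)]
```

```bash
python3 - <<'E'
from ham import *
plan([380,250,320],[0,0,-1],[.34,.94,0])
E
```

```text
t 31.17 q [ 74.  13. 108. -55.  74.  28.] F [ 0.3 -1.3 -0.7] w 80.2
tcp [359.1 379.  283.8] x [ 0.749 -0.265 -0.607] y [0.337 0.942 0.005]
d cm [  2.09 -12.9    3.62]
sg 1 rv [ 0.307  0.866 -0.001] | 52.6
sg -1 rv [-1.312  0.465  2.815] | 179.9
```

```bash
python3 -m creep '[{"translation":[0.2,-1.6,0.8],"delta_rot":[0.0384,0.108,0]},{"translation":[0.2,-1.6,0.8],"delta_rot":[0.0384,0.108,0]},{"translation":[0.2,-1.6,0.8],"delta_rot":[0.0384,0.108,0]},{"translation":[0.2,-1.6,0.8],"delta_rot":[0.0384,0.108,0]},{"translation":[0.2,-1.6,0.8],"delta_rot":[0.0384,0.108,0]}]' 1
python3 -m creep '[{"translation":[0.2,-1.6,0],"delta_rot":[0.0384,0.108,0]},{"translation":[0.2,-1.6,0],"delta_rot":[0.0384,0.108,0]},{"translation":[0.2,-1.6,0],"delta_rot":[0.0384,0.108,0]},{"translation":[0.27,-1.36,0],"delta_rot":[0,0,-0.12]},{"translation":[0.27,-1.36,0],"delta_rot":[0,0,-0.12]}]'
python3 -m creep '[{"translation":[0.27,-1.36,0],"delta_rot":[0,0,-0.12]},{"translation":[0.27,-1.36,0],"delta_rot":[0,0,-0.12]},{"translation":[0.27,-1.36,0],"delta_rot":[0,0,-0.12]},{"translation":[0.27,-1.36,0],"delta_rot":[0,0,-0.12]},{"translation":[0.27,-1.36,0],"delta_rot":[0,0,-0.12]}]'
python3 -m creep '[{"translation":[0.27,-1.36,0],"delta_rot":[0,0,-0.12]},{"translation":[0.27,-1.36,0],"delta_rot":[0,0,-0.12]},{"translation":[0.27,-1.36,0],"delta_rot":[0,0,-0.12]},{"translation":[0.27,-1.36,0],"delta_rot":[0,0,-0.12]},{"translation":[0.27,-1.36,0],"delta_rot":[0,0,-0.12]}]'
python3 -m creep '[{"translation":[0.27,-1.36,0],"delta_rot":[0,0,-0.12]},{"translation":[0.27,-1.36,0],"delta_rot":[0,0,-0.12]},{"translation":[0.27,-1.36,0],"delta_rot":[0,0,-0.12]},{"translation":[0.27,-1.36,0],"delta_rot":[0,0,-0.12]},{"translation":[0.27,-1.36,0],"delta_rot":[0,0,-0.12]}]'
python3 -m creep '[{"translation":[0.27,-1.36,0],"delta_rot":[0,0,-0.12]},{"translation":[0.27,-1.36,0],"delta_rot":[0,0,-0.12]},{"translation":[0.27,-1.36,0],"delta_rot":[0,0,-0.12]},{"translation":[0.27,-1.36,0],"delta_rot":[0,0,-0.12]},{"translation":[0.27,-1.36,0],"delta_rot":[0,0,-0.12]}]'
python3 - <<'E'
from ham import *
from kin import hpose
R=hpose(-98,0,37,-1)
plan([436,-61,200],R[:,0],R[:,1])
R=hpose(-20,0,37,-1)
plan([436,-61,200],R[:,0],R[:,1])
E
```

```text
time_s: 31.58
ee_pos: [368.7, 297.2, 321.9]
ee_rot: [-0.2, 70.5, -19.7]
force: [1.7, -0.6, -1.0]
gripper_width: 91.6
time_s: 32.0
ee_pos: [381.9, 220.6, 320.2]
ee_rot: [-91.5, 89.7, -125.4]
force: [-1.1, 0.5, 0.4]
gripper_width: 91.3
time_s: 32.42
ee_pos: [393.9, 153.6, 320.3]
ee_rot: [-75.6, 89.7, -143.8]
force: [0.4, -0.2, 0.3]
gripper_width: 91.0
time_s: 32.83
ee_pos: [407.4, 85.7, 320.4]
ee_rot: [-64.9, 89.7, -167.4]
force: [-0.6, -0.2, -0.2]
gripper_width: 91.0
time_s: 33.25
ee_pos: [420.9, 17.8, 320.4]
ee_rot: [-54.3, 89.7, 168.8]
force: [-0.4, 0.0, 0.2]
gripper_width: 91.3
time_s: 33.67
ee_pos: [434.4, -50.1, 320.3]
ee_rot: [-43.7, 89.7, 145.1]
force: [0.6, -0.8, -0.3]
gripper_width: 91.4
t 33.67 q [-8.  3. 96.  0. 81. 73.] F [ 0.6 -0.8 -0.3] w 91.4
tcp [434.4 -50.1 320.3] x [-0.005  0.003 -1.   ] y [ 0.152 -0.988 -0.004]
d cm [  0.16  -1.09 -12.03]
sg 1 rv [ 0.518  0.531 -1.789] | 111.0
sg -1 rv [ 0.492 -0.491  1.23 ] | 80.9
t 33.67 q [-8.  3. 96.  0. 81. 73.] F [ 0.6 -0.8 -0.3] w 91.4
tcp [434.4 -50.1 320.3] x [-0.005  0.003 -1.   ] y [ 0.152 -0.988 -0.004]
d cm [  0.16  -1.09 -12.03]
sg 1 rv [ 0.06   0.645 -0.483] | 46.3
sg -1 rv [ 0.871 -0.091  2.518] | 152.7
```

```bash
python3 - <<'E'
from ham import *
from kin import *
s,P,R=cur(); T=hpose(-98,0,37,-1); rv=(Rot.from_matrix(T)*R.inv()).as_rotvec()
for name,zs in(("fast",[320,250,190,150,130,130,130,130,130,130,130]),("slow",np.linspace(320,130,11))):
  for k in range(11):
    f=k/10; Rk=(Rot.from_rotvec(rv*f)*R).as_matrix(); Pk=P+(np.array([440,-55,0])-P)*f; Pk[2]=zs[k]
    print(name,f,zs[k],[q.round().tolist() for q in aik(Pk,Rk)], Rk[:,0].round(2))
E
```

```text
fast 0.0 320 [[-8.0, 3.0, 96.0, 0.0, 81.0, 73.0]] [-0.  0. -1.]
fast 0.1 250 [[-10.0, 7.0, 102.0, 3.0, 75.0, 80.0]] [-0.05  0.06 -1.  ]
fast 0.2 190 [[-12.0, 11.0, 106.0, 6.0, 69.0, 87.0]] [-0.09  0.12 -0.99]
fast 0.3 150 [[-15.0, 15.0, 109.0, 10.0, 66.0, 92.0]] [-0.11  0.19 -0.97]
fast 0.4 130 [[-17.0, 17.0, 109.0, 14.0, 66.0, 98.0]] [-0.12  0.26 -0.96]
fast 0.5 130 [[-20.0, 18.0, 109.0, 17.0, 67.0, 104.0]] [-0.12  0.34 -0.93]
fast 0.6 130 [[-23.0, 19.0, 109.0, 21.0, 68.0, 111.0]] [-0.1   0.4  -0.91]
fast 0.7 130 [[-25.0, 20.0, 110.0, 25.0, 69.0, 117.0]] [-0.07  0.47 -0.88]
fast 0.8 130 [[-28.0, 20.0, 111.0, 29.0, 69.0, 123.0]] [-0.03  0.52 -0.85]
fast 0.9 130 [[-30.0, 20.0, 113.0, 32.0, 68.0, 129.0]] [ 0.02  0.56 -0.83]
fast 1.0 130 [[-32.0, 20.0, 115.0, 36.0, 67.0, 135.0]] [ 0.08  0.6  -0.8 ]
slow 0.0 320.0 [[-8.0, 3.0, 96.0, 0.0, 81.0, 73.0]] [-0.  0. -1.]
slow 0.1 301.0 [[-10.0, 5.0, 96.0, 3.0, 82.0, 81.0]] [-0.05  0.06 -1.  ]
slow 0.2 282.0 [[-12.0, 7.0, 97.0, 6.0, 82.0, 88.0]] [-0.09  0.12 -0.99]
slow 0.3 263.0 [[-15.0, 9.0, 98.0, 9.0, 82.0, 95.0]] [-0.11  0.19 -0.97]
slow 0.4 244.0 [[-17.0, 11.0, 100.0, 13.0, 81.0, 102.0]] [-0.12  0.26 -0.96]
slow 0.5 225.0 [[-20.0, 13.0, 101.0, 16.0, 80.0, 108.0]] [-0.12  0.34 -0.93]
slow 0.6 206.0 [[-23.0, 14.0, 103.0, 20.0, 78.0, 114.0]] [-0.1   0.4  -0.91]
slow 0.7 187.0 [[-25.0, 16.0, 106.0, 24.0, 76.0, 120.0]] [-0.07  0.47 -0.88]
slow 0.8 168.0 [[-28.0, 17.0, 108.0, 28.0, 74.0, 125.0]] [-0.03  0.52 -0.85]
slow 0.9 149.0 [[-30.0, 19.0, 111.0, 32.0, 71.0, 130.0]] [ 0.02  0.56 -0.83]
slow 1.0 130.0 [[-32.0, 20.0, 115.0, 36.0, 67.0, 135.0]] [ 0.08  0.6  -0.8 ]
```

```bash
python3 -m creep '[{"translation":[0.03,-0.05,-1.1],"delta_rot":[0.0305,0.0312,-0.1052]},{"translation":[0.03,-0.05,-1.1],"delta_rot":[0.0305,0.0312,-0.1052]},{"translation":[0.03,-0.05,-1.1],"delta_rot":[0.0305,0.0312,-0.1052]},{"translation":[0.03,-0.05,-1.1],"delta_rot":[0.0305,0.0312,-0.1052]},{"translation":[0.03,-0.05,-1.1],"delta_rot":[0.0305,0.0312,-0.1052]}]'
python3 -m creep '[{"translation":[0.03,-0.05,-1.1],"delta_rot":[0.0305,0.0312,-0.1052]},{"translation":[0.03,-0.05,-1.1],"delta_rot":[0.0305,0.0312,-0.1052]},{"translation":[0.03,-0.05,-1.1],"delta_rot":[0.0305,0.0312,-0.1052]},{"translation":[0.03,-0.05,-1.1],"delta_rot":[0.0305,0.0312,-0.1052]},{"translation":[0.03,-0.05,-1.1],"delta_rot":[0.0305,0.0312,-0.1052]}]'
python3 -m creep '[{"translation":[0.03,-0.05,-1.1],"delta_rot":[0.0305,0.0312,-0.1052]},{"translation":[0.03,-0.05,-1.1],"delta_rot":[0.0305,0.0312,-0.1052]},{"translation":[0.03,-0.05,-1.1],"delta_rot":[0.0305,0.0312,-0.1052]},{"translation":[0.03,-0.05,-1.1],"delta_rot":[0.0305,0.0312,-0.1052]},{"translation":[0.03,-0.05,-1.1],"delta_rot":[0.0305,0.0312,-0.1052]}]'
python3 -m creep '[{"translation":[0.03,-0.05,-1.1],"delta_rot":[0.0305,0.0312,-0.1052]},{"translation":[0.03,-0.05,-1.1],"delta_rot":[0.0305,0.0312,-0.1052]},{"translation":[0,0,0],"delta_rot":[0,0,0]},{"translation":[0,0,0],"delta_rot":[0,0,0]}]'
python3 - <<'E'
from ham import *
im,d,p=grab("wrist"); save("w30",im)
go((436,-62),-98,37,7)
E
```

```text
time_s: 34.08
ee_pos: [436.1, -51.9, 265.0]
ee_rot: [-38.1, 77.3, 120.4]
force: [0.1, 0.1, 0.8]
gripper_width: 91.0
time_s: 34.5
ee_pos: [437.5, -54.4, 210.0]
ee_rot: [-22.7, 65.8, 104.8]
force: [0.3, -1.6, 0.0]
gripper_width: 91.0
time_s: 34.92
ee_pos: [439.0, -56.9, 155.1]
ee_rot: [-6.7, 56.2, 88.7]
force: [0.8, -1.1, -0.7]
gripper_width: 91.2
time_s: 35.25
ee_pos: [439.2, -57.8, 133.7]
ee_rot: [-0.2, 53.0, 82.3]
force: [0.8, -0.1, -0.1]
gripper_width: 91.1
target [435.4 -66.2  22.6]
t 35.3 q [-32.  20. 114.  36.  68. 135.] F [-0.3  0.   0.3] w 91.2
tcp [440.1 -58.  134.4] x [ 0.082  0.595 -0.8  ] y [-0.991  0.132 -0.004]
d cm [ -0.46  -0.82 -11.18]
sg 1 rv [-0.26  -1.865  2.504] | 179.5
sg -1 rv [ 0.002  0.004 -0.008] | 0.5
```

View pics/w30.png

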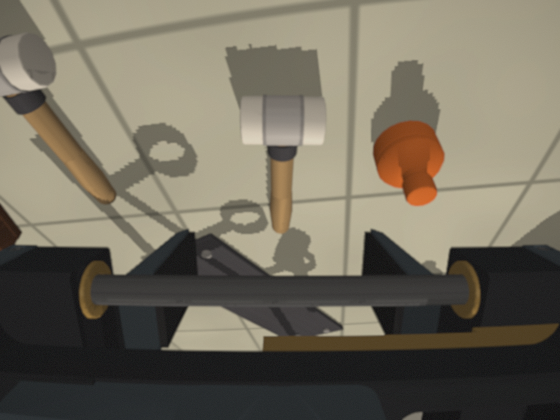

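```bash
cat >> ham.py <<'E'
def headm(near,eaz,r=45):
    im,d,p=grab("wrist"); W=cloud(p,d); k=(np.hypot(W[...,0]-near[0],W[...,1]-near[1])<r)&(W[...,2]>3)&(W[...,2]<45); k[240:]=False
    hsv=cv2.cvtColor(im,cv2.COLOR_RGB2HSV).astype(int); wh=k&(hsv[...,1]<60)&(hsv[...,2]>90)
    H=W[wh]; e=np.array([np.cos(np.radians(eaz)),np.sin(np.radians(eaz))]);n=np.array([-e[1],e[0]])
    q=H[:,:2]-np.array(near); s=np.percentile(q@e,[1,99]);l=np.percentile(q@n,[1,99]);print(len(H),'s',s.round(1),'l',l.round(1),'z',np.percentile(H[:,2],[1,99]).round(1))
    t=H[H[:,2]>np.percentile(H[:,2],90)]; print('ridge',t[:,:2].mean(0).round(1)); print('centre (front-17)',(np.array(near)+(s[1]-17)*e+l.mean()*n).round(1))
E
python3 - <<'E'
from ham import *
headm((436,-62),-98)
E
```

```text
4204 s [-14.3  20.3] l [-27.5  28.6] z [11.9 36.1]
ridge [436.1 -65.5]
centre (front-17) [436.1 -65.3]
```

```bash
python3 -m creep '[{"translation":[-0.2,-0.5,-3],"delta_rot":[0,0,0]},{"translation":[-0.1,-0.4,-3],"delta_rot":[0,0,0]},{"translation":[-0.1,-0.2,-3],"delta_rot":[0,0,0]},{"translation":[0,0,-0.7],"delta_rot":[0,0,0]},{"translation":[0,0,0],"delta_rot":[0,0,0]}]'
python3 -m creep '[{"translation":[0,0,0],"delta_rot":[0,0,0]},{"translation":[0,0,0],"delta_rot":[0,0,0]}]'
python3 - <<'E'
from ham import *
im,d,p=grab("wrist"); save("w31",im)
go((436,-65.3),-98,37,7)
E
```

```text
time_s: 35.77
ee_pos: [435.9, -68.3, 36.7]
ee_rot: [-0.1, 53.0, 82.3]
force: [0.0, -1.5, 1.0]
gripper_width: 91.4
time_s: 35.93
ee_pos: [437.2, -69.2, 38.7]
ee_rot: [-0.6, 53.2, 81.9]
force: [0.1, -0.4, -0.1]
gripper_width: 90.9
target [435.4 -69.5  22.6]
t 35.98 q [-34.  28. 119.  40.  58. 124.] F [ 1.6 -0.2 -0.7] w 91.3
tcp [437.1 -69.3  38.7] x [ 0.085  0.593 -0.8  ] y [-0.991  0.133 -0.007]
d cm [-0.17 -0.02 -1.62]
sg 1 rv [-0.264 -1.863  2.504] | 179.5
sg -1 rv [ 0.004  0.007 -0.007] | 0.6
```

View pics/w31.png

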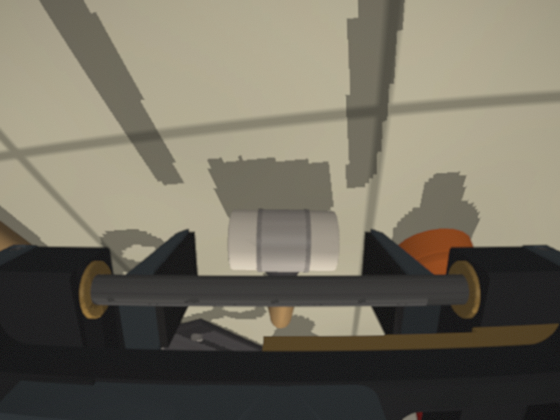

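```bash
python3 -m creep '[{"translation":[-0.15,0,-0.9],"delta_rot":[0,0,0]},{"translation":[0,0,-0.7],"delta_rot":[0,0,0]},{"translation":[0,0,0],"delta_rot":[0,0,0]},{"translation":[0,0,0],"delta_rot":[0,0,0]}]'
python3 -m creep '[{"translation":[0,0,0],"delta_rot":[0,0,0]},{"translation":[0,0,0],"delta_rot":[0,0,0]},{"translation":[0,0,0],"delta_rot":[0,0,0]},{"translation":[0,0,0],"delta_rot":[0,0,0]},{"translation":[0,0,0],"delta_rot":[0,0,0]}]' -1 45
python3 -m creep '[{"translation":[0,0,0],"delta_rot":[0,0,0]},{"translation":[0,0,0],"delta_rot":[0,0,0]},{"translation":[0,0,0],"delta_rot":[0,0,0]}]'
python3 -m creep '[{"translation":[0,0,1],"delta_rot":[0,0,0]},{"translation":[0,0,2],"delta_rot":[0,0,0]},{"translation":[0,0,3],"delta_rot":[0,0,0]},{"translation":[0,0,3],"delta_rot":[0,0,0]},{"translation":[0,0,0],"delta_rot":[0,0,0]}]'
python3 - <<'E'
from ham import *
from kin import *
im,d,p=grab("wrist"); save("w32",im)
R2=hpose(60,90,37,-1); plan(None,R2[:,0],R2[:,1])
s,P,R=cur()
def path(n,rvs):
    pass
# candidate: slerp via waypoint psi=-20,phi=20 at (430,-20,250) then to psi=60,phi=90 at (440,200,370)
way=[(P,R.as_matrix()),((430,-30,230),hpose(-40,5,37,-1)),((420,60,330),hpose(10,25,37,-1)),((430,200,380),hpose(50,75,37,-1)),((470,252,380),R2)]
for (Pa,Ra),(Pb,Rb) in zip(way,way[1:]):
    rv=(Rot.from_matrix(Rb)*Rot.from_matrix(Ra).inv()).as_rotvec(); print('rv',rv.round(3),np.degrees(np.linalg.norm(rv)).round())
    for f in(0,.25,.5,.75,1):
        Rk=(Rot.from_rotvec(rv*f)*Rot.from_matrix(Ra)).as_matrix(); Pk=np.array(Pa)+(np.array(Pb)-np.array(Pa))*f
        print([q.round().astype(int).tolist() for q in aik(Pk,Rk)])
E
```

```text
time_s: 36.32
ee_pos: [434.9, -69.2, 21.3]
ee_rot: [-0.4, 53.1, 82.0]
force: [1.1, -1.4, 2.3]
gripper_width: 91.4
time_s: 36.73
ee_pos: [434.4, -68.8, 21.3]
ee_rot: [-0.3, 53.1, 82.1]
force: [-0.1, 0.2, 2.6]
gripper_width: 60.8
time_s: 36.98
ee_pos: [434.7, -68.9, 21.4]
ee_rot: [-0.4, 53.1, 82.0]
force: [0.1, 0.0, 2.0]
gripper_width: 57.6
time_s: 37.4
ee_pos: [436.8, -70.5, 115.3]
ee_rot: [-1.2, 53.3, 81.4]
force: [1.3, -0.7, -2.9]
gripper_width: 57.8
t 37.45 q [-34.  21. 115.  36.  66. 132.] F [-0.3 -0.8 -4.1] w 57.9
tcp [435.8 -70.3 113. ] x [ 0.087  0.59  -0.803] y [-0.991  0.133 -0.01 ]
sg 1 rv [-0.666 -1.923  2.008] | 163.8
sg -1 rv [ 0.275 -0.084 -0.386] | 27.6
rv [-0.082 -0.021  1.005] 58.0
[[-34, 21, 115, 36, 66, 132]]
[[-30, 21, 109, 29, 74, 129]]
[[-25, 21, 103, 24, 82, 124]]
[[-20, 21, 98, 18, 89, 119]]
[[-15, 20, 94, 13, 95, 113]]
rv [-0.093 -0.348  0.864] 54.0
[[-15, 20, 94, 13, 95, 113]]
[[-10, 17, 92, 10, 96, 106]]
[[-4, 14, 92, 6, 96, 100]]
[[1, 11, 91, 3, 95, 94]]
[[7, 8, 90, -1, 94, 87]]
rv [ 0.445 -0.77   0.653] 63.0
[[7, 8, 90, -1, 94, 87]]
[[9, 2, 94, 3, 84, 79]]
[[9, -3, 99, 9, 74, 68]]
[[9, -7, 104, 18, 64, 54]]
[[7, -10, 109, 31, 55, 35]]
rv [ 0.215 -0.15   0.174] 18.0
[[7, -10, 109, 31, 55, 35]]
[[6, -9, 110, 37, 54, 27]]
[[5, -8, 111, 44, 53, 20]]
[[4, -6, 112, 51, 53, 12]]
[[3, -4, 113, 57, 53, 4]]
```

View pics/w32.png

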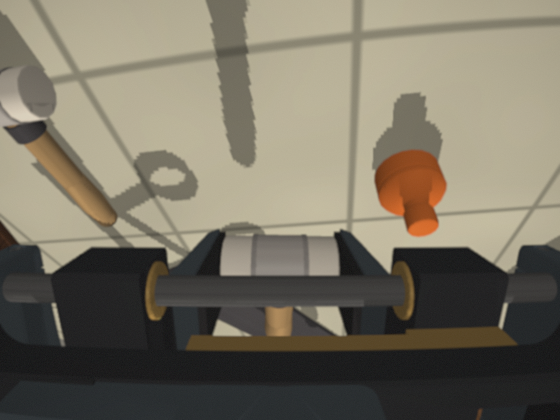

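```bash
python3 -m creep '[{"translation":[-0.06,0.45,1.3],"delta_rot":[-0.0091,-0.0023,0.1117]},{"translation":[-0.06,0.45,1.3],"delta_rot":[-0.0091,-0.0023,0.1117]},{"translation":[-0.06,0.45,1.3],"delta_rot":[-0.0091,-0.0023,0.1117]},{"translation":[-0.06,0.45,1.3],"delta_rot":[-0.0091,-0.0023,0.1117]},{"translation":[-0.06,0.45,1.3],"delta_rot":[-0.0091,-0.0023,0.1117]}]'
python3 -m creep '[{"translation":[-0.06,0.45,1.3],"delta_rot":[-0.0091,-0.0023,0.1117]},{"translation":[-0.06,0.45,1.3],"delta_rot":[-0.0091,-0.0023,0.1117]},{"translation":[-0.06,0.45,1.3],"delta_rot":[-0.0091,-0.0023,0.1117]},{"translation":[-0.06,0.45,1.3],"delta_rot":[-0.0091,-0.0023,0.1117]},{"translation":[0,0,1],"delta_rot":[0,0,0]}]'
python3 - <<'E'
from ham import *
from kin import *
for w in (((420,60,330),hpose(10,25,37,-1)),((430,190,390),hpose(50,75,37,-1))): plan(w[0],w[1][:,0],w[1][:,1])
E
```

```text
time_s: 37.87
ee_pos: [431.1, -46.9, 175.2]
ee_rot: [-0.6, 55.8, 114.1]
force: [0.5, 0.2, -3.5]
gripper_width: 57.6
time_s: 38.28
ee_pos: [430.0, -26.8, 237.7]
ee_rot: [0.6, 57.7, 140.8]
force: [-0.7, 0.6, -3.0]
gripper_width: 58.0
t 38.28 q [-15.  20.  93.  13.  97. 113.] F [-0.7  0.6 -3. ] w 58.0
tcp [430.  -26.8 237.7] x [-0.414  0.338 -0.845] y [-0.639 -0.769  0.006]
d cm [-1.    8.68  9.23]
sg 1 rv [-0.088 -0.355  0.86 ] | 53.5
sg -1 rv [-0.928  0.239 -2.134] | 134.0
t 38.28 q [-15.  20.  93.  13.  97. 113.] F [-0.7  0.6 -3. ] w 58.0
tcp [430.  -26.8 237.7] x [-0.414  0.338 -0.845] y [-0.639 -0.769  0.006]
d cm [-0.   21.68 15.23]
sg 1 rv [ 0.126 -1.341  1.352] | 109.3
sg -1 rv [ 0.111  0.003 -1.574] | 90.4
```

```bash
python3 -m creep '[{"translation":[-0.12,1.08,1.3],"delta_rot":[-0.011,-0.0444,0.1075]},{"translation":[-0.12,1.08,1.3],"delta_rot":[-0.011,-0.0444,0.1075]},{"translation":[-0.12,1.08,1.3],"delta_rot":[-0.011,-0.0444,0.1075]},{"translation":[-0.12,1.08,1.3],"delta_rot":[-0.011,-0.0444,0.1075]},{"translation":[-0.12,1.08,1.3],"delta_rot":[-0.011,-0.0444,0.1075]}]'
python3 -m creep '[{"translation":[-0.12,1.08,1.3],"delta_rot":[-0.011,-0.0444,0.1075]},{"translation":[-0.12,1.08,1.3],"delta_rot":[-0.011,-0.0444,0.1075]},{"translation":[-0.12,1.08,1.3],"delta_rot":[-0.011,-0.0444,0.1075]},{"translation":[0,0,0],"delta_rot":[0,0,0]}]'
python3 - <<'E'
from ham import *
from kin import *
im,d,p=grab("wrist"); save("w33",im)
for w in (((430,190,390),hpose(50,75,37,-1)),): plan(w[0],w[1][:,0],w[1][:,1])
E
```

```text
time_s: 38.7
ee_pos: [422.9, 25.5, 302.5]
ee_rot: [-6.0, 70.3, 165.5]
force: [-0.1, 0.6, -3.2]
gripper_width: 57.8
time_s: 39.03
ee_pos: [418.7, 59.8, 344.1]
ee_rot: [-0.9, 78.3, -171.0]
force: [-0.7, 0.2, -3.4]
gripper_width: 57.6
t 39.08 q [ 7.  7. 89. -0. 96. 87.] F [-0.9 -0.4 -3.7] w 57.6
tcp [418.9  58.5 342.6] x [-0.203 -0.033 -0.979] y [ 0.168 -0.986 -0.002]
d cm [ 1.11 13.15  4.74]
sg 1 rv [ 0.44  -0.771  0.657] | 63.3
sg -1 rv [ 0.51   0.295 -2.385] | 140.7
```

View pics/w33.png

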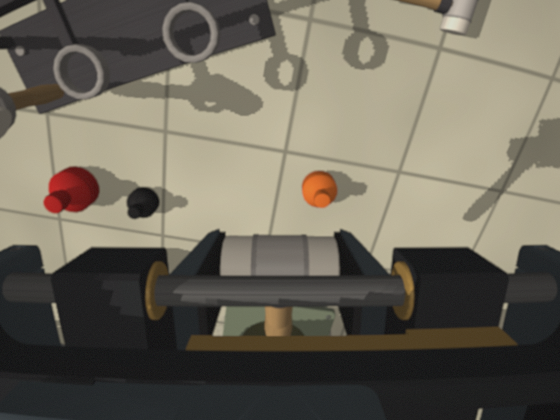

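```bash
python3 - <<'E'
from ham import *
im,d,p=grab("wrist")
v=im.copy()
for ring in((473,256),(520,156)):
  for k in range(60):
    a=2*np.pi*k/60
    for r,c in((24,(255,0,0)),(18,(0,255,0))):
        u=proj(p,(ring[0]+r*np.cos(a),ring[1]+r*np.sin(a),170)); cv2.circle(v,(int(round(u[0])),int(round(u[1]))),0,c,-1)
save("w34",cv2.resize(v[0:120,20:240],None,fx=3.5,fy=3.5,interpolation=cv2.INTER_NEAREST))
E
```

```text
(no output)
```

View pics/w34.png

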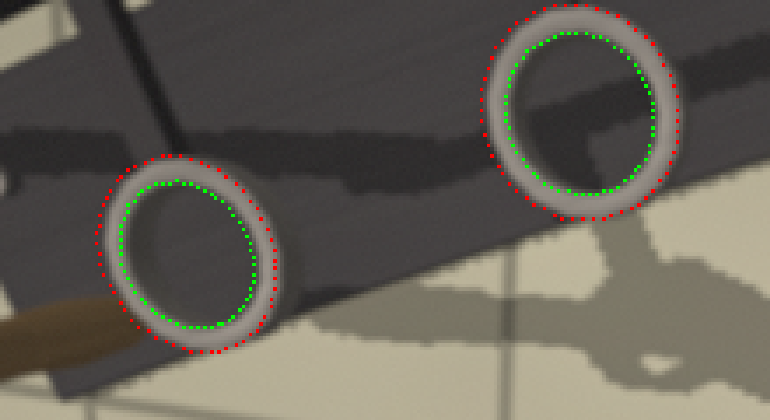

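```bash
python3 -m creep '[{"translation":[0.11,1.3,0.5],"delta_rot":[0.044,-0.0771,0.0657]},{"translation":[0.11,1.3,0.5],"delta_rot":[0.044,-0.0771,0.0657]},{"translation":[0.11,1.3,0.5],"delta_rot":[0.044,-0.0771,0.0657]},{"translation":[0.11,1.3,0.5],"delta_rot":[0.044,-0.0771,0.0657]},{"translation":[0.11,1.3,0.5],"delta_rot":[0.044,-0.0771,0.0657]}]'
python3 -m creep '[{"translation":[0.11,1.3,0.5],"delta_rot":[0.044,-0.0771,0.0657]},{"translation":[0.11,1.3,0.5],"delta_rot":[0.044,-0.0771,0.0657]},{"translation":[0.11,1.3,0.5],"delta_rot":[0.044,-0.0771,0.0657]},{"translation":[0.11,1.3,0.5],"delta_rot":[0.044,-0.0771,0.0657]},{"translation":[0.11,1.3,0.5],"delta_rot":[0.044,-0.0771,0.0657]}]'
python3 - <<'E'
from ham import *
from kin import *
e=np.array([.5,.866,0]); R2=hpose(60,90,39.5,-1); plan(np.array([473,256,360])-4.2*e,R2[:,0],R2[:,1])
E
```

```text
time_s: 39.55
ee_pos: [424.9, 122.1, 365.4]
ee_rot: [-160.1, 76.3, 49.2]
force: [-0.8, 0.1, -3.2]
gripper_width: 57.9
time_s: 39.97
ee_pos: [430.1, 186.8, 389.8]
ee_rot: [-179.8, 52.2, 50.1]
force: [-0.2, -0.1, -3.0]
gripper_width: 57.8
t 39.97 q [  5. -10. 108.  31.  58.  34.] F [-0.2 -0.1 -3. ] w 57.8
tcp [430.1 186.8 389.8] x [ 0.394  0.471 -0.79 ] y [ 0.766 -0.643 -0.002]
d cm [ 4.08  6.55 -2.98]
sg 1 rv [ 0.18  -0.128  0.174] | 16.1
sg -1 rv [ 1.207  1.725 -2.158] | 172.7
```

```bash
python3 -m creep '[{"translation":[1.36,2.18,-0.6],"delta_rot":[0.06,-0.043,0.058]},{"translation":[1.36,2.18,-0.6],"delta_rot":[0.06,-0.043,0.058]},{"translation":[1.36,2.18,-0.6],"delta_rot":[0.06,-0.043,0.058]},{"translation":[0,0,0],"delta_rot":[0,0,0]},{"translation":[0,0,0],"delta_rot":[0,0,0]}]'
python3 - <<'E'
from ham import *
from kin import *
e=np.array([.5,.866,0]); R2=hpose(60,90,39.5,-1); plan(np.array([473,256,360])-4.2*e,R2[:,0],R2[:,1])
im,d,p=grab("wrist"); save("w35",im)
im,d,p=grab("scene"); save("s35",cv2.resize(im[140:320,240:440],None,fx=3.3,fy=3.3,interpolation=cv2.INTER_CUBIC)); np.savez("s35.npz",im=im,d=d)
im,d,p=grab("top"); save("t35",cv2.resize(im[180:300,60:240],None,fx=4.4,fy=4.4,interpolation=cv2.INTER_CUBIC))
E
```

```text
time_s: 40.38
ee_pos: [471.4, 251.6, 369.5]
ee_rot: [-179.7, 39.8, 60.0]
force: [-0.4, -0.6, -3.0]
gripper_width: 57.5
t 40.38 q [  4.  -4. 112.  53.  52.   8.] F [-0.4 -0.6 -3. ] w 57.5
tcp [471.4 251.6 369.5] x [ 0.384  0.665 -0.64 ] y [ 0.864 -0.503 -0.005]
d cm [-0.05  0.08 -0.95]
sg 1 rv [ 0.002 -0.007  0.003] | 0.5
sg -1 rv [ 1.207  2.091 -2.001] | 179.7
```

View pics/s35.png

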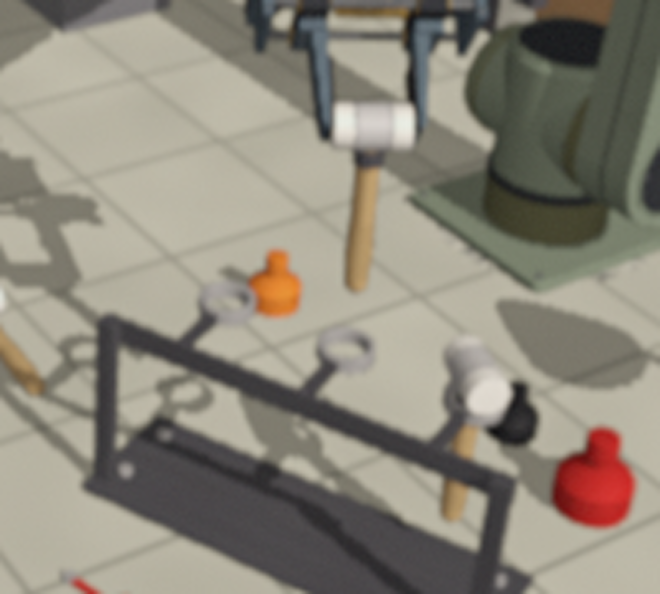

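View pics/w35.png

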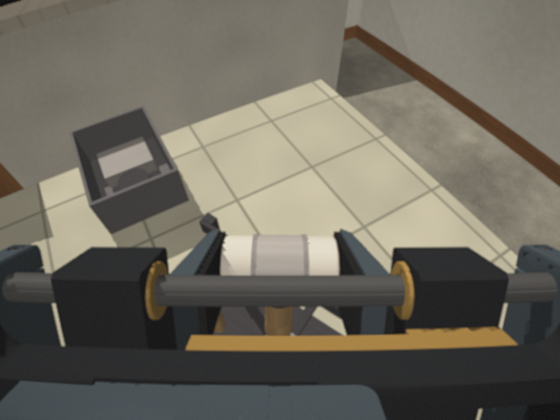

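View pics/t35.png

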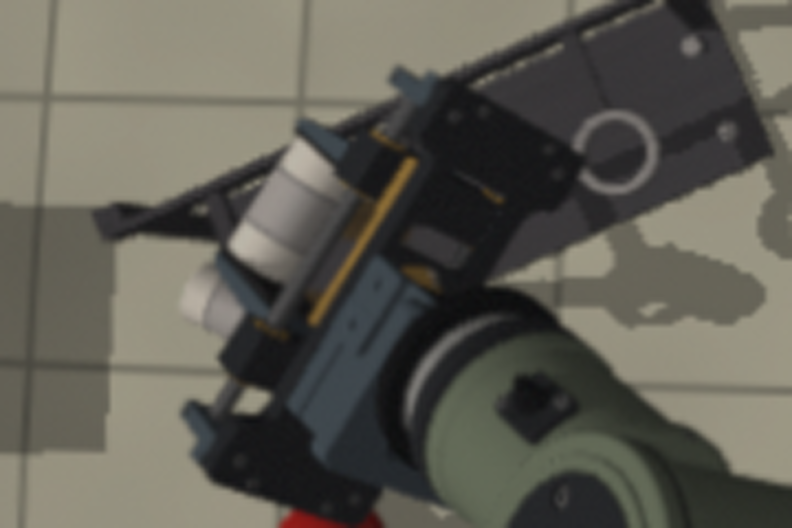

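```bash
python3 - <<'E'
from ham import *
p=optics.camera_params("scene")
c=lambda X:((np.array(proj(p,X))-[240,140])*3.3+1.15).round(0)
for z in(366,340,300,260,221): print(z,c((473,256,z)))
print('ring1',c((473,256,170)),'ring0',c((426,354,170)))
for z in(187,140,100,42): print('h0',z,c((426,354,z)))
im=cv2.imread("pics/s35.png"); hsv=cv2.cvtColor(im,cv2.COLOR_BGR2HSV).astype(int)
m=(hsv[...,0]>8)&(hsv[...,0]<25)&(hsv[...,1]>70)
for (y0,y1,x0,x1) in((165,300,330,400),(420,525,430,480)):
    for y in range(y0,y1,12):
        x=np.nonzero(m[y,x0:x1])[0]
        if len(x)>5: print(y,x0+x.min(),x0+x.max(),x0+x.mean().round(1))
E
```

```text
366 [370. 124.]
340 [367. 155.]
300 [361. 201.]
260 [356. 246.]
221 [351. 288.]
ring1 [345. 341.] ring0 [472. 390.]
h0 187 [475. 372.]
h0 140 [466. 421.]
h0 100 [460. 461.]
h0 42 [450. 517.]
177 356 377 366.5
189 355 377 366.0
201 353 375 364.0
213 352 374 363.0
225 350 373 361.5
237 348 372 360.0
249 347 371 359.0
261 346 370 358.0
273 346 367 356.5
285 347 365 356.0
432 457 476 466.5
444 451 473 462.0
456 460 471 465.5
480 446 455 450.5
492 444 467 455.5
504 442 463 452.5
516 444 460 452.0
```

```bash
python3 -m creep '[{"translation":[0.1,0,-1.5],"delta_rot":[0,0,0]},{"translation":[0.1,0,-1.5],"delta_rot":[0,0,0]},{"translation":[0,0,-0.8],"delta_rot":[0,0,0]},{"translation":[0,0,0],"delta_rot":[0,0,0]},{"translation":[0,0,0],"delta_rot":[0,0,0]}]'
python3 - <<'E'
from ham import *
from kin import *
e=np.array([.5,.866,0]); R2=hpose(60,90,39.5,-1); plan(np.array([473,256,330])-4.2*e,R2[:,0],R2[:,1])
im,d,p=grab("scene"); save("s36",cv2.resize(im[190:290,280:400],None,fx=6,fy=6,interpolation=cv2.INTER_CUBIC))
E
```

```text
time_s: 40.95
ee_pos: [473.4, 253.2, 336.8]
ee_rot: [179.8, 39.4, 59.8]
force: [-0.1, -0.4, -2.8]
gripper_width: 57.7
t 40.95 q [  4.  -2. 116.  58.  49.   1.] F [-0.1 -0.4 -2.8] w 57.7
tcp [473.4 253.2 336.8] x [ 0.388  0.668 -0.635] y [ 0.866 -0.501  0.003]
d cm [-0.25 -0.09 -0.68]
sg 1 rv [0.    0.004 0.001] | 0.2
sg -1 rv [-1.215 -2.097  1.995] | 179.9
```

View pics/s36.png

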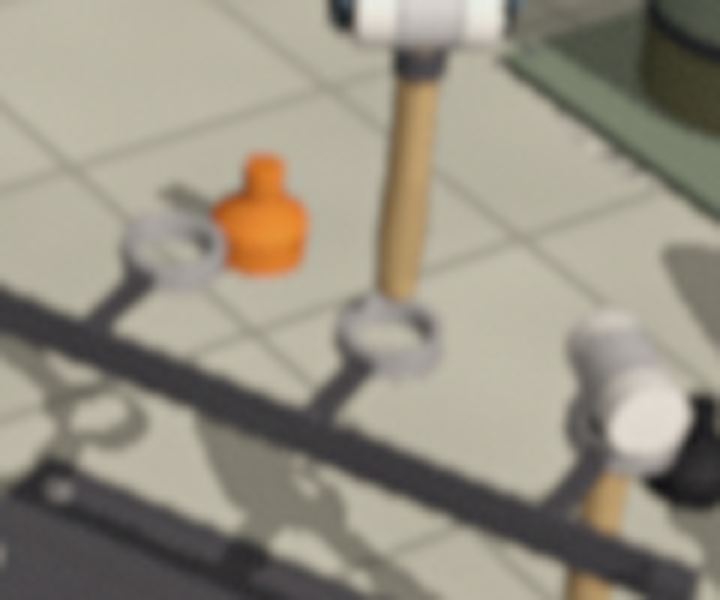

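```bash
python3 -m creep '[{"translation":[-0.05,0.05,-1],"delta_rot":[0,0,0]},{"translation":[-0.05,0,-1],"delta_rot":[0,0,0]},{"translation":[0,0,-1],"delta_rot":[0,0,0]},{"translation":[0,0,0],"delta_rot":[0,0,0]},{"translation":[0,0,0],"delta_rot":[0,0,0]}]'
python3 -m creep '[{"translation":[0,0,-1],"delta_rot":[0,0,0]},{"translation":[0,0,-1],"delta_rot":[0,0,0]},{"translation":[0,0,-1],"delta_rot":[0,0,0]},{"translation":[0,0,0],"delta_rot":[0,0,0]}]'
python3 - <<'E'
from ham import *
from kin import *
e=np.array([.5,.866,0]); R2=hpose(60,90,39.5,-1); plan(np.array([473,256,191])-4.2*e,R2[:,0],R2[:,1])
im,d,p=grab("scene"); save("s37",cv2.resize(im[190:290,280:400],None,fx=6,fy=6,interpolation=cv2.INTER_CUBIC))
E
```

```text
time_s: 41.42
ee_pos: [472.7, 253.9, 307.2]
ee_rot: [179.7, 39.4, 59.8]
force: [-0.2, 0.3, -3.6]
gripper_width: 58.0
time_s: 41.75
ee_pos: [472.2, 253.7, 275.7]
ee_rot: [179.8, 39.5, 59.9]
force: [-0.6, 0.0, -3.7]
gripper_width: 57.7
t 41.75 q [  5.   2. 122.  66.  44. -11.] F [-0.6  0.  -3.7] w 57.7
tcp [472.2 253.7 275.7] x [ 0.388  0.668 -0.636] y [ 0.866 -0.5    0.002]
d cm [-0.13 -0.13 -8.47]
sg 1 rv [0.001 0.002 0.   ] | 0.1
sg -1 rv [-1.214 -2.097  1.997] | 179.9
```

View pics/s37.png

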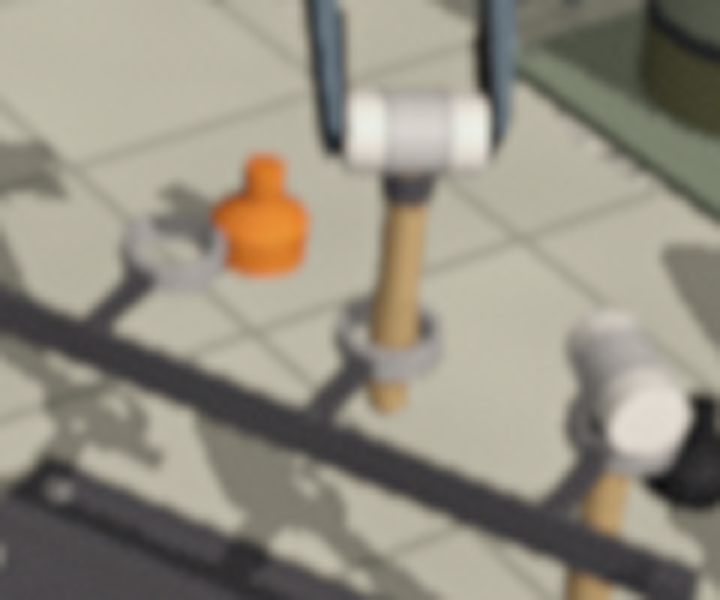

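The handle has gone through ring1 and the forces are clean. I keep lowering.

```bash
python3 -m creep '[{"translation":[0,0,-1.5],"delta_rot":[0,0,0]},{"translation":[0,0,-1.5],"delta_rot":[0,0,0]},{"translation":[0,0,-1.5],"delta_rot":[0,0,0]},{"translation":[0,0,-1],"delta_rot":[0,0,0]},{"translation":[0,0,0],"delta_rot":[0,0,0]}]'
python3 -m creep '[{"translation":[0,0,-0.8],"delta_rot":[0,0,0]},{"translation":[0,0,-0.8],"delta_rot":[0,0,0]},{"translation":[0,0,0],"delta_rot":[0,0,0]}]'
python3 -m creep '[{"translation":[0,0,-0.3],"delta_rot":[0,0,0]},{"translation":[0,0,-0.3],"delta_rot":[0,0,0]},{"translation":[0,0,0],"delta_rot":[0,0,0]}]'
python3 -m creep '[{"translation":[0,0,-0.2],"delta_rot":[0,0,0]},{"translation":[0,0,0],"delta_rot":[0,0,0]},{"translation":[0,0,0],"delta_rot":[0,0,0]}]'
```

```text
time_s: 42.22
ee_pos: [472.5, 253.7, 220.6]
ee_rot: [179.8, 39.5, 59.8]
force: [-0.0, 0.1, -3.3]
gripper_width: 57.7
time_s: 42.47
ee_pos: [473.0, 253.8, 205.8]
ee_rot: [179.7, 39.4, 59.8]
force: [-1.0, 0.2, -3.8]
gripper_width: 57.6
time_s: 42.72
ee_pos: [472.7, 253.8, 199.7]
ee_rot: [179.7, 39.4, 59.8]
force: [-1.3, 0.0, -3.1]
gripper_width: 57.5
time_s: 42.97
ee_pos: [472.4, 253.9, 197.4]
ee_rot: [179.8, 39.4, 59.8]
force: [0.3, -0.5, -3.4]
gripper_width: 57.6
```

```bash
python3 -m creep '[{"translation":[0,0,-0.2],"delta_rot":[0,0,0]},{"translation":[0,0,-0.2],"delta_rot":[0,0,0]},{"translation":[0,0,0],"delta_rot":[0,0,0]}]'
python3 -m creep '[{"translation":[0,0,-0.2],"delta_rot":[0,0,0]},{"translation":[0,0,-0.1],"delta_rot":[0,0,0]},{"translation":[0,0,0],"delta_rot":[0,0,0]}]'
```

```text
time_s: 43.22
ee_pos: [472.2, 253.8, 192.8]
ee_rot: [179.8, 39.5, 59.9]
force: [-0.0, -0.0, -3.6]
gripper_width: 57.8
time_s: 43.47
ee_pos: [472.9, 254.5, 192.3]
ee_rot: [179.7, 39.2, 59.8]
force: [-3.7, -3.0, 6.3]
gripper_width: 57.9
```

```bash
python3 -m creep '[{"translation":[0,0,0],"delta_rot":[0,0,0]},{"translation":[0,0,0],"delta_rot":[0,0,0]},{"translation":[0,0,0],"delta_rot":[0,0,0]},{"translation":[0,0,0],"delta_rot":[0,0,0]},{"translation":[0,0,0],"delta_rot":[0,0,0]}]' 0.7 10
python3 -m creep '[{"translation":[-0.4,-0.7,0.65],"delta_rot":[0,0,0]},{"translation":[-0.8,-1.3,1.3],"delta_rot":[0,0,0]},{"translation":[-1,-1.8,1.7],"delta_rot":[0,0,0]},{"translation":[-1,-1.8,1.7],"delta_rot":[0,0,0]},{"translation":[-0.5,-0.8,3],"delta_rot":[0,0,0]}]'
python3 - <<'E'
from ham import *
plan()
im,d,p=grab("wrist"); save("w38",im)
im,d,p=grab("scene"); save("s38",cv2.resize(im[160:300,220:420],None,fx=4,fy=4,interpolation=cv2.INTER_CUBIC))
im,d,p=grab("top"); save("t38",im)
E
```

```text
time_s: 43.88
ee_pos: [472.4, 253.9, 190.3]
ee_rot: [179.8, 39.4, 59.8]
force: [-0.1, -1.0, 0.2]
gripper_width: 77.5
time_s: 44.3
ee_pos: [433.2, 188.6, 271.8]
ee_rot: [-179.9, 39.7, 60.0]
force: [2.2, 0.6, 0.2]
gripper_width: 77.6
t 44.3 q [ -7.  -2. 126.  63.  53. -16.] F [2.2 0.6 0.2] w 77.6
tcp [433.2 188.6 271.8] x [ 0.384  0.667 -0.638] y [ 0.866 -0.501 -0.002]
```

View pics/s38.png

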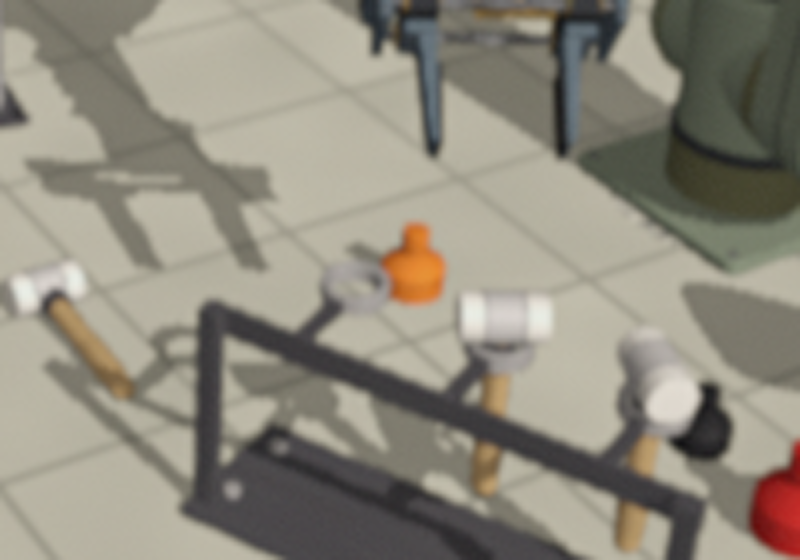

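View pics/t38.png

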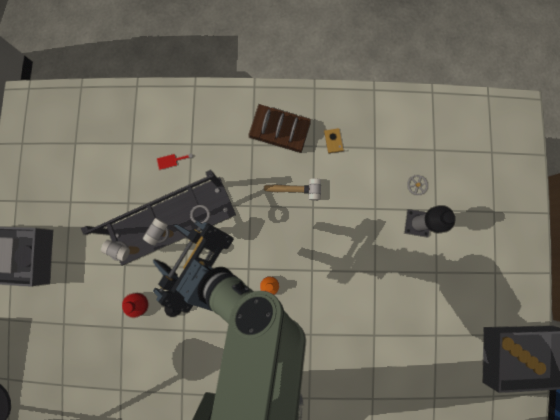

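```bash
python3 - <<'E'
from ham import *
from kin import *
s,P,R=cur()
A=40
for z in (335,260,185): print(z,aik(np.array([520,156,z])-4.2*np.array([.5,.866,0]),hpose(60,90,A+3,-1)))
T=hpose(-90.6,0,A,-1)
way=[(P,R.as_matrix()),((420,100,320),hpose(20,40,A,-1)),((560,-60,250),hpose(-30,10,A,-1)),((608,-135,130),T)]
for (Pa,Ra),(Pb,Rb) in zip(way,way[1:]):
    rv=(Rot.from_matrix(Rb)*Rot.from_matrix(Ra).inv()).as_rotvec(); print('rv',rv.round(3),np.degrees(np.linalg.norm(rv)).round(), 'd',((np.array(Pb)-Pa)/10).round(2))
    for f in(0,.25,.5,.75,1):
        Rk=(Rot.from_rotvec(rv*f)*Rot.from_matrix(Ra)).as_matrix(); Pk=np.array(Pa)+(np.array(Pb)-np.array(Pa))*f
        print([q.round().astype(int).tolist() for q in aik(Pk,Rk)])
E
```

```text
335 [array([ -9.04312059,   2.40606239, 109.39057357,  51.86924956,
        60.25677018,  -2.97569001])]
260 [array([ -9.04312059,   6.55420564, 116.67837424,  57.9798731 ,
        53.66105707, -14.13950586])]
185 [array([ -9.04312059,  12.41888271, 122.91929033,  66.75647299,
        48.01365312, -27.97963957])]
rv [-0.573  0.697 -0.653] 64.0 d [-1.63 -8.91  4.4 ]
[[-7, -2, 126, 63, 52, -17]]
[[-1, -6, 119, 42, 50, 17]]
[[5, -5, 112, 21, 56, 46]]
[[9, -2, 104, 8, 68, 67]]
[[12, 2, 97, 0, 81, 82]]
rv [ 0.047  0.538 -0.852] 58.0 d [ 14. -16.  -7.]
[[12, 2, 97, 0, 81, 82]]
[[5, 9, 92, 2, 86, 87]]
[[-2, 17, 86, 4, 93, 93]]
[[-7, 24, 79, 6, 99, 100]]
[[-12, 32, 71, 9, 106, 108]]
rv [ 0.159  0.091 -1.055] 61.0 d [  4.8  -7.5 -12. ]
[[-12, 32, 71, 9, 106, 108]]
[[-17, 34, 73, 16, 102, 117]]
[[-22, 35, 76, 22, 97, 125]]
[[-27, 36, 80, 28, 90, 132]]
[[-30, 37, 85, 34, 83, 138]]
```

```bash
python3 -m creep '[{"translation":[-0.16,-0.9,0.6],"delta_rot":[-0.0573,0.0697,-0.0653]},{"translation":[-0.16,-0.9,0.6],"delta_rot":[-0.0573,0.0697,-0.0653]},{"translation":[-0.16,-0.9,0.6],"delta_rot":[-0.0573,0.0697,-0.0653]},{"translation":[-0.16,-0.9,0.6],"delta_rot":[-0.0573,0.0697,-0.0653]},{"translation":[-0.16,-0.9,0.6],"delta_rot":[-0.0573,0.0697,-0.0653]}]' 1 20
python3 -m creep '[{"translation":[-0.16,-0.9,0.4],"delta_rot":[-0.0573,0.0697,-0.0653]},{"translation":[-0.16,-0.9,0.4],"delta_rot":[-0.0573,0.0697,-0.0653]},{"translation":[-0.16,-0.9,0.4],"delta_rot":[-0.0573,0.0697,-0.0653]},{"translation":[-0.16,-0.9,0.4],"delta_rot":[-0.0573,0.0697,-0.0653]},{"translation":[-0.16,-0.9,0.4],"delta_rot":[-0.0573,0.0697,-0.0653]}]'
python3 - <<'E'
from ham import *
from kin import *
T=hpose(-30,10,40,-1); plan((560,-60,250),T[:,0],T[:,1])
E
```

```text
time_s: 44.87
ee_pos: [426.3, 155.1, 295.4]
ee_rot: [-170.0, 59.8, 52.9]
force: [-0.5, 0.8, -0.7]
gripper_width: 91.0
time_s: 45.28
ee_pos: [418.7, 110.6, 316.0]
ee_rot: [-149.7, 85.2, 53.9]
force: [0.5, 0.7, 0.1]
gripper_width: 91.0
t 45.28 q [11.  1. 99.  3. 77. 77.] F [0.5 0.7 0.1] w 91.0
tcp [418.7 110.6 316. ] x [ 0.049  0.067 -0.997] y [ 0.4   -0.916 -0.042]
d cm [ 14.13 -17.06  -6.6 ]
sg 1 rv [-0.008  0.618 -0.894] | 62.3
sg -1 rv [ 0.551 -0.082  2.151] | 127.3
```

```bash
python3 -m creep '[{"translation":[1.4,-1.7,-0.66],"delta_rot":[0,0.0618,-0.0894]},{"translation":[1.4,-1.7,-0.66],"delta_rot":[0,0.0618,-0.0894]},{"translation":[1.4,-1.7,-0.66],"delta_rot":[0,0.0618,-0.0894]},{"translation":[1.4,-1.7,-0.66],"delta_rot":[0,0.0618,-0.0894]},{"translation":[1.4,-1.7,-0.66],"delta_rot":[0,0.0618,-0.0894]}]'
python3 -m creep '[{"translation":[1.4,-1.7,-0.66],"delta_rot":[0,0.0618,-0.0894]},{"translation":[1.4,-1.7,-0.66],"delta_rot":[0,0.0618,-0.0894]},{"translation":[1.4,-1.7,-0.66],"delta_rot":[0,0.0618,-0.0894]},{"translation":[1.4,-1.7,-0.66],"delta_rot":[0,0.0618,-0.0894]},{"translation":[1.4,-1.7,-0.66],"delta_rot":[0,0.0618,-0.0894]}]'
python3 - <<'E'
from ham import *
from kin import *
T=hpose(-90.6,0,40,-1); plan((608,-135,130),T[:,0],T[:,1])
E
```

```text
time_s: 45.7
ee_pos: [489.7, 25.5, 281.8]
ee_rot: [-23.4, 75.7, 153.8]
force: [0.2, 0.6, -0.3]
gripper_width: 91.0
time_s: 46.12
ee_pos: [560.0, -59.6, 248.4]
ee_rot: [-0.9, 59.9, 149.0]
force: [0.3, 0.2, 0.1]
gripper_width: 91.2
t 46.12 q [-12.  32.  71.  10. 106. 108.] F [0.3 0.2 0.1] w 91.2
tcp [560.  -59.6 248.4] x [-0.429  0.258 -0.866] y [-0.503 -0.864 -0.008]
d cm [  4.8   -7.54 -11.84]
sg 1 rv [ 0.154  0.097 -1.051] | 61.1
sg -1 rv [ 0.706 -1.258  1.776] | 131.1
```

```bash
python3 -m creep '[{"translation":[0.48,-0.75,-1.18],"delta_rot":[0.0154,0.0097,-0.1051]},{"translation":[0.48,-0.75,-1.18],"delta_rot":[0.0154,0.0097,-0.1051]},{"translation":[0.48,-0.75,-1.18],"delta_rot":[0.0154,0.0097,-0.1051]},{"translation":[0.48,-0.75,-1.18],"delta_rot":[0.0154,0.0097,-0.1051]},{"translation":[0.48,-0.75,-1.18],"delta_rot":[0.0154,0.0097,-0.1051]}]'
python3 -m creep '[{"translation":[0.48,-0.75,-1.18],"delta_rot":[0.0154,0.0097,-0.1051]},{"translation":[0.48,-0.75,-1.18],"delta_rot":[0.0154,0.0097,-0.1051]},{"translation":[0.48,-0.75,-1.18],"delta_rot":[0.0154,0.0097,-0.1051]},{"translation":[0.48,-0.75,-1.18],"delta_rot":[0.0154,0.0097,-0.1051]},{"translation":[0.48,-0.75,-1.18],"delta_rot":[0.0154,0.0097,-0.1051]}]'
python3 -m creep '[{"translation":[0,0,0],"delta_rot":[0,0,0]},{"translation":[0,0,0],"delta_rot":[0,0,0]},{"translation":[0,0,0],"delta_rot":[0,0,0]}]'
python3 - <<'E'
from ham import *
go((611,-133),-90.6,40,7)
headm((611,-133),-90.6)
im,d,p=grab("wrist"); save("w40",im)
E
```

```text
time_s: 46.53
ee_pos: [583.6, -96.9, 188.9]
ee_rot: [-2.7, 55.0, 117.2]
force: [-0.1, 0.2, -0.0]
gripper_width: 91.1
time_s: 46.95
ee_pos: [607.3, -134.5, 130.1]
ee_rot: [0.1, 50.2, 89.4]
force: [-0.2, 0.3, 0.3]
gripper_width: 91.1
time_s: 47.2
ee_pos: [607.6, -133.9, 132.5]
ee_rot: [-0.2, 50.3, 89.6]
force: [0.0, 0.5, 0.6]
gripper_width: 91.1
target [ 611.  -137.5   22.4]
t 47.2 q [-30.  36.  85.  34.  83. 138.] F [0.  0.5 0.6] w 91.1
tcp [ 607.6 -133.9  132.5] x [ 0.005  0.639 -0.769] y [-1.     0.006 -0.002]
d cm [  0.33  -0.36 -11.02]
sg 1 rv [-0.018 -2.01   2.408] | 179.7
sg -1 rv [ 0.005  0.002 -0.005] | 0.4
4219 s [-14.7  19.6] l [-27.   29.3] z [11.3 35.9]
ridge [ 612.5 -136. ]
centre (front-17) [ 612.1 -135.6]
```

View pics/w40.png

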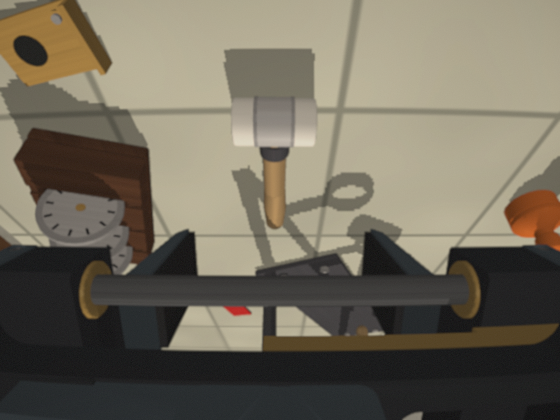

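```bash
python3 -m creep '[{"translation":[0.2,-0.3,-3],"delta_rot":[0,0,0]},{"translation":[0.2,-0.3,-3],"delta_rot":[0,0,0]},{"translation":[0,0,-3],"delta_rot":[0,0,0]},{"translation":[0,0,-0.6],"delta_rot":[0,0,0]},{"translation":[0,0,0],"delta_rot":[0,0,0]}]'
python3 -m creep '[{"translation":[0,0,0],"delta_rot":[0,0,0]},{"translation":[0,0,0],"delta_rot":[0,0,0]}]'
python3 - <<'E'
from ham import *
go((612,-135.6),-90.6,40,7)
im,d,p=grab("wrist"); save("w41",im)
E
```

```text
time_s: 47.72
ee_pos: [610.7, -139.4, 35.2]
ee_rot: [0.2, 50.2, 89.7]
force: [-0.5, -0.2, -0.2]
gripper_width: 91.1
time_s: 47.88
ee_pos: [612.6, -140.8, 38.6]
ee_rot: [-0.4, 50.4, 89.2]
force: [0.6, -0.2, 0.6]
gripper_width: 90.9
target [ 612.  -140.1   22.4]
t 47.88 q [-30.  43.  88.  35.  75. 133.] F [ 0.6 -0.2  0.6] w 90.9
tcp [ 612.6 -140.8   38.6] x [ 0.009  0.637 -0.771] y [-1.     0.008 -0.005]
d cm [-0.06  0.07 -1.63]
sg 1 rv [-0.024 -2.007  2.41 ] | 179.7
sg -1 rv [ 0.007  0.005 -0.003] | 0.5
```

View pics/w41.png

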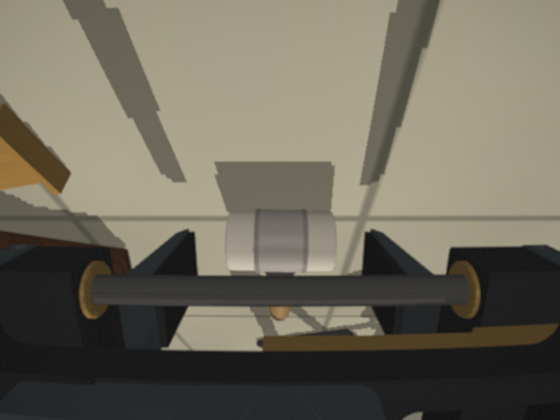

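```bash
python3 -m creep '[{"translation":[-0.05,0.05,-0.8],"delta_rot":[0,0,0]},{"translation":[0,0,-0.7],"delta_rot":[0,0,0]},{"translation":[0,0,0],"delta_rot":[0,0,0]},{"translation":[0,0,0],"delta_rot":[0,0,0]}]'
python3 -m creep '[{"translation":[0,0,0],"delta_rot":[0,0,0]},{"translation":[0,0,0],"delta_rot":[0,0,0]},{"translation":[0,0,0],"delta_rot":[0,0,0]},{"translation":[0,0,0],"delta_rot":[0,0,0]},{"translation":[0,0,0],"delta_rot":[0,0,0]}]' -1 45
python3 -m creep '[{"translation":[0,0,0],"delta_rot":[0,0,0]},{"translation":[0,0,0],"delta_rot":[0,0,0]},{"translation":[0,0,0],"delta_rot":[0,0,0]}]'
python3 -m creep '[{"translation":[0,0,1],"delta_rot":[0,0,0]},{"translation":[0,0,2],"delta_rot":[0,0,0]},{"translation":[0,0,3],"delta_rot":[0,0,0]},{"translation":[0,0,3],"delta_rot":[0,0,0]},{"translation":[0,0,0],"delta_rot":[0,0,0]}]'
python3 - <<'E'
from ham import *
from kin import *
im,d,p=grab("wrist"); save("w42",im)
s,P,R=cur(); plan()
A=40
way=[(P,R.as_matrix()),((560,-60,250),hpose(-35,10,A,-1)),((440,60,340),hpose(10,30,A,-1)),((470,110,380),hpose(50,75,A,-1)),((516,150,375),hpose(60,90,A+2.5,-1))]
for (Pa,Ra),(Pb,Rb) in zip(way,way[1:]):
    rv=(Rot.from_matrix(Rb)*Rot.from_matrix(Ra).inv()).as_rotvec(); print('rv',rv.round(3),np.degrees(np.linalg.norm(rv)).round(), 'd',((np.array(Pb)-Pa)/10).round(2))
    for f in(0,.25,.5,.75,1):
        Rk=(Rot.from_rotvec(rv*f)*Rot.from_matrix(Ra)).as_matrix(); Pk=np.array(Pa)+(np.array(Pb)-np.array(Pa))*f
        print([q.round().astype(int).tolist() for q in aik(Pk,Rk)])
E
```

```text
time_s: 48.27
ee_pos: [611.1, -140.4, 21.7]
ee_rot: [-0.2, 50.3, 89.3]
force: [1.7, -0.8, 1.3]
gripper_width: 91.1
time_s: 48.68
ee_pos: [610.7, -140.0, 21.6]
ee_rot: [-0.1, 50.3, 89.4]
force: [0.2, 0.9, 2.8]
gripper_width: 60.6
time_s: 48.93
ee_pos: [610.9, -140.1, 21.6]
ee_rot: [-0.1, 50.3, 89.4]
force: [0.5, 0.8, 2.8]
gripper_width: 57.8
time_s: 49.35
ee_pos: [613.2, -141.4, 117.1]
ee_rot: [-1.0, 50.6, 88.8]
force: [1.1, -0.1, -2.6]
gripper_width: 57.7
t 49.4 q [-31.  38.  85.  34.  81. 137.] F [-0.5 -0.6 -2.4] w 57.6
tcp [ 612.1 -141.3  114.3] x [ 0.011  0.635 -0.773] y [-1.     0.008 -0.007]
rv [-0.155 -0.071  0.965] 56.0 d [-5.21  8.13 13.57]
[[-31, 38, 85, 34, 81, 137]]
[[-27, 36, 81, 28, 88, 132]]
[[-23, 35, 77, 22, 95, 126]]
[[-18, 33, 74, 17, 100, 119]]
[[-13, 31, 72, 11, 105, 112]]
rv [-0.078 -0.35   0.777] 49.0 d [-12.  12.   9.]
[[-13, 31, 72, 11, 105, 112]]
[[-9, 26, 76, 8, 102, 104]]
[[-4, 20, 81, 5, 99, 98]]
[[1, 14, 84, 2, 96, 92]]
[[7, 9, 88, -1, 94, 87]]
rv [ 0.4   -0.694  0.661] 60.0 d [3. 5. 4.]
[[7, 9, 88, -1, 94, 87]]
[[6, 4, 91, 3, 85, 75]]
[[3, -1, 95, 9, 76, 62]]
[[-2, -4, 100, 19, 69, 44]]
[[-7, -5, 104, 32, 64, 23]]
rv [ 0.179 -0.125  0.174] 16.0 d [ 4.6  4.  -0.5]
[[-7, -5, 104, 32, 64, 23]]
[[-8, -4, 105, 37, 64, 18]]
[[-9, -3, 105, 41, 64, 12]]
[[-9, -1, 105, 46, 64, 7]]
[[-10, 1, 106, 50, 64, 1]]
```

View pics/w42.png

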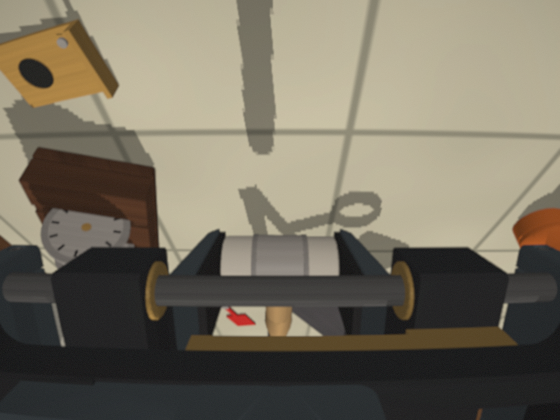

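```bash
python3 -m creep '[{"translation":[-0.3,0,2.5],"delta_rot":[-0.0155,-0.0071,0.0965]},{"translation":[-0.3,0,2.5],"delta_rot":[-0.0155,-0.0071,0.0965]},{"translation":[-0.5,0.6,2],"delta_rot":[-0.0155,-0.0071,0.0965]},{"translation":[-0.5,0.8,1.5],"delta_rot":[-0.0155,-0.0071,0.0965]},{"translation":[-0.6,1,1],"delta_rot":[-0.0155,-0.0071,0.0965]}]'
python3 -m creep '[{"translation":[-0.6,1.1,1],"delta_rot":[-0.0155,-0.0071,0.0965]},{"translation":[-0.6,1.1,1],"delta_rot":[-0.0155,-0.0071,0.0965]},{"translation":[-0.6,1.1,1],"delta_rot":[-0.0155,-0.0071,0.0965]},{"translation":[-0.6,1.1,1],"delta_rot":[-0.0155,-0.0071,0.0965]},{"translation":[-0.6,1.1,0.5],"delta_rot":[-0.0155,-0.0071,0.0965]}]'
python3 - <<'E'
from ham import *
from kin import *
T=hpose(10,30,40,-1); plan((440,60,340),T[:,0],T[:,1])
E
```

```text
time_s: 49.82
ee_pos: [588.8, -117.1, 206.3]
ee_rot: [-1.7, 55.2, 116.0]
force: [-0.3, 0.2, -2.7]
gripper_width: 57.9
time_s: 50.23
ee_pos: [558.7, -61.1, 250.8]
ee_rot: [0.8, 59.7, 145.9]
force: [0.4, -0.4, -2.6]
gripper_width: 57.8
t 50.23 q [-13.  31.  71.  11. 106. 112.] F [ 0.4 -0.4 -2.6] w 57.8
tcp [558.7 -61.1 250.8] x [-0.417  0.283 -0.864] y [-0.571 -0.821  0.007]
d cm [-11.87  12.11   8.92]
sg 1 rv [-0.071 -0.356  0.775] | 49.0
sg -1 rv [-0.869  0.182 -2.237] | 137.9
```

```bash
python3 -m creep '[{"translation":[-1.5,1.5,1.2],"delta_rot":[-0.009,-0.0445,0.097]},{"translation":[-1.5,1.5,1.2],"delta_rot":[-0.009,-0.0445,0.097]},{"translation":[-1.5,1.5,1.2],"delta_rot":[-0.009,-0.0445,0.097]},{"translation":[-1.5,1.5,1.2],"delta_rot":[-0.009,-0.0445,0.097]},{"translation":[-1.5,1.5,1.2],"delta_rot":[-0.009,-0.0445,0.097]}]'
python3 -m creep '[{"translation":[-1.5,1.5,1.2],"delta_rot":[-0.009,-0.0445,0.097]},{"translation":[-1.5,1.5,1.2],"delta_rot":[-0.009,-0.0445,0.097]},{"translation":[-1.4,1.5,0.6],"delta_rot":[-0.009,-0.0445,0.097]},{"translation":[0,0,0],"delta_rot":[0,0,0]}]'
python3 - <<'E'
from ham import *
from kin import *
im,d,p=grab("wrist")
v=im.copy()
for ring in((473,256),(520,156)):
  for k in range(60):
    a=2*np.pi*k/60
    for r,c in((24,(255,0,0)),(18,(0,255,0))):
        u=proj(p,(ring[0]+r*np.cos(a),ring[1]+r*np.sin(a),170)); cv2.circle(v,(int(round(u[0])),int(round(u[1]))),0,c,-1)
save("w43",v)
T=hpose(50,75,40,-1); plan((470,110,385),T[:,0],T[:,1])
E
```

```text
time_s: 50.65
ee_pos: [482.8, 14.4, 310.3]
ee_rot: [-5.8, 72.3, 167.7]
force: [0.4, 0.5, -1.2]
gripper_width: 57.4
time_s: 50.98
ee_pos: [436.4, 61.3, 342.9]
ee_rot: [-1.0, 80.1, -170.7]
force: [0.2, -0.0, -2.5]
gripper_width: 57.7
t 51.03 q [ 7.  8. 88. -1. 94. 87.] F [ 0.   0.8 -1.5] w 57.8
tcp [437.9  60.  341.8] x [-0.171 -0.029 -0.985] y [ 0.174 -0.985 -0.001]
d cm [3.21 5.   4.32]
sg 1 rv [ 0.399 -0.694  0.661] | 59.5
sg -1 rv [ 0.489  0.284 -2.394] | 141.0
```

View pics/w43.png

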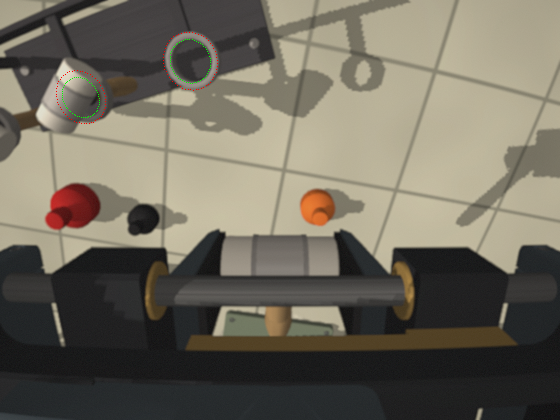

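```bash
python3 -m creep '[{"translation":[0.3,0.4,0.5],"delta_rot":[0.04,-0.0694,0.0661]},{"translation":[0.3,0.4,0.5],"delta_rot":[0.04,-0.0694,0.0661]},{"translation":[0.3,0.4,0.5],"delta_rot":[0.04,-0.0694,0.0661]},{"translation":[0.3,0.4,0.5],"delta_rot":[0.04,-0.0694,0.0661]},{"translation":[0.3,0.4,0.5],"delta_rot":[0.04,-0.0694,0.0661]}]'
python3 -m creep '[{"translation":[0.3,0.5,0.5],"delta_rot":[0.04,-0.0694,0.0661]},{"translation":[0.3,0.5,0.5],"delta_rot":[0.04,-0.0694,0.0661]},{"translation":[0.3,0.5,0.5],"delta_rot":[0.04,-0.0694,0.0661]},{"translation":[0.4,0.7,0.5],"delta_rot":[0.04,-0.0694,0.0661]},{"translation":[0.4,0.7,0],"delta_rot":[0.04,-0.0694,0.0661]}]'
python3 - <<'E'
from ham import *
from kin import *
# head-TCP from grasp: head(612,-135.6,17), tcp(610.9,-140.1,21.6)
e=np.array([.5,.866,0]); R2=hpose(60,90,42.5,-1); plan(np.array([520,156,370])-4.4*e,R2[:,0],R2[:,1])
E
```

```text
time_s: 51.45
ee_pos: [455.1, 78.2, 365.0]
ee_rot: [-161.3, 76.8, 48.2]
force: [-0.2, 0.2, -2.0]
gripper_width: 57.4
time_s: 51.87
ee_pos: [472.3, 106.9, 385.8]
ee_rot: [-179.8, 54.9, 50.1]
force: [0.9, 0.6, -2.3]
gripper_width: 57.6
t 51.87 q [ -8.  -5. 103.  32.  66.  23.] F [ 0.9  0.6 -2.3] w 57.6
tcp [472.3 106.9 385.8] x [ 0.369  0.441 -0.818] y [ 0.766 -0.643 -0.002]
d cm [ 4.55  4.53 -1.58]
sg 1 rv [ 0.176 -0.126  0.174] | 15.9
sg -1 rv [ 1.14   1.631 -2.256] | 172.4
```

```bash
python3 -m creep '[{"translation":[1.52,1.51,-0.4],"delta_rot":[0.0587,-0.042,0.058]},{"translation":[1.52,1.51,-0.4],"delta_rot":[0.0587,-0.042,0.058]},{"translation":[1.52,1.51,-0.4],"delta_rot":[0.0587,-0.042,0.058]},{"translation":[0,0,-1],"delta_rot":[0,0,0]},{"translation":[0,0,-1],"delta_rot":[0,0,0]}]'
python3 -m creep '[{"translation":[0,0,-1],"delta_rot":[0,0,0]},{"translation":[0,0,0],"delta_rot":[0,0,0]},{"translation":[0,0,0],"delta_rot":[0,0,0]}]'
python3 - <<'E'
from ham import *
from kin import *
e=np.array([.5,.866,0]); R2=hpose(60,90,42.5,-1); plan(np.array([520,156,338])-4.4*e,R2[:,0],R2[:,1])
im,d,p=grab("scene"); save("s45",cv2.resize(im[170:290,250:390],None,fx=5,fy=5,interpolation=cv2.INTER_CUBIC))
E
```

```text
time_s: 52.28
ee_pos: [517.5, 151.7, 350.7]
ee_rot: [-179.5, 42.9, 60.2]
force: [-0.6, 0.1, -2.9]
gripper_width: 57.4
time_s: 52.53
ee_pos: [516.9, 153.0, 344.0]
ee_rot: [-179.8, 42.7, 60.0]
force: [-0.2, -0.6, -1.0]
gripper_width: 57.8
t 52.53 q [ -9.   2. 109.  52.  61.  -2.] F [-0.2 -0.6 -1. ] w 57.8
tcp [516.9 153.  344. ] x [ 0.367  0.637 -0.678] y [ 0.865 -0.501 -0.002]
d cm [ 0.09 -0.08 -0.6 ]
sg 1 rv [ 0.001 -0.003  0.001] | 0.2
sg -1 rv [ 1.155  2.002 -2.124] | 179.9
```

View pics/s45.png

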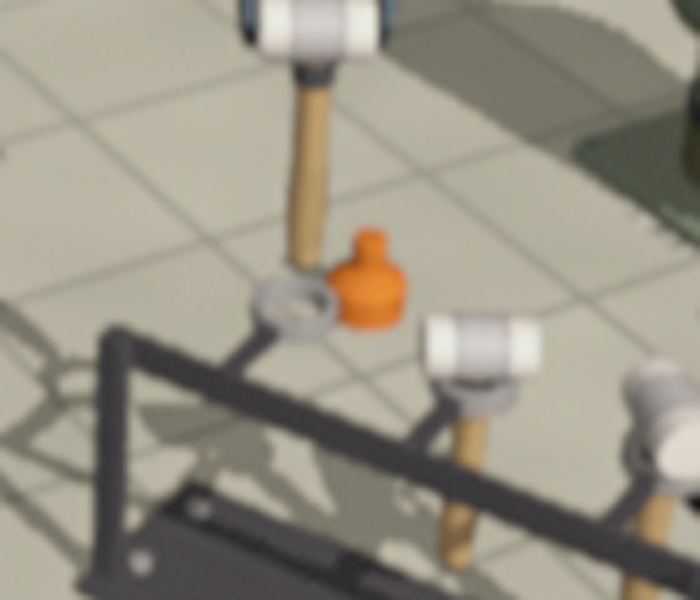

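```bash
python3 -m creep '[{"translation":[0.25,-0.1,-0.7],"delta_rot":[0,0,0]},{"translation":[0,0,-0.7],"delta_rot":[0,0,0]},{"translation":[0,0,0],"delta_rot":[0,0,0]},{"translation":[0,0,0],"delta_rot":[0,0,0]}]'
python3 - <<'E'
from ham import *
plan()
im,d,p=grab("scene"); save("s46",cv2.resize(im[190:270,270:370],None,fx=7,fy=7,interpolation=cv2.INTER_CUBIC))
im,d,p=grab("top"); save("t46",cv2.resize(im[180:280,140:260],None,fx=5,fy=5,interpolation=cv2.INTER_CUBIC))
E
```

```text
time_s: 52.92
ee_pos: [519.6, 152.2, 330.0]
ee_rot: [-179.8, 42.6, 60.0]
force: [0.2, 0.3, -2.0]
gripper_width: 57.8
t 52.92 q [ -9.   3. 110.  53.  60.  -4.] F [ 0.2  0.3 -2. ] w 57.8
tcp [519.6 152.2 330. ] x [ 0.367  0.638 -0.677] y [ 0.865 -0.501 -0.002]
```

View pics/s46.png

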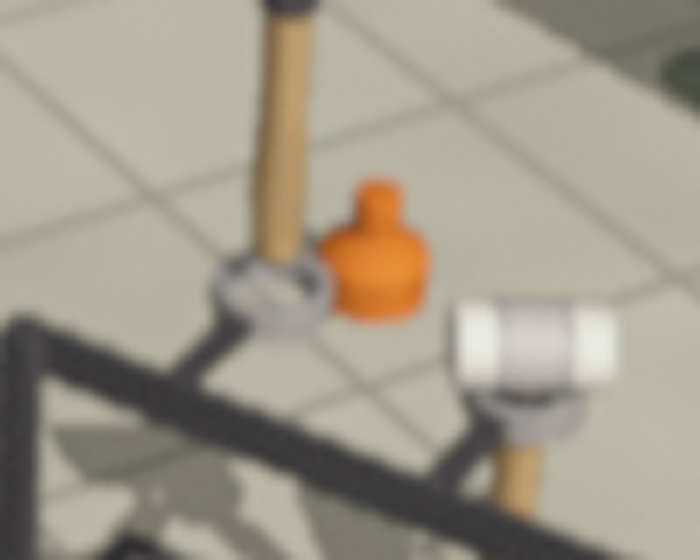

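View pics/t46.png

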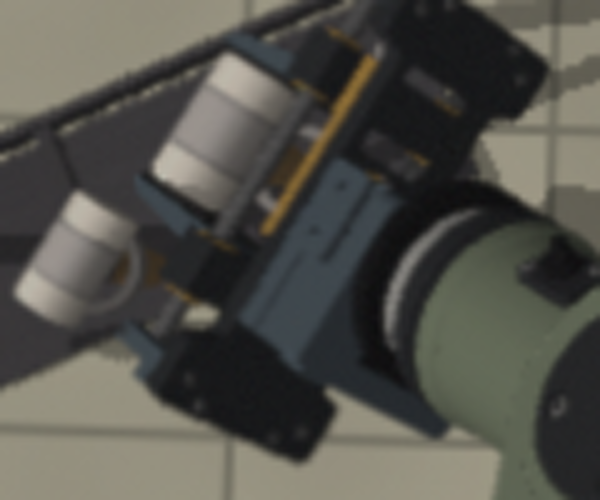

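```bash
python3 -m creep '[{"translation":[0,0,-1],"delta_rot":[0,0,0]},{"translation":[0,0,-1],"delta_rot":[0,0,0]},{"translation":[0,0,-1],"delta_rot":[0,0,0]},{"translation":[0,0,0],"delta_rot":[0,0,0]}]'
python3 -m creep '[{"translation":[0,0,-1.2],"delta_rot":[0,0,0]},{"translation":[0,0,-1.2],"delta_rot":[0,0,0]},{"translation":[0,0,-1.2],"delta_rot":[0,0,0]},{"translation":[0,0,0],"delta_rot":[0,0,0]}]'
python3 - <<'E'
from ham import *
plan()
im,d,p=grab("scene"); save("s47",cv2.resize(im[190:270,270:370],None,fx=7,fy=7,interpolation=cv2.INTER_CUBIC))
E
```

```text
time_s: 53.35
ee_pos: [518.5, 152.1, 297.2]
ee_rot: [-179.6, 42.8, 60.3]
force: [0.3, -0.4, -2.5]
gripper_width: 57.7
time_s: 53.68
ee_pos: [518.6, 152.1, 261.8]
ee_rot: [-179.6, 42.7, 60.2]
force: [-1.0, 0.6, -2.5]
gripper_width: 57.6
t 53.68 q [ -9.   7. 116.  58.  54. -14.] F [-1.   0.6 -2.5] w 57.6
tcp [518.6 152.1 261.8] x [ 0.365  0.637 -0.679] y [ 0.865 -0.501 -0.005]
```

View pics/s47.png

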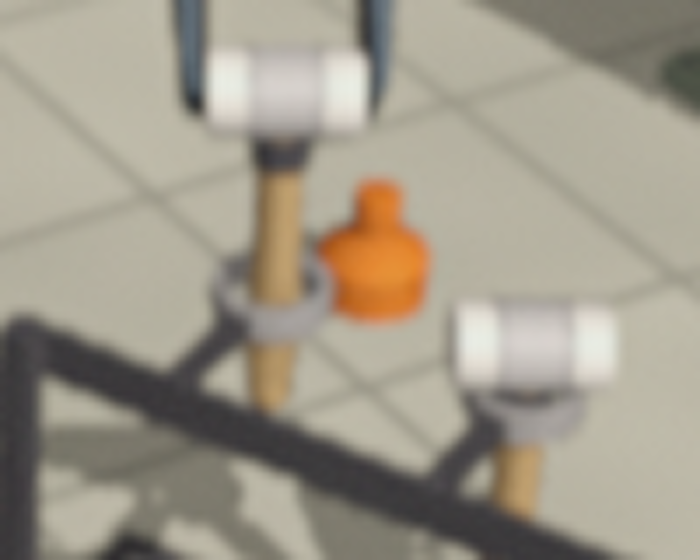

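```bash
python3 -m creep '[{"translation":[0,0,-1.5],"delta_rot":[0,0,0]},{"translation":[0,0,-1.5],"delta_rot":[0,0,0]},{"translation":[0,0,-1.2],"delta_rot":[0,0,0]},{"translation":[0,0,-1],"delta_rot":[0,0,0]},{"translation":[0,0,0],"delta_rot":[0,0,0]}]'
python3 -m creep '[{"translation":[0,0,-0.5],"delta_rot":[0,0,0]},{"translation":[0,0,-0.5],"delta_rot":[0,0,0]},{"translation":[0,0,0],"delta_rot":[0,0,0]}]'
python3 -m creep '[{"translation":[0,0,-0.2],"delta_rot":[0,0,0]},{"translation":[0,0,-0.2],"delta_rot":[0,0,0]},{"translation":[0,0,0],"delta_rot":[0,0,0]}]'
```

```text
time_s: 54.15
ee_pos: [519.5, 152.0, 211.4]
ee_rot: [-179.7, 42.7, 60.1]
force: [0.1, 0.3, -1.9]
gripper_width: 57.8
time_s: 54.4
ee_pos: [519.9, 152.0, 202.3]
ee_rot: [-179.9, 42.6, 60.0]
force: [-0.2, 0.0, -2.7]
gripper_width: 58.0
time_s: 54.65
ee_pos: [519.9, 152.1, 198.4]
ee_rot: [-179.9, 42.6, 60.0]
force: [0.6, 0.4, -2.5]
gripper_width: 57.7
```

```bash
python3 -m creep '[{"translation":[0,0,-0.25],"delta_rot":[0,0,0]},{"translation":[0,0,-0.25],"delta_rot":[0,0,0]},{"translation":[0,0,0],"delta_rot":[0,0,0]}]'
python3 -m creep '[{"translation":[0,0,-0.2],"delta_rot":[0,0,0]},{"translation":[0,0,0],"delta_rot":[0,0,0]}]'
python3 -m creep '[{"translation":[0,0,-0.15],"delta_rot":[0,0,0]},{"translation":[0,0,0],"delta_rot":[0,0,0]}]'
```

```text
time_s: 54.9
ee_pos: [520.1, 152.1, 193.6]
ee_rot: [-179.9, 42.6, 60.0]
force: [0.6, -0.1, -0.6]
gripper_width: 57.5
time_s: 55.07
ee_pos: [520.5, 152.5, 193.4]
ee_rot: [180.0, 42.4, 59.9]
force: [-2.9, -1.6, 6.3]
gripper_width: 57.6
time_s: 55.23
ee_pos: [520.8, 152.8, 193.2]
ee_rot: [179.9, 42.3, 59.9]
force: [-5.6, -3.8, 13.0]
gripper_width: 57.7
```

```bash
python3 -m creep '[{"translation":[0,0,0.2],"delta_rot":[0,0,0]},{"translation":[0,0,0],"delta_rot":[0,0,0]},{"translation":[0,0,0],"delta_rot":[0,0,0]},{"translation":[0,0,0],"delta_rot":[0,0,0]},{"translation":[0,0,0],"delta_rot":[0,0,0]}]' 0.7 10
python3 -m creep '[{"translation":[-0.4,-0.7,0.7],"delta_rot":[0,0,0]},{"translation":[-0.8,-1.3,1.4],"delta_rot":[0,0,0]},{"translation":[-1,-1.8,1.9],"delta_rot":[0,0,0]},{"translation":[-1,-1.8,1.9],"delta_rot":[0,0,0]},{"translation":[-1,-1.8,2],"delta_rot":[0,0,0]}]'
python3 -m creep '[{"translation":[-0.5,-3.8,1],"delta_rot":[0,0,0]},{"translation":[-0.5,-3.8,1],"delta_rot":[0,0,0]},{"translation":[-0.5,-3.8,1],"delta_rot":[0,0,0]},{"translation":[0,-3.8,0],"delta_rot":[0,0,0]},{"translation":[0,-3.8,0],"delta_rot":[0,0,0]}]'
python3 -m creep '[{"translation":[0,-3,0],"delta_rot":[0,0,0]},{"translation":[0,0,0],"delta_rot":[0,0,0]},{"translation":[0,0,0],"delta_rot":[0,0,0]},{"translation":[0,0,0],"delta_rot":[0,0,0]},{"translation":[0,0,0],"delta_rot":[0,0,0]}]'
python3 - <<'E'
from ham import *
plan()
im,d,p=grab("scene"); save("s50",im); save("s50c",cv2.resize(im[180:310,260:430],None,fx=4.5,fy=4.5,interpolation=cv2.INTER_CUBIC)); np.savez("s50.npz",im=im,d=d)
im,d,p=grab("top"); save("t50",im); W=cloud(p,d)
hsv=cv2.cvtColor(im,cv2.COLOR_RGB2HSV).astype(int)
for r in((426,354),(473,256),(520,156)):
    k=(np.hypot(W[...,0]-r[0],W[...,1]-r[1])<45)&(W[...,2]>178)&(W[...,2]<215); H=W[k]
    print(r,k.sum(),H.min(0).round(),H.max(0).round(),((H.min(0)+H.max(0))/2).round(),H.mean(0).round(1))
k=(np.hypot(W[...,0]-523,W[...,1]+431)<50)&(W[...,2]>140); H=W[k]; print('cap',H.min(0).round(),H.max(0).round())
E
```

```text
time_s: 55.65
ee_pos: [519.8, 152.2, 191.7]
ee_rot: [-179.9, 42.6, 60.0]
force: [0.7, -0.5, -0.6]
gripper_width: 77.5
time_s: 56.07
ee_pos: [476.7, 77.2, 271.7]
ee_rot: [-179.8, 42.7, 60.1]
force: [0.8, 0.7, -0.3]
gripper_width: 77.8
time_s: 56.48
ee_pos: [461.9, -114.3, 302.1]
ee_rot: [179.9, 42.7, 59.8]
force: [0.2, 0.7, -0.3]
gripper_width: 77.3
time_s: 56.9
ee_pos: [462.4, -140.8, 301.1]
ee_rot: [-179.9, 42.6, 60.1]
force: [-0.0, 0.2, -0.2]
gripper_width: 77.5
t 56.9 q [-46.  12. 103.  45.  84. -29.] F [-0.   0.2 -0.2] w 77.5
tcp [ 462.4 -140.8  301.1] x [ 0.367  0.638 -0.677] y [ 0.866 -0.5   -0.002]
(426, 354) 389 [404. 321. 178.] [451. 385. 207.] [427. 353. 193.] [428.  349.6 198.7]
(473, 256) 362 [442. 231. 181.] [506. 283. 207.] [474. 257. 194.] [473.8 254.6 198.7]
(520, 156) 346 [490. 130. 183.] [553. 183. 208.] [522. 156. 196.] [521.6 154.2 199.3]
cap [ 488. -465.  149.] [ 555. -397.  224.]
```

View pics/s50c.png

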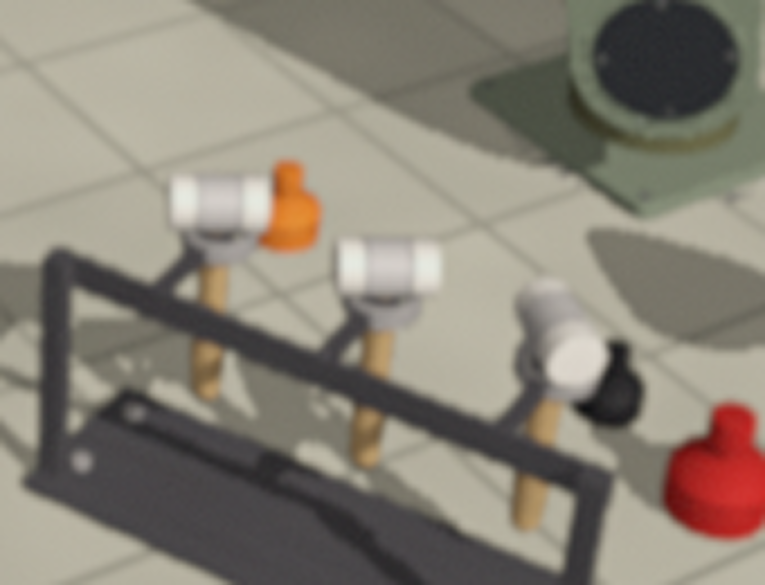

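View pics/t50.png

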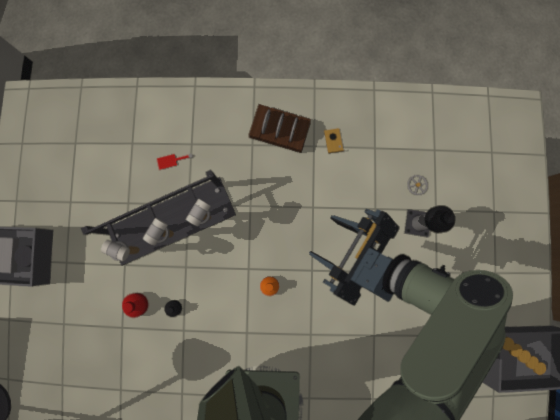

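```bash
python3 - <<'E'
import cv2
im=cv2.imread("pics/s50.png"); cv2.imwrite("pics/s50p.png",cv2.resize(im[120:260,130:310],None,fx=4,fy=4,interpolation=cv2.INTER_CUBIC))
E
```

```text
(no output)
```

View pics/s50p.png

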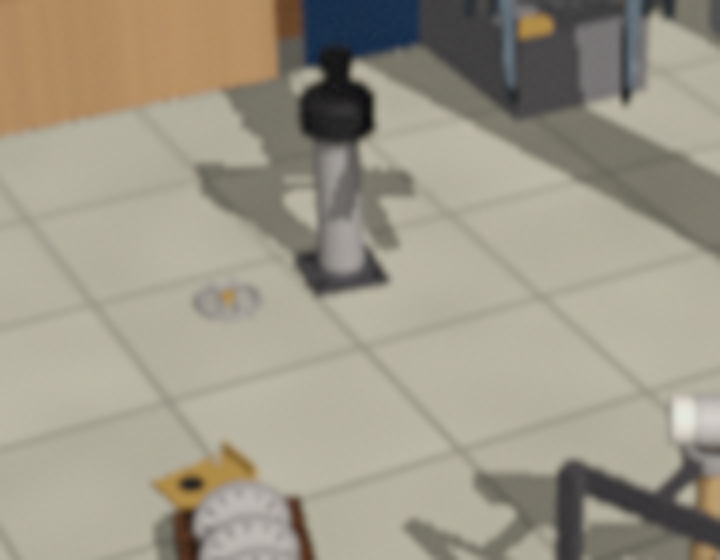

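The post stands upright with the cap level on it, all three hammers hang in the rings, and the bystanders are where they started. I hand in.

```bash
python3 -c "
from workcell import env
print(env.job_done())"
```

```text
the job is handed in; nothing more can be done
None
```

The job is done and handed in at about 57 s on the robot's clock. No verdict came back, so success is by my own checks only.

- **Post and cap:** I tipped the post up about its plate edge, foot on the tiles, and set the black 68 mm cap on it. In the last pictures the post stands upright and the cap looks level. Its top reads 222–224 mm against 222 mm expected, within about 2 mm of the post's centre.
- **Hammers:** All three hang handle-down in rings 0, 1 and 2. In the top view the heads are within about 2 mm of the ring centres, and each met its ring with light contact before I released it.
- **Bystanders:** The dials, brass plate, wheel and flag look unmoved in the last top view.

Where the checks disagreed or fell short:
- The scene camera was about 1–3 pixels off my measured positions, so I corrected the last two hammer placings by 1–3 mm.
- The top camera reads heights about 3 mm high.
- Nearing the first ring, the wrist came close to a joint limit, so I re-approached at another angle.
- I saw no grip slip and no knocked hammer.

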